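# Clear the sawn offcuts into the lidded scrap box

## Robot

A 7-joint arm with a two-finger parallel gripper is mounted at the origin on the work surface. World frame = base frame: x ahead of the robot, y to its left, z up, the work surface at z = 0. Lengths are in m, angles in rad, forces in N, time in s.
With the tool pointing down it reaches from about 0.425 to 0.925 m from the base axis. Payload 6.8 kg.
Tool frame: the origin (TCP) lies midway between the tips of the shut fingers; the grasp point (between the pads) lies 19 mm behind it; z points along the fingers, y is the direction in which the jaws open and shut (so a half turn about z gives the same grasp; the last joint's range is limited). The gripper opens to 85 mm and grips with 20 to 120 N. Pads are 22 mm wide; open, the fingers measure 114 mm over their backs; the gripper's body (76 mm by 85 mm) begins 54 mm behind the grasp point. The pads swing forward as they close: fully open they stand 13 mm farther back than shut.
Start: joints at [1.212, 0.477, 0.022, 1.555, -0.011, 1.109, -0.083], TCP at [0.168, -0.654, 0.193] pointing down, gripper open.
Joint ranges: [-2.96, 2.96], [-0.34, 2.1], [-1.41, 1.46], [0.24, 2.44], [-1.37, 4.51], [0.17, 1.92], [-2.96, 2.96]. Speed limits (rad/s): [2.39, 2.39, 3.14, 3.14, 3.14, 3.14, 3.14].

## Interface

Orientations are given as a unit quaternion [w, x, y, z].
In Python, from station import * gives the robot as it stands. The module is installed in compiled form; this text tells all that it offers.
- The arm moves only by the tool jog_arm, never from a script. Its arguments are lists of equal length, an entry for each row: "dp": the shift along the tool's x, y, z in units of 25 mm (1.0 is 25 mm), a list of three; "angular": the turn, a rotation vector about the tool's x, y, z in units of 5 degrees (1.0 is 5 degrees), a list of three; "claw": the finger opening in mm, from 0 to 85.4. A call has exactly 5 rows; each row is the pose to reach, as a shift and turn from the pose commanded when the call began, along the tool's axes at that moment; what a row does not reach only later rows make up. A row lasts 1/10 s, in which the tool goes at most 50 mm and 8.59 degrees, less where a joint would pass 70% of its speed; a pose out of reach is approached as far as the arm can. A call with a gripper value outside its range is refused whole. The fingers move at their own pace and stop on an object; "grip_force" is the grip in N (left out, the last holds). Time passes only in rows, so rows that repeat a pose let the fingers close, or fill a call up. It gives the time, the measured TCP pose, the force and the opening at its end, in the units of the state.
- get_obs(): the state, without advancing time (a new reading comes with each control period).
- read_camera(name): name is "side" or "top" or "wrist"; returns a dict with "pixels" (384x512x3 uint8, blue, green, red), "camera_matrix" (3x3 intrinsics, pixels), "k1" (the pictures are not rectified: a ray, as slopes to the right and down, at radius r is drawn at 1 + k1 r^2 times it, then the intrinsics apply), "rvec" (rotation vector, rad) and "tvec" (3), from world to camera coordinates, as OpenCV has them. Camera axes: x right, y down, z forward; pixel columns grow to the right and rows downward; lengths in m; the calibration is good to about 2 mm. A picture is of the moment at which its call begins. There is no depth.
- hand_in(): hands the job in, once; it reports no verdict.
The state is a dict: "t": time; "q": joint angles; "joint_vel": joint speeds; "joint_torque": joint torques, N m; "eef_pos": TCP position; "tool_rot": TCP orientation; "contact_force": force on the tool from outside, world axes, zero at the start; "torque": the same for the moment, N m; "gripper_width": opening from 0.0 (shut) to 1.0 (fully open).
Only numpy, scipy, OpenCV 4.12 (cv2) and the standard library are available. Lean on these libraries where they do the work, as an engineer would, in place of code of your own. Each camera call takes 0.05 s, during which the arm holds its last target.

## Task

Lever the lid of the red scrap box open with the blade of the pry bar pushed into the slot under the lid's front edge (not with the fingers), swing it well up and lay the bar back on its blue mat. Gather every loose tube offcut from the bench into the yellow scoop tray, carry the tray over the open box and tip them all in together over the tray's lip. Set the empty tray upright on the bench, shut the lid fully, and leave the spray can and the red-lidded jar alone; any offcut that ends up elsewhere goes into the box too.

Things in the scene. Friction and masses are not known exactly. Their poses are not given: they have to be found in the camera images.
- scrap_box: Red open-topped steel box bolted to the bench, 180 (x) x 220 (y) x 100 mm high, walls and floor 5 mm; origin at the centre of its underside. The lid's hinge runs along y at its +x end; its front wall, with the pry slot, is at x = -90 mm. The slot faces the middle of the bench.
- pry_slot (a point): Centre of the pry slot at the outer face of the box's front wall: a notch in the wall's top edge 70 mm wide and 14 mm high (86 to 100 mm above the bench), closed above by the lid. Axes are those of the box: the blade goes in along +x. Behind the 5 mm wall the box is empty.
- lid_hinge (a point): Middle of the lid's hinge line, at x = 90 mm, 100 mm above the bench in the box's frame; axes are those of the box.
- lid_edge (a point): Middle of the lid's free (front) edge, on its underside; axes move with the lid. The lid is a grey metal plate 180 x 220 x 6 mm, flush with the box's walls when shut, 0.25 kg.
- lid (a joint): Angle of the lid, 0 shut, 1.75 rad wide open at its stop. The hinge is stiff: the lid stays at any angle; raising it takes about 3 to 4 N at its edge, pushing it shut from behind near that edge about 1 to 3 N.
- mat: Blue mat fixed on the bench, 250 (x) x 100 (y) x 4 mm; origin at the centre of its underside.
- bar: Pry bar 200 mm long along x, 0.18 kg: orange handle from x = -100 to 0 mm, 24 wide and 26 mm high, and a flat steel blade from x = 0 to 100 mm, 28 wide and 4 mm thick, both centred on the x axis. Origin on the axis where they meet, 13 mm above what it lies on; balance point x = -36 mm. It starts on the mat, its blade towards the mat's +x end.
- bar_tip (a point): Middle of the blade's end, at x = 100 mm on the bar's axis.
- tray: Yellow scoop tray, 0.24 kg, 4 mm sheet: floor 158 wide (y), x = -77 to 53 mm, then a ramp rising 20 degrees to the open pouring lip at x = 84; side walls 36 high at y = +-77, rear wall 40 high at x = -75. Origin at the underside, midway across. From the rear wall's top a black handle plate, 50 wide, 10 thick, 63 long, leans back (to -x) 30 degrees from vertical.
- tray_lip (a point): Middle of the pouring lip, at x = 84, z = 14 mm in the tray's frame.
- tray_grip (a point): Centre of the handle plate, at x = -93, z = 67 mm in the tray's frame; axes are the tray's. The plate's length runs along (-0.5, 0, 0.866) and its thickness along (0.866, 0, 0.5).
- offcut1: A bright piece of square tube, 64 mm long (its x axis), 28 x 28 mm in section, 0.09 kg; origin at its centre. It lies loose on the bench at any yaw. Two to four of the four offcuts are there; an absent one is None.
- offcut2: A bright piece of square tube, 64 mm long (its x axis), 28 x 28 mm in section, 0.09 kg; origin at its centre. It lies loose on the bench at any yaw. Two to four of the four offcuts are there; an absent one is None.
- offcut3: A bright piece of square tube, 64 mm long (its x axis), 28 x 28 mm in section, 0.09 kg; origin at its centre. It lies loose on the bench at any yaw. Two to four of the four offcuts are there; an absent one is None.
- offcut4: A bright piece of square tube, 64 mm long (its x axis), 28 x 28 mm in section, 0.09 kg; origin at its centre. It lies loose on the bench at any yaw. Two to four of the four offcuts are there; an absent one is None.
- spray_can: Green upright can, 60 mm across, 170 mm high; origin at the centre of its base. Bystander.
- tin: Jar with a red lid, 72 mm across, 70 mm high; origin at the centre of its base. Bystander.
There are look-alikes about, which are no part of the job. What is shaped like the offcut4 but brown is not meant.

How it is judged:
By the outcome, as a careful person would: the job done as asked, in the order asked, and still so for the second after the job is handed in, with the robot touching nothing.
Of offcut1, offcut2, offcut3, offcut4 only 2 to 4 are there at a start; the rules pass over those that are not, and their reading is None.
At some moment in a run one of offcut1, offcut2, offcut3, offcut4 may be knocked a few centimetres aside while the robot is not near it.
It also fails if it takes over 210 s, if anything falls off the work surface, if the arm or the gripper's body presses on something with over 40 N, if the wrist force passes 120 N, or if a joint passes its speed limit or range.

## Working session

There is one attempt and no reset: what is moved stays moved. The work goes in short steps, Python scripts to look and compute and a tool call to move; the robot and the scene stay as the last step left them, time stands still between calls to the robot, and variables do not carry over. Pictures are saved under pics/ and viewed, and the job is handed in when it is done.

Besides the shell and the picture viewer there is one more tool, called after "Emit:" by a JSON object that holds its "api" and its "payload". jog_arm: Moves the arm, as the interface text tells. Its arguments: {"type":"object","properties":{"dp":{"type":"array","items":{"type":"array","items":{"type":"number"}}},"angular":{"type":"array","items":{"type":"array","items":{"type":"number"}}},"claw":{"type":"array","items":{"type":"number"}},"grip_force":{"type":"number"}},"required":["dp","angular","claw"]}

```bash
mkdir -p pics; cat > h.py <<'E'
from station import *
import numpy as np, cv2
from scipy.spatial.transform import Rotation as R
def cam(n):
    return read_camera(n)
def save(c,name): cv2.imwrite('pics/'+name+'.png',c['pixels'])
def ray(c,u,v):
    K=np.array(c['camera_matrix']);x=(u-K[0,2])/K[0,0];y=(v-K[1,2])/K[1,1]
    rd=np.hypot(x,y);r=rd
    for _ in range(50): r=rd/(1+c['k1']*r*r)
    s=r/rd if rd>0 else 1
    Rm=cv2.Rodrigues(np.array(c['rvec'],float))[0];t=np.array(c['tvec'],float).ravel()
    return -Rm.T@t, Rm.T@np.array([x*s,y*s,1.0])
def onz(c,u,v,z):
    o,d=ray(c,u,v);return o+d*(z-o[2])/d[2]
def proj(c,p):
    Rm=cv2.Rodrigues(np.array(c['rvec'],float))[0];t=np.array(c['tvec'],float).ravel()
    q=Rm@np.array(p,float)+t;x,y=q[:2]/q[2];f=1+c['k1']*(x*x+y*y)
    K=np.array(c['camera_matrix']);return np.array([K[0,0]*x*f+K[0,2],K[1,1]*y*f+K[1,2]])
def tri(c1,p1,c2,p2):
    o1,d1=ray(c1,*p1);o2,d2=ray(c2,*p2)
    A=np.stack([d1,-d2],1);s=np.linalg.lstsq(A,o2-o1,rcond=None)[0]
    a=o1+d1*s[0];b=o2+d2*s[1];return (a+b)/2,np.linalg.norm(a-b)
def tool():
    o=get_obs();q=np.array(o['tool_rot']);return np.array(o['eef_pos']),R.from_quat(q[[1,2,3,0]])
E
python3 - <<'E'
from h import *
o=get_obs();print(o)
for n in ['top','side','wrist']:
    c=cam(n);save(c,n+'0');o,d=ray(c,256,192);print(n,c['camera_matrix'],c['k1'],o,d)
E
```

```text
{'t': 0.0, 'q': array([ 1.21194533,  0.47777411,  0.02233235,  1.55644843, -0.01147723,
        1.10929422, -0.08314027]), 'joint_vel': array([ 0.00175006,  0.00106132,  0.0002621 ,  0.00082115, -0.00034067,
        0.00022027, -0.00014388]), 'joint_torque': array([-5.97171856e-04, -5.96453226e+01,  1.60717964e+00, -2.81204903e+01,
        1.23752811e-02,  9.25981236e-03,  1.32971287e-06]), 'eef_pos': array([ 0.16730452, -0.65326067,  0.19234434]), 'tool_rot': array([-8.78469558e-04,  9.92150501e-01,  1.25046296e-01, -1.86146842e-04]), 'contact_force': array([-0.69130316,  0.6390854 , -0.93849627]), 'torque': array([0.01607187, 0.02604771, 0.03889303]), 'gripper_width': 0.9976357560783433}
top [[478.33733681   0.         251.53316769]
 [  0.         478.33733681 184.3473837 ]
 [  0.           0.           1.        ]] 0.03607613300533168 [ 0.22283738 -0.07683018  1.66529677] [ 0.21289171 -0.00756152 -0.97722213]
side [[360.28830341   0.         256.93043417]
 [  0.         360.28830341 192.2701595 ]
 [  0.           0.           1.        ]] -0.10385353622569565 [ 0.49909456 -0.89542923  0.73803475] [ 0.06954213  0.77972345 -0.62225595]
wrist [[291.67620914   0.         249.49930403]
 [  0.         291.67620914 194.93496276]
 [  0.           0.           1.        ]] -0.06646352569562988 [ 0.23701528 -0.63513711  0.3741378 ] [-0.26516349 -0.08899229 -0.96039925]
```

View pics/top0.png

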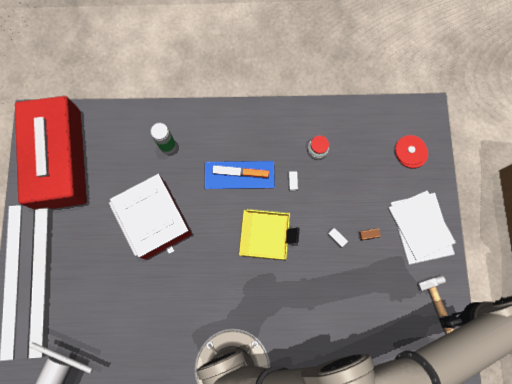

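View pics/side0.png

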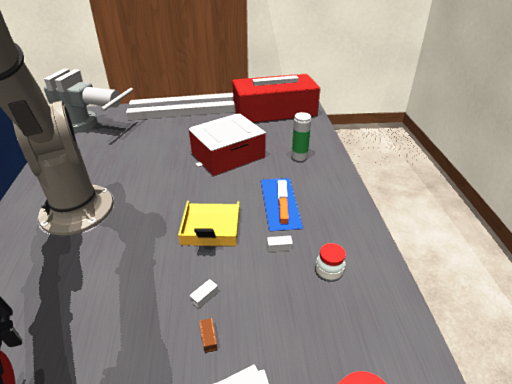

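View pics/wrist0.png

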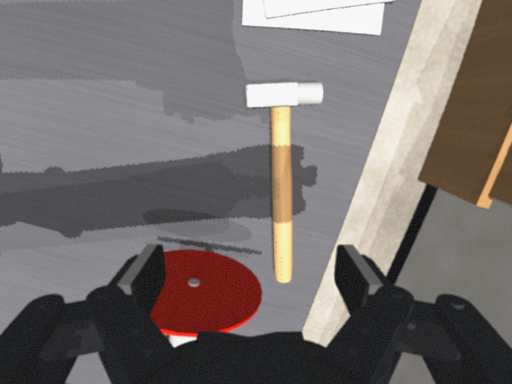

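```bash
python3 - <<'E'
import cv2
a=cv2.imread('pics/top0.png');b=cv2.imread('pics/side0.png')
cv2.imwrite('pics/t1.png',cv2.resize(a[120:270,90:360],None,fx=2.9,fy=2.9,interpolation=cv2.INTER_CUBIC))
cv2.imwrite('pics/s1.png',cv2.resize(b[100:360,160:370],None,fx=2.3,fy=2.3,interpolation=cv2.INTER_CUBIC))
E
```

```text
(no output)
```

View pics/t1.png

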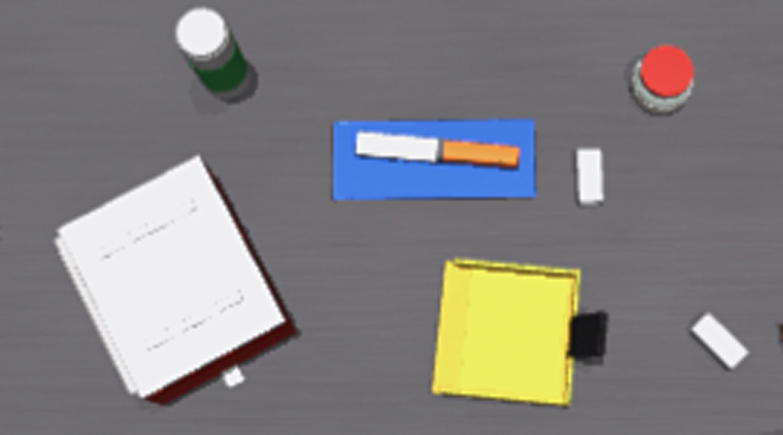

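View pics/s1.png

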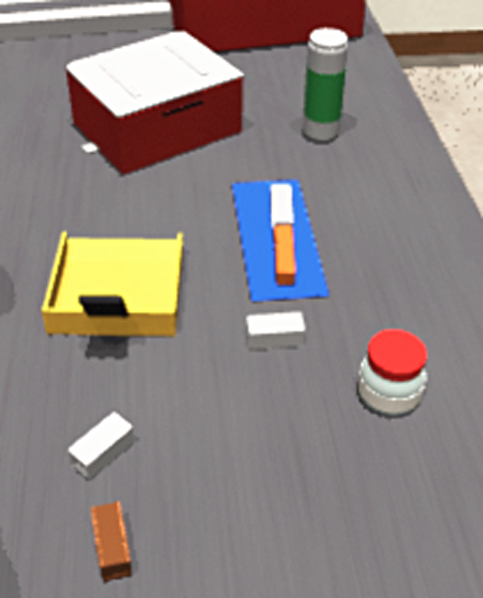

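```bash
python3 - <<'E'
import cv2,numpy as np
from h import *
a=cv2.imread('pics/top0.png');b=cv2.imread('pics/side0.png')
A=cv2.resize(a[225:275,130:200],None,fx=8,fy=8,interpolation=cv2.INTER_NEAREST)
B=cv2.resize(b[130:180,170:240],None,fx=8,fy=8,interpolation=cv2.INTER_NEAREST)
cv2.imwrite('pics/z1.png',np.clip(np.hstack([A,B]).astype(float)**.6*8,0,255).astype(np.uint8)[:, :1120][:, :].copy()[::1][:,::1] if 0 else cv2.resize(np.clip((np.hstack([A,B])/255.)**.5*255,0,255).astype(np.uint8),(800,286)))
t=cam('top');s=cam('side')
for u,v in [(293,181),(338,238),(170,250),(370,234)]: print(onz(t,u,v,.028),onz(t,u,v,0))
for u,v in [(280,242),(204,293),(199,164)]: print(onz(s,u,v,.028),onz(s,u,v,0))
P,r=tool();print(P,r.as_matrix())
E
```

```text
[ 0.61686731 -0.22040994  0.028     ] [ 0.62360575 -0.22286535  0.        ]
[ 0.41384664 -0.36665374  0.028     ] [ 0.41711316 -0.37161011  0.        ]
[0.38270517 0.20691347 0.028     ] [0.38543913 0.21176587 0.        ]
[ 0.42585117 -0.47646093  0.028     ] [ 0.42932298 -0.48329516  0.        ]
[ 0.62293415 -0.22819128  0.028     ] [ 0.62781772 -0.20187896  0.        ]
[ 0.42084769 -0.37533741  0.028     ] [ 4.17762052e-01 -3.54827751e-01 -1.11022302e-16]
[0.3930614 0.1719155 0.028    ] [0.38888002 0.21400591 0.        ]
[ 0.1674415  -0.65362297  0.19286312] [[ 9.68723930e-01  2.48140879e-01 -2.28361350e-04]
 [ 2.48140983e-01 -9.68723623e-01  7.71458922e-04]
 [-2.97885386e-05 -8.03996528e-04 -9.99999676e-01]]
```

View pics/z1.png

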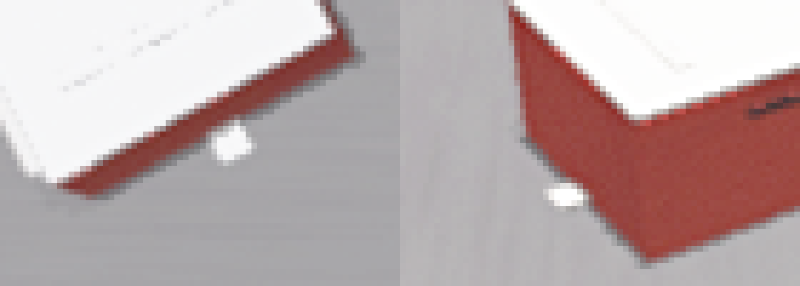

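```bash
cat > m.py <<'E'
from h import *
def quad(c,mask,z,minA=20):
    cs,_=cv2.findContours(mask.astype(np.uint8),cv2.RETR_EXTERNAL,cv2.CHAIN_APPROX_NONE)
    out=[]
    for k in cs:
        if cv2.contourArea(k)<minA: continue
        # world-plane rect
        pts=np.array([onz(c,u,v,z)[:2] for u,v in k[:,0,:]],np.float32)
        r=cv2.minAreaRect(pts*1000); out.append((cv2.contourArea(k),k[:,0].mean(0),r))
    return out
E
python3 - <<'E'
from m import *
t=cam('top');im=t['pixels'];hsv=cv2.cvtColor(im,cv2.COLOR_BGR2HSV)
roi=np.zeros(im.shape[:2],bool);roi[120:275,90:360]=1
w=(hsv[...,1]<40)&(hsv[...,2]>190)&roi
for A,c,r in quad(t,w,0.106): print('white',A,c.round(1),np.round(r[0],1),np.round(r[1],1),round(r[2],2), 'at z=.03',[np.round(q,1) for q in [onz(t,*c,.028)[:2]*1000]])
for nm,lo,hi in [('yellow',22,35),('orange',8,16),('blue',105,125),('red',0,4),('green',45,80)]:
    m=(hsv[...,0]>=lo)&(hsv[...,0]<=hi)&(hsv[...,1]>120)&(hsv[...,2]>40)&roi
    for A,c,r in quad(t,m,0.004,10): print(nm,A,c.round(1),np.round(r[0],1),np.round(r[1],1),round(r[2],2))
# lid polygon
k=max(cv2.findContours(w.astype(np.uint8),0,1)[0],key=cv2.contourArea)
print(cv2.approxPolyDP(k,4,True)[:,0], )
for u,v in cv2.approxPolyDP(k,4,True)[:,0]: print(onz(t,u,v,.106))
E
```

```text
white 130.0 [338. 237.] [ 408.1 -353. ] [58.6 23.6] 42.81 at z=.03 [array([ 417.3, -366.9])]
white 3604.5 [147.4 215.5] [492.2 271.4] [219.1 186.4] 27.82 at z=.03 [array([503., 288.])]
white 114.0 [293.1 180.1] [ 600.5 -214.4] [59.4 26.1] 3.08 at z=.03 [array([ 620.2, -220.8])]
white 168.5 [226.3 170. ] [639.7   9.9] [92.6 25.5] 83.62 at z=.03 [array([660.9,  14.3])]
white 183.0 [158.9 130.5] [784.8 240.4] [53.5 56. ] 47.09 at z=.03 [array([812.8, 256.6])]
yellow 2098.5 [264.2 234.3] [ 435.2 -115.1] [164.5 163.7] 83.5
orange 124.5 [256.3 172.6] [656.5 -88.7] [90.7 24.3] 84.07
blue 1774.5 [239.2 174.6] [650.3 -31.4] [ 99.7 246.6] 0.34
red 186.5 [166.7 245. ] [401.9 223.2] [ 17.2 183.8] 28.47
red 225.5 [319.3 144.1] [ 759.3 -323.6] [62.2 60.9] 88.9
green 94.0 [167.  144.6] [765.4 229.9] [40.2 55.1] 29.11
[[158 174]
 [109 203]
 [138 256]
 [187 230]]
[0.63030313 0.2396441  0.106     ]
[0.53384908 0.39874344 0.106     ]
[0.35776065 0.29611643 0.106     ]
[0.43920277 0.13935515 0.106     ]
```

```bash
cat >> h.py <<'E'
def Rdown(az,pitch=0.0):
    """tool x at azimuth az(deg); pitch>0 (deg) rotates about horizontal axis so that tool z leans toward tool x azimuth"""
    a=np.deg2rad(az);x=np.array([np.cos(a),np.sin(a),0]);z=np.array([0,0,-1.]);y=np.cross(z,x)
    p=np.deg2rad(pitch)
    z2=z*np.cos(p)+x*np.sin(p);x2=np.cross(y,z2)
    return R.from_matrix(np.stack([x2,y,z2],1))
def go(p,r):
    P,r0=tool();dp=r0.inv().apply(np.array(p)-P)/.025;an=(r0.inv()*r).as_rotvec()/np.deg2rad(5)
    print('dp',dp.round(2).tolist(),'ang',an.round(2).tolist(),'rows',max(np.linalg.norm(dp)/2,np.linalg.norm(an)*5/8.59).round(1))
E
python3 - <<'E'
from m import *
t=cam('top');s=cam('side')
def hsv(c): return cv2.cvtColor(c['pixels'],cv2.COLOR_BGR2HSV)
h=hsv(t);roi=np.zeros(h.shape[:2],bool);roi[162:187,206:273]=1
w=(h[...,1]<60)&(h[...,2]>170)&roi
o=(h[...,0]<18)&(h[...,1]>120)&roi
for m,z in((w,.019),(o,.030)):
    for A,c,r in quad(t,m,z): print(A,c,np.round(cv2.boxPoints(r),1).tolist(),np.round(r[0],1),r[1],r[2])
h=hsv(s);roi=np.zeros(h.shape[:2],bool);roi[175:235,262:303]=1
w=(h[...,1]<60)&(h[...,2]>170)&roi
o=(h[...,0]<18)&(h[...,1]>120)&roi
for m,z in((w,.019),(o,.030)):
    for A,c,r in quad(s,m,z): print(A,c,np.round(cv2.boxPoints(r),1).tolist(),np.round(r[0],1),r[1],r[2])
go([.64,-.06,.25],Rdown(90))
E
```

```text
174.0 [226.48484848 170.10606061] [[644.0, -33.099998474121094], [671.2000122070312, -36.099998474121094], [682.0999755859375, 61.70000076293945], [654.9000244140625, 64.80000305175781]] [663.   14.3] (98.50325012207031, 27.307884216308594) 83.63548278808594
147.5 [255.26229508 172.70491803] [[631.5999755859375, -131.6999969482422], [656.5, -134.5], [666.5, -45.400001525878906], [641.5, -42.599998474121094]] [649.  -88.5] (89.64850616455078, 25.102699279785156) 83.63035583496094
130.5 [281.7755102  188.57142857] [[645.4000244140625, -31.399999618530273], [673.7000122070312, -35.29999923706055], [687.0999755859375, 59.70000076293945], [658.7999877929688, 63.70000076293945]] [666.3  14.2] (95.94721221923828, 28.568227767944336) 81.97418975830078
169.0 [283.25       210.08333333] [[633.5999755859375, -156.39999389648438], [656.7000122070312, -158.8000030517578], [668.2999877929688, -47.099998474121094], [645.2000122070312, -44.599998474121094]] [ 650.9 -101.7] (112.36174774169922, 23.249420166015625) 84.05458068847656
dp [24.2, -18.32, -2.27] ang [-0.0, -0.0, -15.13] rows 15.2
```

Emit:
{"api": "jog_arm", "payload": {"dp": [[2, -1.5, -0.5], [4, -3, -1], [5.5, -4.2, -1.5], [7, -5.3, -2], [8, -6, -2]], "angular": [[0, 0, -1], [0, 0, -2], [0, 0, -3], [0, 0, -4], [0, 0, -5]], "claw": [70, 70, 70, 70, 70]}}

```text
t: 0.9
eef_pos: [0.3218, -0.4619, 0.2442]
tool_rot: [0.001, 0.941, 0.338, 0.0]
contact_force: [0.6, -0.3, 0.1]
gripper_width: 0.818
```

```bash
python3 - <<'E'
from m import *
print(get_obs()['q'])
go([.65,-.07,.25],Rdown(84))
E
```

```text
[ 0.97886033  0.25329842 -0.1541206   1.76051282  0.04310606  1.12877873
 -0.0693478 ]
dp [20.1, -3.73, -0.25] ang [0.02, 0.01, -8.89] rows 10.2
```

Emit:
{"api": "jog_arm", "payload": {"dp": [[2, -0.4, 0], [4, -0.8, 0], [6, -1.1, 0], [8, -1.5, 0], [10, -1.9, 0]], "angular": [[0, 0, -1], [0, 0, -2], [0, 0, -3], [0, 0, -3.8], [0, 0, -4.5]], "claw": [70, 70, 70, 70, 70]}}

```text
t: 1.4
eef_pos: [0.482, -0.2696, 0.2431]
tool_rot: [0.0, 0.857, 0.515, 0.0]
contact_force: [0.4, -0.6, 0.4]
gripper_width: 0.821
```

```bash
python3 - <<'E'
from m import *
print(get_obs()['q'])
go([.65,-.07,.25],Rdown(84))
E
```

```text
[ 0.69102959  0.25289841 -0.35235026  1.77358642  0.09596013  1.1309931
 -0.18035777]
dp [10.21, 2.19, -0.28] ang [0.01, 0.0, -4.4] rows 5.2
```

Emit:
{"api": "jog_arm", "payload": {"dp": [[2, 0.4, 0], [4, 0.8, 0], [6, 1.3, -0.1], [8, 1.8, -0.2], [10, 2.2, -0.2]], "angular": [[0, 0, -1], [0, 0, -2], [0, 0, -3], [0, 0, -3.8], [0, 0, -4.4]], "claw": [70, 70, 70, 70, 70]}}

```text
t: 1.9
eef_pos: [0.6448, -0.0803, 0.2482]
tool_rot: [0.0, 0.743, 0.669, 0.0]
contact_force: [0.3, -1.5, -0.0]
gripper_width: 0.816
```

```bash
python3 - <<'E'
from m import *
print(get_obs()['q'])
for n in ['top','wrist']:
    c=cam(n);save(c,n+'2')
for p in [(.658,-.035,.03),(.669,.065,.019),(.647,-.135,.03)]: print(proj(c,p))
go([.65,-.07,.25],Rdown(84))
E
```

```text
[ 0.37649217  0.43636054 -0.48713525  1.52965854  0.21221527  1.22733135
 -0.24861767]
[254.75823397 138.13187191]
[256.20541773  60.17183051]
[253.2577522  208.42837154]
dp [0.1, 0.13, -0.09] ang [0.02, -0.07, 0.11] rows 0.1
```

View pics/wrist2.png

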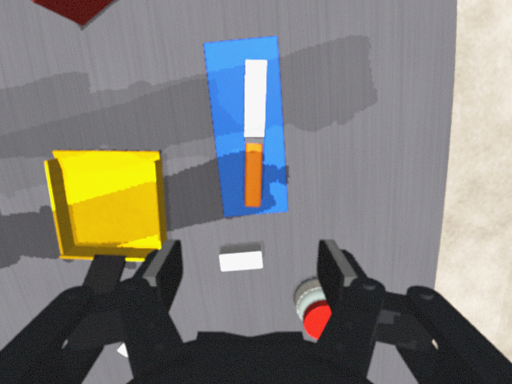

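View pics/top2.png

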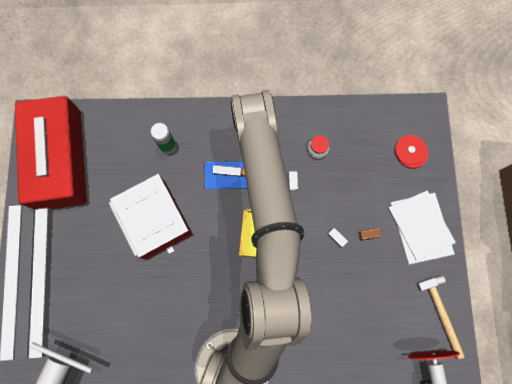

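```bash
python3 - <<'E'
from m import *
go([.6547,-.0648,.06],Rdown(83.6))
go([.6547,-.0648,.005],Rdown(83.6))
E
```

```text
dp [0.28, 0.29, 7.51] ang [0.02, -0.07, 0.19] rows 3.8
dp [0.27, 0.28, 9.71] ang [0.02, -0.07, 0.19] rows 4.9
```

Emit:
{"api": "jog_arm", "payload": {"dp": [[0.3, 0.3, 2], [0.3, 0.3, 4], [0.3, 0.3, 6], [0.3, 0.3, 7.5], [0.3, 0.3, 8]], "angular": [[0, 0, 0.2], [0, 0, 0.2], [0, 0, 0.2], [0, 0, 0.2], [0, 0, 0.2]], "claw": [50, 50, 50, 50, 50]}}

```text
t: 2.5
eef_pos: [0.6481, -0.0753, 0.043]
tool_rot: [-0.003, 0.75, 0.662, -0.003]
contact_force: [-0.3, 0.4, -0.3]
gripper_width: 0.584
```

```bash
python3 - <<'E'
from m import *
c=cam('wrist');save(c,'w3')
go([.6547,-.0648,.005],Rdown(83.6))
E
```

```text
dp [0.44, 0.2, 1.54] ang [-0.08, 0.01, -0.15] rows 0.8
```

View pics/w3.png

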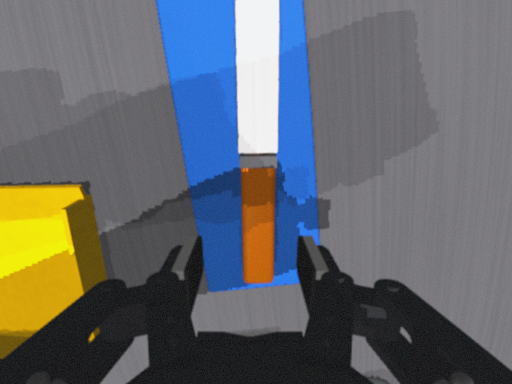

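Emit:
{"api": "jog_arm", "payload": {"dp": [[0.4, 0.2, 0.5], [0.4, 0.2, 1.0], [0.4, 0.2, 1.5], [0.4, 0.2, 1.5], [0.4, 0.2, 1.5]], "angular": [[0, 0, -0.1], [0, 0, -0.1], [0, 0, -0.1], [0, 0, -0.1], [0, 0, -0.1]], "claw": [50, 50, 50, 40, 24], "grip_force": 120}}

```text
t: 3.05
eef_pos: [0.6579, -0.0657, 0.0103]
tool_rot: [0.0, 0.747, 0.665, -0.0]
contact_force: [-0.0, -0.4, 0.6]
gripper_width: 0.313
```

Emit:
{"api": "jog_arm", "payload": {"dp": [[0, 0, 0], [0, 0, 0], [0, 0, 0], [0, 0, 0], [0, 0, 0]], "angular": [[0, 0, 0], [0, 0, 0], [0, 0, 0], [0, 0, 0], [0, 0, 0]], "claw": [10, 10, 10, 10, 10]}}

```text
t: 3.55
eef_pos: [0.658, -0.0655, 0.0103]
tool_rot: [0.0, 0.747, 0.665, 0.0]
contact_force: [-0.0, -0.0, -0.0]
gripper_width: 0.117
```

```bash
python3 - <<'E'
from m import *
c=cam('wrist');save(c,'w4');o=get_obs();print(o['eef_pos'],o['contact_force'],o['gripper_width']*85.4)
E
```

```text
[ 0.65792827 -0.06545384  0.01025966] [ 0.93917927 -1.19306221 -0.27628318] 10.02265730974494
```

View pics/w4.png

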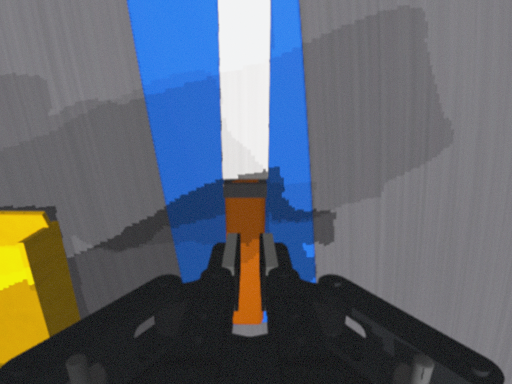

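```bash
python3 - <<'E'
from m import *
c=cam('side');save(c,'s4')
cv2.imwrite('pics/s4z.png',cv2.resize(c['pixels'][140:260,200:360],None,fx=5,fy=5,interpolation=cv2.INTER_CUBIC))
E
```

```text
(no output)
```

View pics/s4z.png

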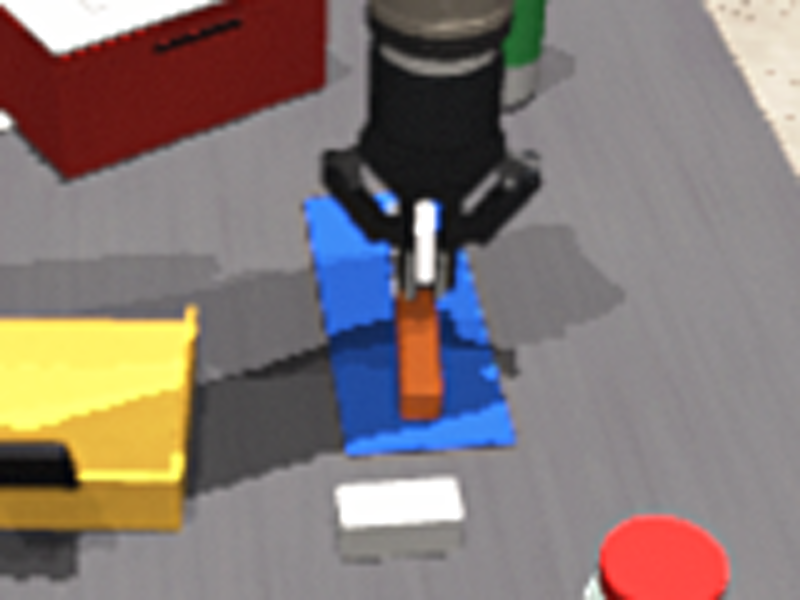

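```bash
python3 - <<'E'
from m import *
P,r=tool();print(P)
for n in ['side','wrist']:
    c=cam(n)
    for p in [P,P+[0,0,.019],(.658,-.035,.03),(.669,.065,.019),(.647,-.135,.03)]:
        q=proj(c,p);print(n,q,(q-[200,140])*5)
E
```

```text
[ 0.65789352 -0.06544945  0.0102248 ]
side [283.43918947 206.92682169] [417.19594736 334.63410846]
side [283.70956203 202.21811414] [418.54781014 311.0905707 ]
side [282.27089579 195.76304415] [411.35447897 278.81522076]
side [280.93744011 179.40798381] [404.68720053 197.03991904]
side [283.64125941 217.62294122] [418.20629706 388.11470609]
wrist [251.82784368 221.83076682] [259.13921838 409.15383408]
wrist [252.02255881 233.57176993] [260.11279406 467.85884965]
wrist [246.22144821 185.70348877] [231.10724104 228.51744384]
wrist [244.77496482  -3.39210808] [ 223.87482412 -716.96054042]
wrist [247.66621998 328.25482953] [238.33109989 941.27414765]
```

Emit:
{"api": "jog_arm", "payload": {"dp": [[0, 0, -0.2], [0, 0, -0.5], [0, 0, -0.8], [0, 0, -1], [0, 0, -1]], "angular": [[0, 0, 0], [0, 0, 0], [0, 0, 0], [0, 0, 0], [0, 0, 0]], "claw": [10, 10, 10, 10, 10]}}

```text
t: 4.25
eef_pos: [0.6588, -0.0654, 0.0365]
tool_rot: [0.001, 0.747, 0.665, 0.001]
contact_force: [0.1, 0.4, 0.2]
gripper_width: 0.115
```

```bash
python3 - <<'E'
from m import *
c=cam('side');save(c,'s5')
cv2.imwrite('pics/s5z.png',cv2.resize(c['pixels'][140:260,200:360],None,fx=5,fy=5,interpolation=cv2.INTER_CUBIC))
print(get_obs())
c=cam('wrist');save(c,'w5')
E
```

```text
{'t': 4.3, 'q': array([ 0.30356029,  0.66190393, -0.42516525,  1.68577754,  0.33939427,
        0.86639384, -0.37980225]), 'joint_vel': array([-0.00230332,  0.01088269,  0.00252756,  0.01060156,  0.00047791,
       -0.00320333, -0.0001713 ]), 'joint_torque': array([ 9.76093404e-03, -6.39354157e+01, -6.45447269e+00, -2.28941381e+01,
       -3.34015698e-03,  2.30964267e-02,  1.28306184e-02]), 'eef_pos': array([ 0.6583459 , -0.0654755 ,  0.03590686]), 'tool_rot': array([4.53700689e-04, 7.46863530e-01, 6.64977060e-01, 4.14701420e-04]), 'contact_force': array([-0.34757973,  0.0794867 ,  0.03488872]), 'torque': array([-0.03819945,  0.05027565,  0.04137032]), 'gripper_width': 0.11521593821281588}
```

View pics/s5z.png

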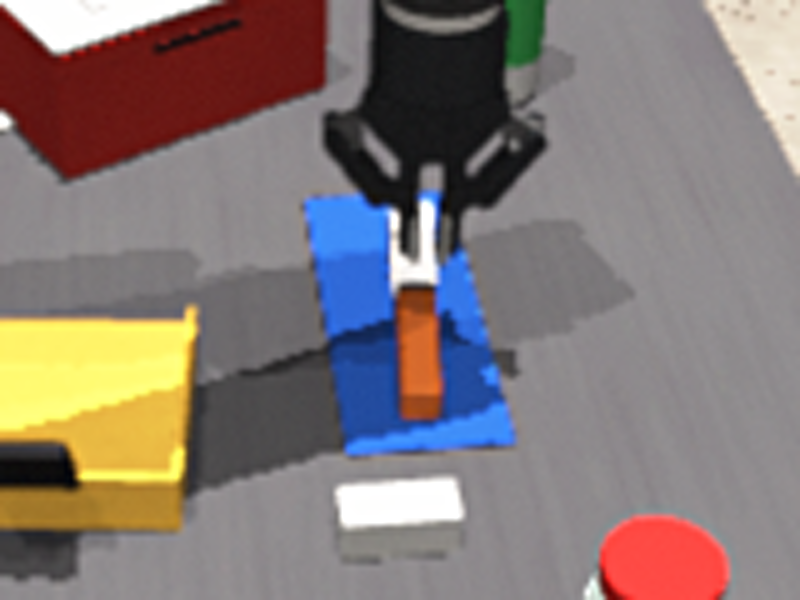

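View pics/w5.png

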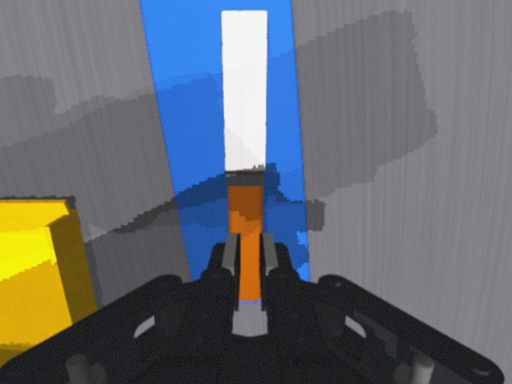

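```bash
python3 - <<'E'
from m import *
P,r=tool();s=cam('side');w=cam('wrist')
print(P,ray(w,256,192)[0])
for a,b in [((285.5,191.5),(253,237)),((282,190.5),(241,236)),((289,190.5),(265,236))]:
    p,e=tri(s,a,w,b);print(p,e,r.inv().apply(p-P))
E
```

```text
[ 0.65798353 -0.06549237  0.03544221] [0.66494239 0.00746113 0.21680697]
[ 0.66038546 -0.06177164  0.06792897] 0.0035269327240272856 [ 0.00397043  0.00196966 -0.03248629]
[ 0.65208551 -0.05902455  0.07017995] 0.00037495716347123257 [ 0.00573989 -0.00659116 -0.03474104]
[ 0.66900564 -0.06113092  0.07042738] 0.00740352308003494 [ 0.00560267  0.01045912 -0.03498125]
```

```bash
python3 - <<'E'
import cv2,numpy as np
a=cv2.imread('pics/w5.png')[190:340,160:350];b=cv2.imread('pics/s5.png')[150:230,255:325]
A=cv2.resize(a,(570,450),interpolation=cv2.INTER_CUBIC)
cv2.imwrite('pics/z5.png',((A/255.)**.5*255).astype(np.uint8))
B=cv2.resize(b,(525,600),interpolation=cv2.INTER_CUBIC)
cv2.imwrite('pics/z5b.png',((B/255.)**.5*255).astype(np.uint8))
E
```

```text
(no output)
```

View pics/z5.png

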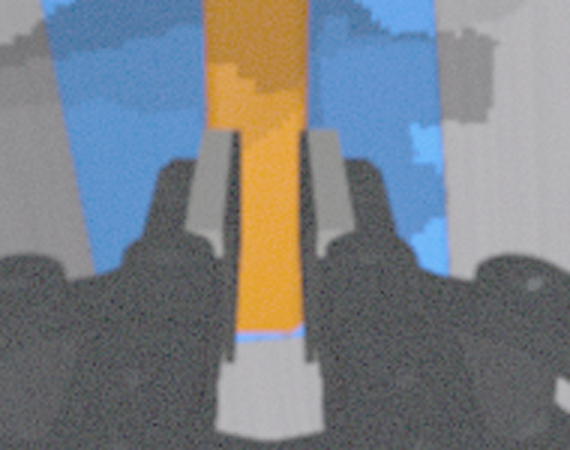

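View pics/z5b.png

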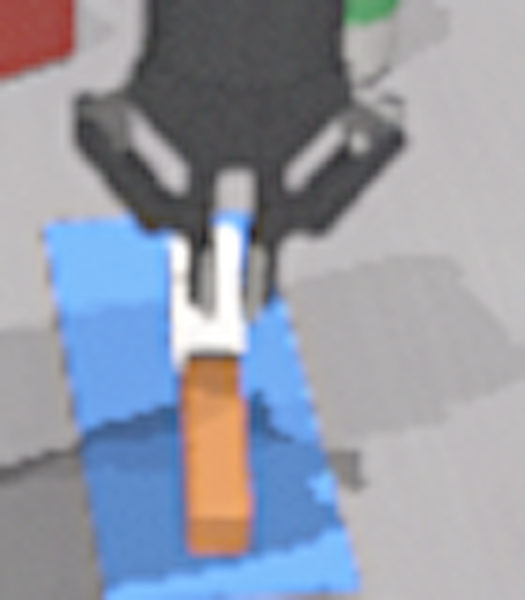

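Emit:
{"api": "jog_arm", "payload": {"dp": [[0, 0, 0], [0, 0, 0], [0, 0, 0], [0, 0, 0], [0, 0, 0]], "angular": [[0, 0, 0], [0, 0, 0], [0, 0, 0], [0, 0, 0], [0, 0, 0]], "claw": [50, 50, 50, 50, 50]}}

```text
t: 4.95
eef_pos: [0.6579, -0.0654, 0.0351]
tool_rot: [-0.0, 0.747, 0.665, -0.0]
contact_force: [-0.7, 0.2, -0.4]
gripper_width: 0.586
```

```bash
python3 - <<'E'
from m import *
P,r=tool();s=cam('side');w=cam('wrist');print(P,get_obs()['gripper_width']*85.4)
b=s['pixels'][150:230,255:325]
a=w['pixels'][190:340,130:370]
B=cv2.resize(b,(393,450),interpolation=cv2.INTER_CUBIC);A=cv2.resize(a,(400,250),interpolation=cv2.INTER_CUBIC)
A=np.vstack([A,np.zeros((200,400,3),np.uint8)])
cv2.imwrite('pics/z6.png',((np.hstack([A,B])/255.)**.5*255).astype(np.uint8))
for d in [0,-.013,-.019,-.032,-.045]:
    for y in [-.025,.025]:
        p=P+r.apply([0,y,d]); print(d,y,proj(s,p),((proj(s,p)-[255,150])*5.62+[400,0]).round(),'w',proj(w,p).round(),((proj(w,p)-[130,190])*1.667).round())
E
```

```text
[ 0.65786817 -0.06543792  0.03514175] 50.2865078635529
0 -0.025 [275.57122596 200.63609012] [516. 285.] w [214. 222.] [141.  53.]
0 0.025 [291.99879895 200.82070376] [608. 286.] w [289. 222.] [265.  53.]
-0.013 -0.025 [275.69890829 197.33220943] [516. 266.] w [212. 230.] [137.  66.]
-0.013 0.025 [292.2491311  197.51775871] [609. 267.] w [292. 230.] [270.  66.]
-0.019 -0.025 [275.75837163 195.79060876] [517. 257.] w [211. 233.] [135.  72.]
-0.019 0.025 [292.36572119 195.97660015] [610. 258.] w [293. 234.] [272.  73.]
-0.032 -0.025 [275.88837647 192.41365434] [517. 238.] w [208. 243.] [130.  88.]
-0.032 0.025 [292.62063819 192.60062715] [611. 239.] w [296. 243.] [277.  88.]
-0.045 -0.025 [276.01999651 188.98552878] [518. 219.] w [205. 254.] [124. 107.]
-0.045 0.025 [292.87874444 189.17351699] [613. 220.] w [300. 254.] [283. 107.]
```

View pics/z6.png

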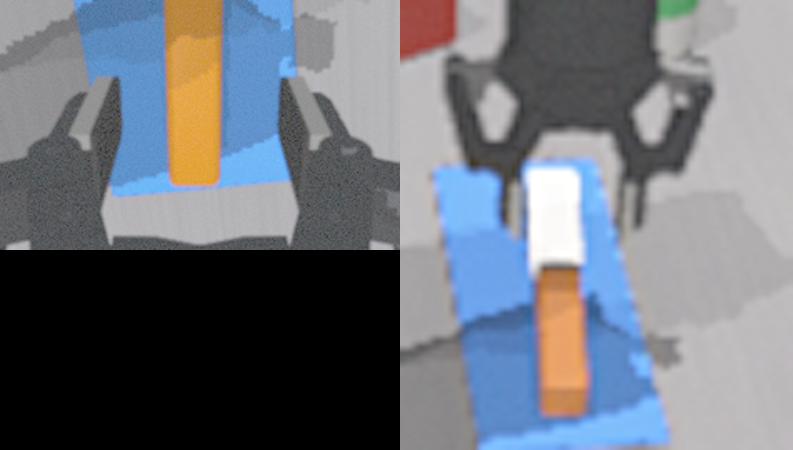

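Emit:
{"api": "jog_arm", "payload": {"dp": [[0, 0, 0.5], [0, 0, 1.0], [0, 0, 1.4], [0, 0, 1.8], [0, 0, 1.8]], "angular": [[0, 0, 0], [0, 0, 0], [0, 0, 0], [0, 0, 0], [0, 0, 0]], "claw": [50, 50, 50, 50, 50]}}

```text
t: 5.55
eef_pos: [0.6563, -0.0654, -0.0121]
tool_rot: [-0.001, 0.747, 0.665, -0.001]
contact_force: [0.2, -0.1, 0.6]
gripper_width: 0.583
```

```bash
python3 - <<'E'
from m import *
P,r=tool();s=cam('side');w=cam('wrist');print(P,get_obs()['gripper_width']*85.4)
b=s['pixels'][150:230,255:325]
a=w['pixels'][190:340,130:370]
B=cv2.resize(b,(393,450),interpolation=cv2.INTER_CUBIC);A=cv2.resize(a,(400,250),interpolation=cv2.INTER_CUBIC)
A=np.vstack([A,np.zeros((200,400,3),np.uint8)])
cv2.imwrite('pics/z7.png',((np.hstack([A,B])/255.)**.5*255).astype(np.uint8))
E
```

```text
[ 0.65629729 -0.06539004 -0.01212702] 49.99977444301796
```

View pics/z7.png

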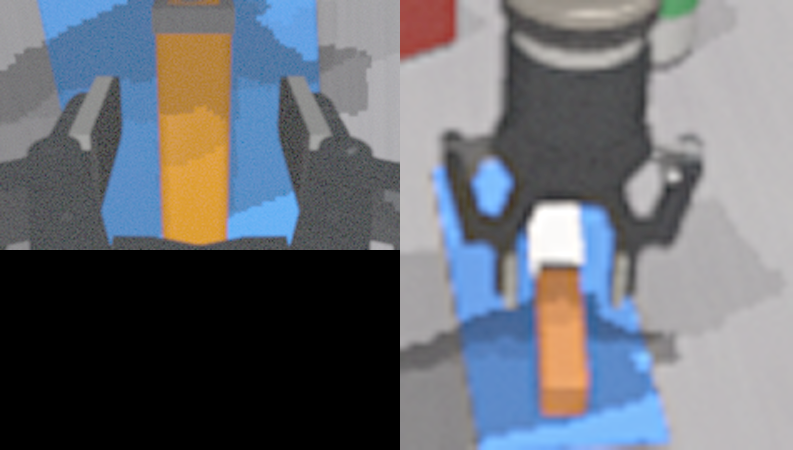

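Emit:
{"api": "jog_arm", "payload": {"dp": [[0, 0, 0.1], [0, 0, 0.2], [0, 0, 0.3], [0, 0, 0.4], [0, 0, 0.4]], "angular": [[0, 0, 0], [0, 0, 0], [0, 0, 0], [0, 0, 0], [0, 0, 0]], "claw": [50, 50, 50, 50, 50]}}

```text
t: 6.15
eef_pos: [0.6576, -0.0655, -0.0202]
tool_rot: [-0.0, 0.747, 0.665, -0.0]
contact_force: [0.2, -0.4, 1.2]
gripper_width: 0.585
```

Emit:
{"api": "jog_arm", "payload": {"dp": [[0, 0, 0], [0, 0, 0], [0, 0, 0], [0, 0, 0], [0, 0, 0]], "angular": [[0, 0, 0], [0, 0, 0], [0, 0, 0], [0, 0, 0], [0, 0, 0]], "claw": [36, 36, 36, 36, 36]}}

```text
t: 6.65
eef_pos: [0.6579, -0.0654, -0.0198]
tool_rot: [0.0, 0.747, 0.665, 0.0]
contact_force: [-0.3, -0.4, 0.6]
gripper_width: 0.418
```

```bash
python3 - <<'E'
from m import *
P,r=tool();s=cam('side');w=cam('wrist');print(P,get_obs()['gripper_width']*85.4)
b=s['pixels'][150:230,255:325]
a=w['pixels'][190:340,130:370]
B=cv2.resize(b,(393,450),interpolation=cv2.INTER_CUBIC);A=cv2.resize(a,(400,250),interpolation=cv2.INTER_CUBIC)
A=np.vstack([A,np.zeros((200,400,3),np.uint8)])
cv2.imwrite('pics/z8.png',((np.hstack([A,B])/255.)**.5*255).astype(np.uint8))
E
```

```text
[ 0.65793333 -0.06544224 -0.01976205] 36.23113164460997
```

View pics/z8.png

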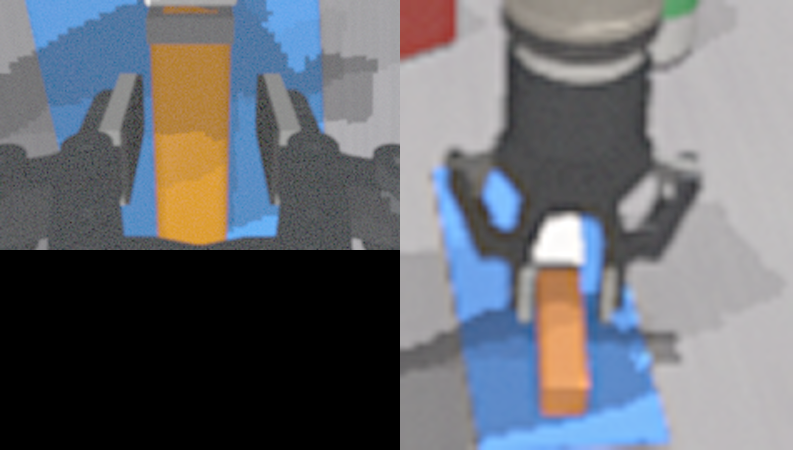

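Emit:
{"api": "jog_arm", "payload": {"dp": [[0, -0.05, 0.1], [0, -0.05, 0.2], [0, -0.05, 0.2], [0, -0.05, 0.2], [0, -0.05, 0.2]], "angular": [[0, 0, 0], [0, 0, 0], [0, 0, 0], [0, 0, 0], [0, 0, 0]], "claw": [36, 36, 25, 15, 15], "grip_force": 120}}

```text
t: 7.25
eef_pos: [0.6566, -0.0652, -0.0248]
tool_rot: [-0.0, 0.747, 0.665, -0.0]
contact_force: [-0.3, -0.0, 0.7]
gripper_width: 0.246
```

Emit:
{"api": "jog_arm", "payload": {"dp": [[0, 0, 0], [0, 0, 0], [0, 0, 0], [0, 0, 0], [0, 0, 0]], "angular": [[0, 0, 0], [0, 0, 0], [0, 0, 0], [0, 0, 0], [0, 0, 0]], "claw": [10, 10, 10, 10, 10]}}

```text
t: 7.75
eef_pos: [0.6566, -0.0652, -0.0248]
tool_rot: [-0.0, 0.747, 0.665, -0.0]
contact_force: [-0.6, 0.4, 0.8]
gripper_width: 0.254
```

```bash
python3 - <<'E'
from m import *
P,r=tool();s=cam('side');w=cam('wrist');print(P,get_obs()['gripper_width']*85.4)
b=s['pixels'][150:230,255:325]
a=w['pixels'][190:340,130:370]
B=cv2.resize(b,(393,450),interpolation=cv2.INTER_CUBIC);A=cv2.resize(a,(400,250),interpolation=cv2.INTER_CUBIC)
A=np.vstack([A,np.zeros((200,400,3),np.uint8)])
cv2.imwrite('pics/z9.png',((np.hstack([A,B])/255.)**.5*255).astype(np.uint8))
E
```

```text
[ 0.65657746 -0.06522655 -0.02484243] 21.164121005152918
```

View pics/z9.png

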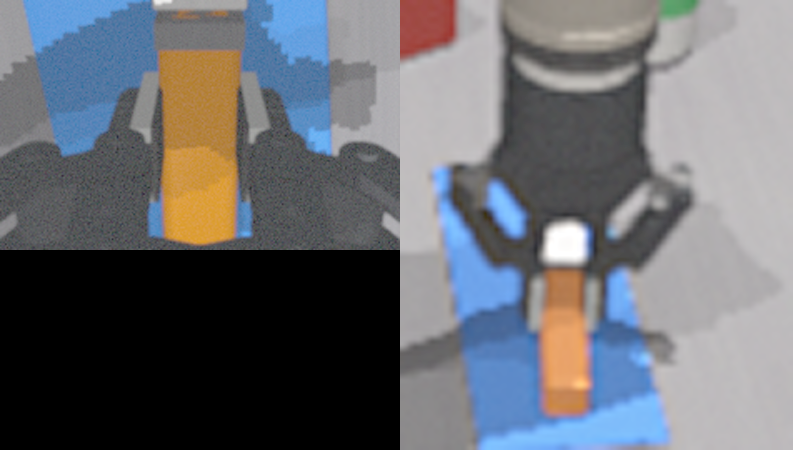

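Emit:
{"api": "jog_arm", "payload": {"dp": [[0, 0, -0.3], [0, 0, -1], [0, 0, -2], [0, 0, -3.5], [0, 0, -5]], "angular": [[0, 0, 0], [0, 0, 0], [0, 0, 0], [0, 0, 0], [0, 0, 0]], "claw": [10, 10, 10, 10, 10]}}

```text
t: 8.35
eef_pos: [0.6565, -0.0653, 0.1025]
tool_rot: [0.0, 0.747, 0.665, 0.0]
contact_force: [1.2, -0.6, -1.3]
gripper_width: 0.25
```

```bash
python3 - <<'E'
from m import *
P,r=tool();s=cam('side');w=cam('wrist');print(P,get_obs()['gripper_width']*85.4)
cv2.imwrite('pics/s10.png',cv2.resize(s['pixels'][90:240,160:360],(800,600),interpolation=cv2.INTER_CUBIC));save(w,'w10')
for x in [.13,.03,-.07]:
  p=P+r.apply([x,0,-.042]);print(p,proj(s,p),(proj(s,p)-[160,90])*4,proj(w,p))
E
```

```text
[ 0.65652531 -0.06527389  0.10253781] 20.966881206817273
[0.67150526 0.06385678 0.14454819] [283.29239688 147.44220842] [493.16958752 229.76883369] [243.64021042 -20.03599314]
[ 0.65997326 -0.03547606  0.1445402 ] [284.5580678  165.38136494] [498.23227121 301.52545977] [244.60462014 194.71464956]
[ 0.64844126 -0.1348089   0.14453222] [286.0112459  186.25271501] [504.04498359 385.01086004] [245.50385252 345.16300195]
```

View pics/s10.png

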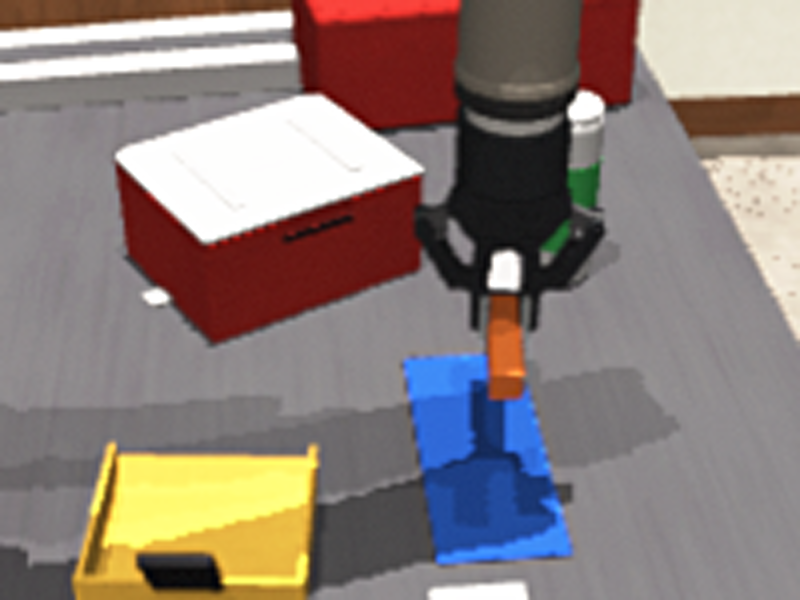

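View pics/w10.png

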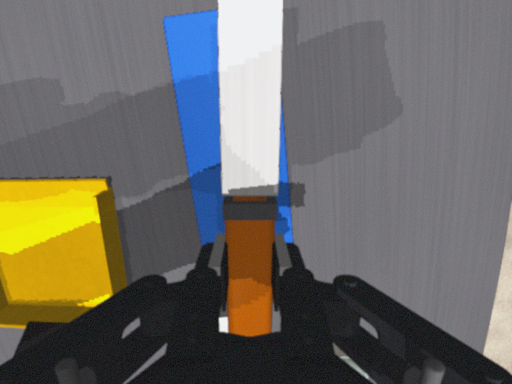

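```bash
python3 - <<'E'
from m import *
s=cam('side');
for u,v in [(230.8,150),(248.5,144.5),(239.6,147.2)]: print(onz(s,u,v,.093))
# lid corners in side: zoom
for u,v in [(205,243),(422,172),(312,95),(118,155)]: print('lid',onz(s,160+u/4,90+v/4,.106))
for u,v in [(214,342),(419,268),(128,255)]: print('base',onz(s,160+u/4,90+v/4,0))
E
```

```text
[0.50745429 0.1483539  0.093     ]
[0.56972663 0.1781411  0.093     ]
[0.53809232 0.16340353 0.093     ]
lid [0.44266187 0.12932057 0.106     ]
lid [0.63457652 0.22958618 0.106     ]
lid [0.5450584 0.3927367 0.106    ]
lid [0.36214279 0.29015823 0.106     ]
base [0.4420341  0.13637266 0.        ]
base [0.63375016 0.2364123  0.        ]
base [0.35975042 0.28728346 0.        ]
```

```bash
python3 - <<'E'
from m import *
d=np.array([-.464,.886,0])
go(np.array([.537,.187,.051])-.17*d,Rdown(117.6))
E
```

```text
dp [3.83, -2.22, 2.14] ang [0.09, 0.02, -6.85] rows 4.0
```

Emit:
{"api": "jog_arm", "payload": {"dp": [[0.5, -0.4, 0], [1.2, -0.8, 0.3], [2, -1.2, 0.8], [3, -1.8, 1.4], [3.5, -2.1, 1.8]], "angular": [[0, 0, -1.2], [0, 0, -2.5], [0, 0, -4], [0, 0, -5.5], [0, 0, -6.8]], "claw": [10, 10, 10, 10, 10]}}

```text
t: 9.0
eef_pos: [0.6122, 0.0304, 0.0538]
tool_rot: [-0.001, 0.516, 0.856, -0.0]
contact_force: [1.0, 0.2, -2.2]
gripper_width: 0.25
```

Emit:
{"api": "jog_arm", "payload": {"dp": [[0, 0, 0], [0, 0, 0], [0, 0, 0], [0, 0, 0], [0, 0, 0]], "angular": [[0, 0, 0], [0, 0, 0], [0, 0, 0], [0, 0, 0], [0, 0, 0]], "claw": [10, 10, 10, 10, 10]}}

```text
t: 9.5
eef_pos: [0.6152, 0.0267, 0.0556]
tool_rot: [0.0, 0.521, 0.854, 0.0]
contact_force: [0.7, -0.9, -1.3]
gripper_width: 0.247
```

```bash
python3 - <<'E'
from m import *
d=np.array([-.464,.886,0])
P,r=tool();s=cam('side');w=cam('wrist');t=cam('top');print(P,get_obs()['gripper_width']*85.4,get_obs()['q'])
cv2.imwrite('pics/s11.png',cv2.resize(s['pixels'][90:240,160:360],(800,600),interpolation=cv2.INTER_CUBIC));save(w,'w11')
cv2.imwrite('pics/t11.png',cv2.resize(t['pixels'][140:260,100:260],(800,600),interpolation=cv2.INTER_CUBIC))
tip=P+r.apply([.13,.0017,-.042]);print(tip,(proj(s,tip)-[160,90])*4,proj(w,tip),(proj(t,tip)-[100,140])*5)
S=np.array([.537,.187,.093]);print('slot',(proj(s,S)-[160,90])*4,proj(w,S),(proj(t,S)-[100,140])*5)
go(np.array([.537,.187,.051])-.17*d,Rdown(117.6))
E
```

```text
[0.61516436 0.02674765 0.05557691] 21.121771657245624 [ 0.28568839  0.60776896 -0.5886363   1.78431986  0.42479467  0.87849499
 -0.01971113]
[0.55711872 0.14311728 0.09747803] [342.13582657 235.58423467] [256.38332388 -26.66545443] [433.77336178 276.55632566]
slot [315.61858791 214.71417418] [ 261.76892694 -141.85415494] [368.62635268 308.47969726]
dp [0.3, 0.2, 0.17] ang [0.0, 0.0, -0.06] rows 0.2
```

View pics/s11.png

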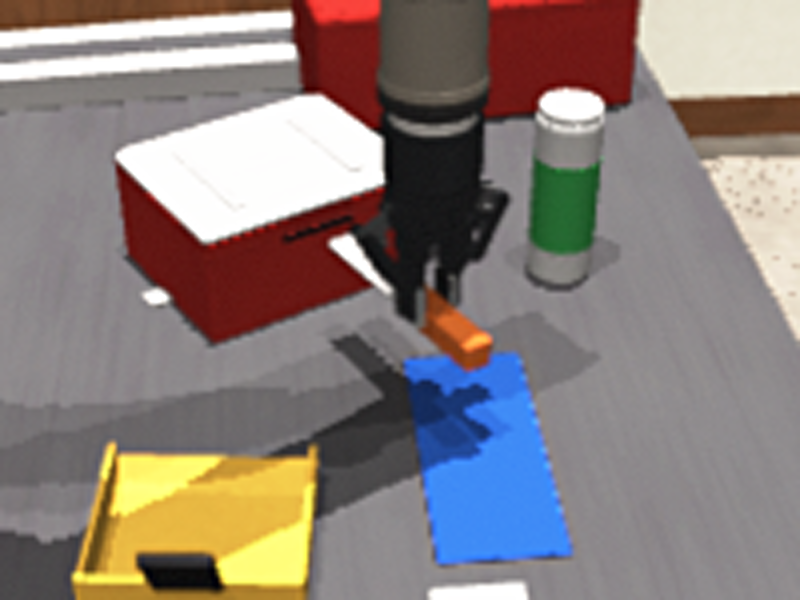

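View pics/w11.png

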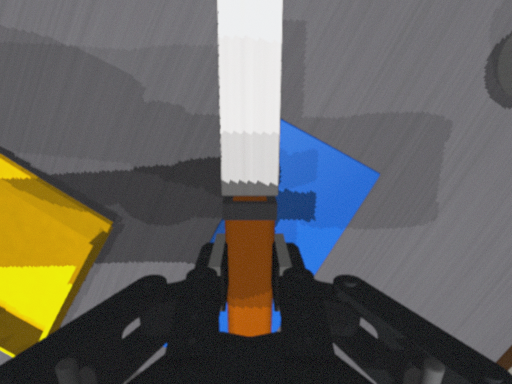

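View pics/t11.png

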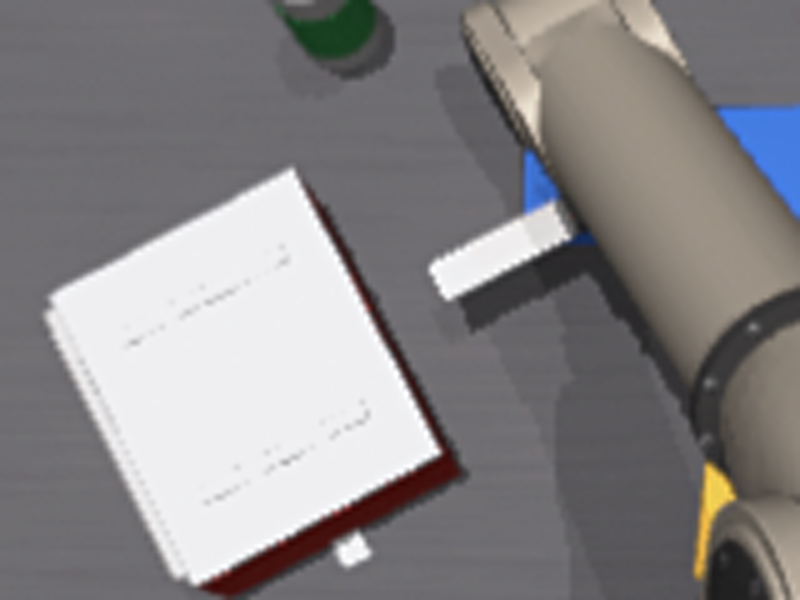

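```bash
python3 - <<'E'
from m import *
s=cam('side');
a=cv2.imread('pics/side0.png')[110:180,185:270]
cv2.imwrite('pics/z12.png',(cv2.resize(a,(765,630),interpolation=cv2.INTER_NEAREST)/255.)**.5*255)
t=cam('top')
print(tri(s,(245.2,149.9),t,(187.4,196.6)))
for z in [0,.086,.1,.106]: print(z,(proj(s,[.537,.187,z])-[185,110])*9)
E
```

```text
(array([0.55461063, 0.14147558, 0.0942764 ]), np.float64(0.0024840700949351293))
0 [492.76309836 502.48872401]
0.086 [485.73459324 318.72432676]
0.1 [484.54586912 287.3864728 ]
0.106 [484.03250746 273.82926934][ WARN:0@1.378] global loadsave.cpp:1063 imwrite_ Unsupported depth image for selected encoder is fallbacked to CV_8U.
```

View pics/z12.png

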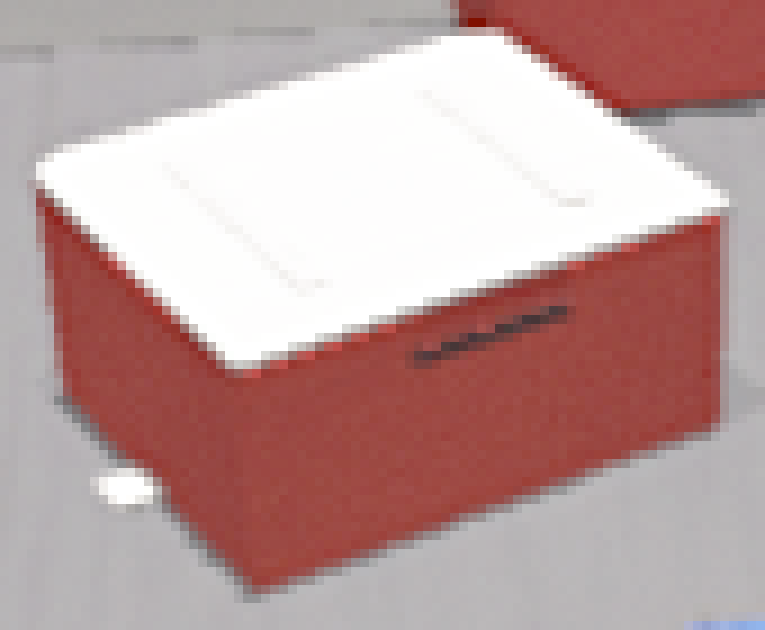

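Emit:
{"api": "jog_arm", "payload": {"dp": [[0.3, 0.2, 0.1], [0.8, 0.2, 0.1], [1.3, 0.2, 0.1], [1.8, 0.2, 0.1], [2.2, 0.2, 0.1]], "angular": [[0, 0, 0], [0, 0, 0], [0, 0, 0], [0, 0, 0], [0, 0, 0]], "claw": [10, 10, 10, 10, 10]}}

```text
t: 10.25
eef_pos: [0.5928, 0.0809, 0.0528]
tool_rot: [-0.0, 0.519, 0.855, 0.0]
contact_force: [-0.2, 0.5, -1.3]
gripper_width: 0.249
```

```bash
python3 - <<'E'
from m import *
P,r=tool();s=cam('side');t=cam('top');print(P,get_obs()['contact_force'])
a=s['pixels'][110:180,185:270]
cv2.imwrite('pics/z13.png',((cv2.resize(a,(765,630),interpolation=cv2.INTER_CUBIC)/255.)**.5*255).astype(np.uint8))
cv2.imwrite('pics/t13.png',cv2.resize(t['pixels'][140:260,100:260],(800,600),interpolation=cv2.INTER_CUBIC))
E
```

```text
[0.59279018 0.08085028 0.05277043] [ 0.15142537 -0.10181468 -1.57773959]
```

View pics/z13.png

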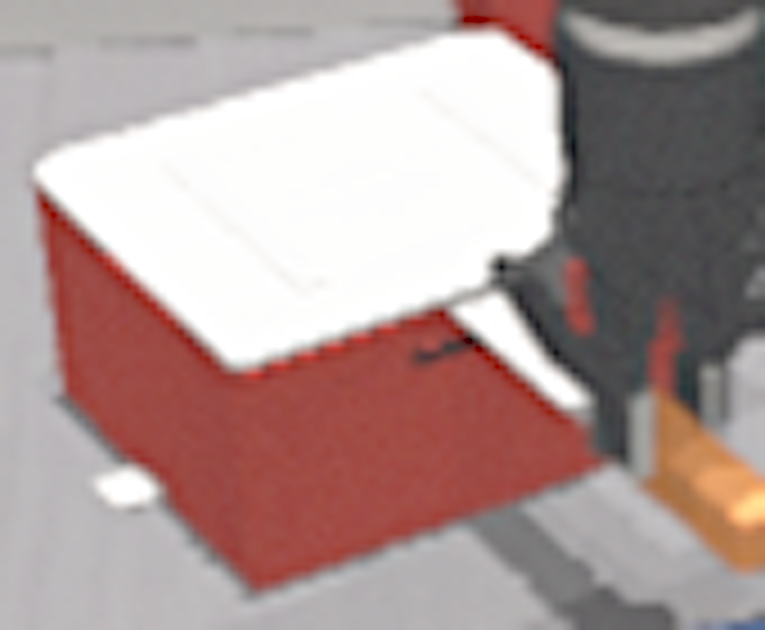

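View pics/t13.png

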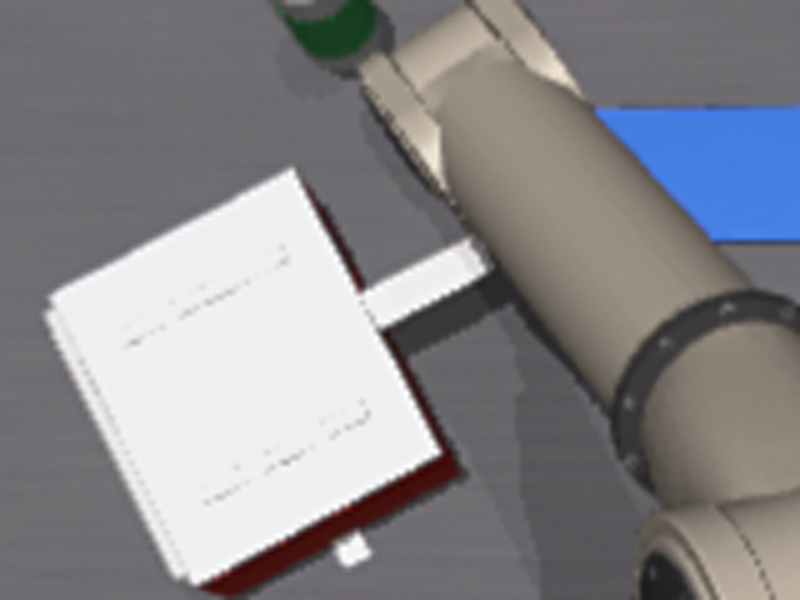

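Emit:
{"api": "jog_arm", "payload": {"dp": [[0.2, 0, 0], [0.4, 0, 0], [0.6, 0, 0], [0.8, 0, 0], [1.0, 0, 0]], "angular": [[0, 0, 0], [0, 0, 0], [0, 0, 0], [0, 0, 0], [0, 0, 0]], "claw": [10, 10, 10, 10, 10]}}

```text
t: 10.85
eef_pos: [0.5821, 0.1013, 0.0527]
tool_rot: [0.0, 0.52, 0.854, -0.0]
contact_force: [-0.5, -0.1, -2.4]
gripper_width: 0.251
```

```bash
python3 - <<'E'
from m import *
P,r=tool();s=cam('side');w=cam('wrist');print(P,get_obs()['contact_force'])
a=s['pixels'][110:180,185:270]
cv2.imwrite('pics/z14.png',((cv2.resize(a,(765,630),interpolation=cv2.INTER_CUBIC)/255.)**.5*255).astype(np.uint8))
save(w,'w14')
E
```

```text
[0.58210807 0.10130805 0.05266573] [-0.188334   -0.60365431 -1.91945899]
```

View pics/z14.png

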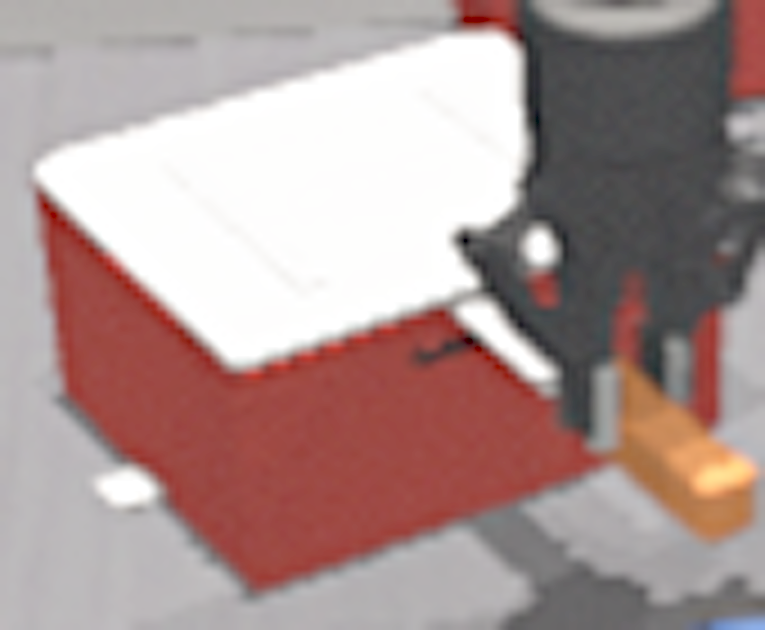

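View pics/w14.png

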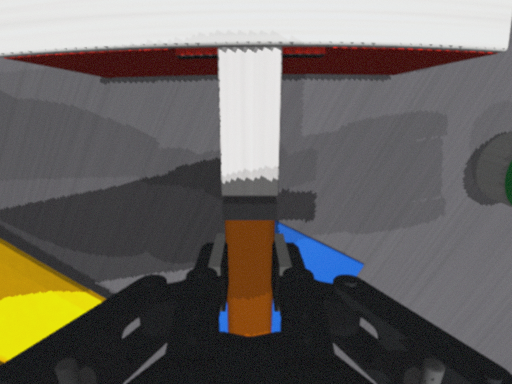

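Emit:
{"api": "jog_arm", "payload": {"dp": [[0, 0, -0.2], [0, 0, -0.5], [0.1, 0, -0.9], [0.15, 0, -1.3], [0.2, 0, -1.65]], "angular": [[0, 0, 0], [0, 0, 0], [0, 0, 0], [0, 0, 0], [0, 0, 0]], "claw": [10, 10, 10, 10, 10]}}

```text
t: 11.45
eef_pos: [0.5797, 0.1051, 0.0949]
tool_rot: [0.0, 0.52, 0.854, -0.0]
contact_force: [-1.3, 0.3, -6.2]
gripper_width: 0.25
```

```bash
python3 - <<'E'
from m import *
P,r=tool();s=cam('side');w=cam('wrist');print(P,get_obs()['contact_force'])
a=s['pixels'][90:190,175:310]
cv2.imwrite('pics/z15.png',((cv2.resize(a,(800,592),interpolation=cv2.INTER_CUBIC)/255.)**.5*255).astype(np.uint8))
save(w,'w15')
E
```

```text
[0.57970445 0.10508787 0.09487153] [ 0.25272981 -0.44105164 -4.53033202]
```

View pics/z15.png

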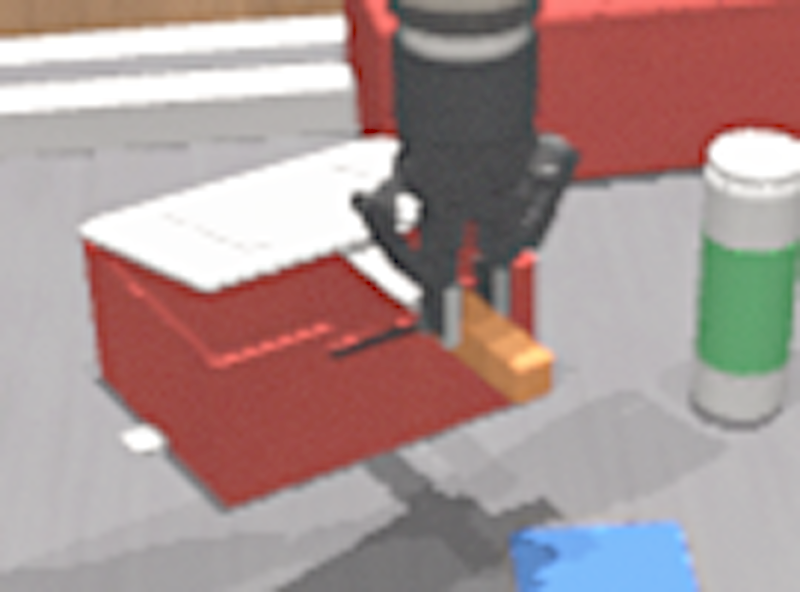

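View pics/w15.png

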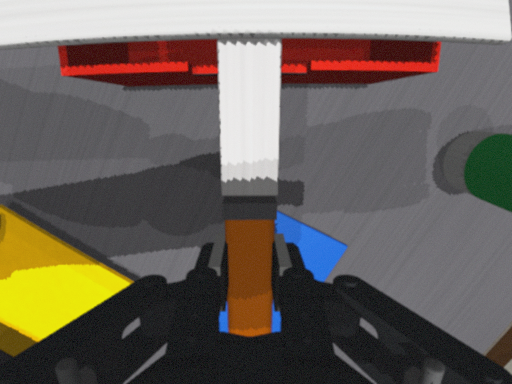

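Emit:
{"api": "jog_arm", "payload": {"dp": [[0.25, 0, -0.7], [0.6, 0, -1.4], [1.05, 0, -2.05], [1.5, 0, -2.6], [2.1, 0, -3.1]], "angular": [[0, 0, 0], [0, 0, 0], [0, 0, 0], [0, 0, 0], [0, 0, 0]], "claw": [10, 10, 10, 10, 10]}}

```text
t: 12.05
eef_pos: [0.5557, 0.1529, 0.1732]
tool_rot: [0.001, 0.52, 0.854, 0.0]
contact_force: [2.2, -4.2, -3.1]
gripper_width: 0.244
```

```bash
python3 - <<'E'
from m import *
P,r=tool();s=cam('side');w=cam('wrist');print(P,get_obs()['contact_force'])
a=s['pixels'][70:190,175:335]
cv2.imwrite('pics/z16.png',((cv2.resize(a,(800,600),interpolation=cv2.INTER_CUBIC)/255.)**.5*255).astype(np.uint8))
save(w,'w16')
E
```

```text
[0.55565525 0.15289896 0.1732119 ] [-0.05246452  0.21763398 -1.84283922]
```

View pics/z16.png

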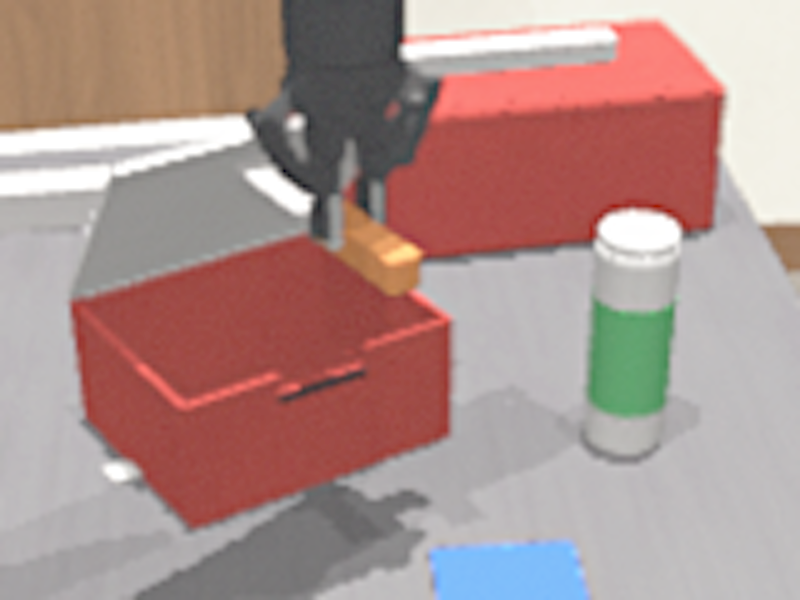

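View pics/w16.png

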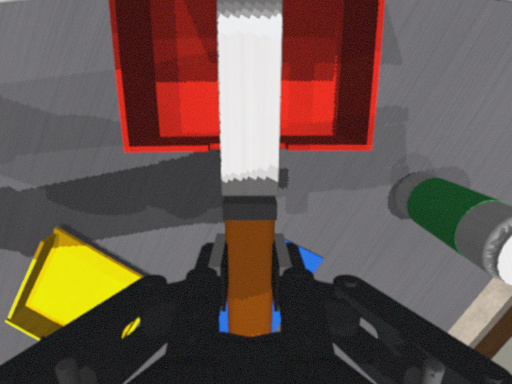

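Emit:
{"api": "jog_arm", "payload": {"dp": [[0.6, 0, -0.45], [1.3, 0, -0.8], [2.0, 0, -1.0], [2.8, 0, -1.15], [3.5, 0, -1.2]], "angular": [[0, 0, 0], [0, 0, 0], [0, 0, 0], [0, 0, 0], [0, 0, 0]], "claw": [10, 10, 10, 10, 10]}}

```text
t: 12.65
eef_pos: [0.5145, 0.2321, 0.2021]
tool_rot: [-0.0, 0.519, 0.855, 0.0]
contact_force: [2.1, -2.4, -2.0]
gripper_width: 0.248
```

Emit:
{"api": "jog_arm", "payload": {"dp": [[0.3, 0, 0], [0.5, 0, 0], [0.7, 0, 0], [0.9, 0, 0], [0.9, 0, 0]], "angular": [[0, 0, 0], [0, 0, 0], [0, 0, 0], [0, 0, 0], [0, 0, 0]], "claw": [10, 10, 10, 10, 10]}}

```text
t: 13.15
eef_pos: [0.5048, 0.2504, 0.2012]
tool_rot: [-0.0, 0.52, 0.854, 0.0]
contact_force: [-0.5, 0.2, -1.9]
gripper_width: 0.245
```

```bash
python3 - <<'E'
from m import *
P,r=tool();s=cam('side');w=cam('wrist');print(P,get_obs()['contact_force'])
a=s['pixels'][50:200,165:365]
cv2.imwrite('pics/z17.png',((cv2.resize(a,(800,600),interpolation=cv2.INTER_CUBIC)/255.)**.5*255).astype(np.uint8))
save(w,'w17')
E
```

```text
[0.50479487 0.25037511 0.20121806] [-0.45153611  0.19669316 -2.00133466]
```

View pics/z17.png

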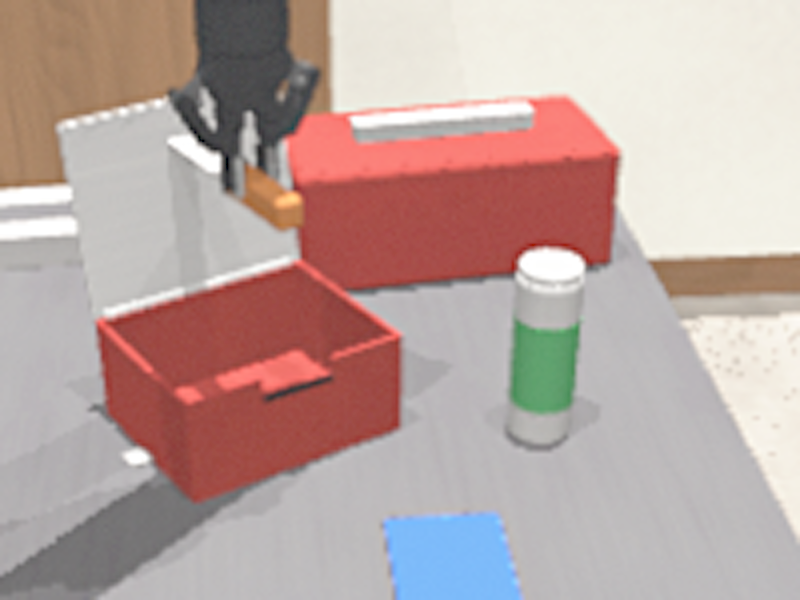

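View pics/w17.png

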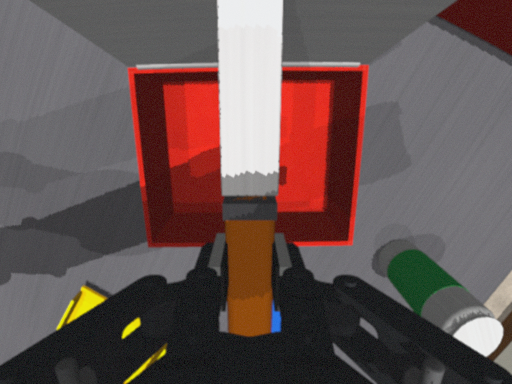

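Emit:
{"api": "jog_arm", "payload": {"dp": [[-1, 0, 0], [-3, 0, 0], [-5, 0, 0], [-6.5, 0, 0], [-8, 0, 0]], "angular": [[0, 0, 0], [0, 0, 0], [0, 0, 0], [0, 0, 0.5], [0, 0, 1]], "claw": [10, 10, 10, 10, 10]}}

```text
t: 13.75
eef_pos: [0.5981, 0.0703, 0.2015]
tool_rot: [-0.0, 0.558, 0.83, 0.0]
contact_force: [0.8, 1.2, -1.6]
gripper_width: 0.244
```

```bash
python3 - <<'E'
from m import *
go([.6566,-.0652,.06],Rdown(83.6))
t=cam('top');save(t,'t18')
E
```

```text
dp [-5.9, 0.12, 5.66] ang [0.01, -0.01, 5.72] rows 4.1
```

View pics/t18.png

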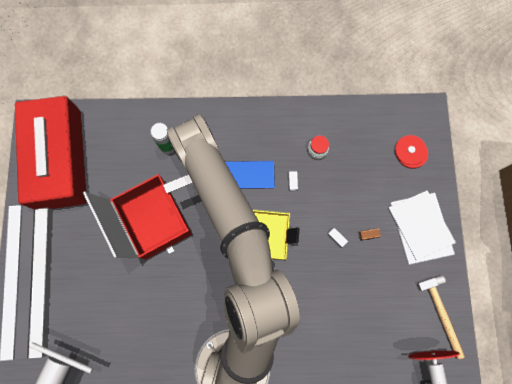

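Emit:
{"api": "jog_arm", "payload": {"dp": [[-1.2, 0, 0.5], [-2.6, 0, 1.5], [-4, 0, 3], [-5.2, 0.1, 4.2], [-6, 0.2, 5]], "angular": [[0, 0, 1.2], [0, 0, 2.6], [0, 0, 4], [0, 0, 5.2], [0, 0, 5.8]], "claw": [10, 10, 10, 10, 10]}}

```text
t: 14.3
eef_pos: [0.6584, -0.0678, 0.0736]
tool_rot: [-0.001, 0.749, 0.663, -0.001]
contact_force: [0.1, -0.8, -1.6]
gripper_width: 0.251
```

Emit:
{"api": "jog_arm", "payload": {"dp": [[0, 0, 0.4], [0, 0, 0.8], [0, 0, 0.8], [0, 0, 0.8], [0, 0, 0.8]], "angular": [[0, 0, 0], [0, 0, 0], [0, 0, 0], [0, 0, 0], [0, 0, 0]], "claw": [10, 10, 10, 10, 10]}}

```text
t: 14.8
eef_pos: [0.6596, -0.0635, 0.0577]
tool_rot: [0.001, 0.746, 0.666, 0.001]
contact_force: [0.3, -0.6, -1.4]
gripper_width: 0.246
```

```bash
python3 - <<'E'
from m import *
go([.6566,-.0652,-.0248],Rdown(83.6))
s=cam('side')
a=s['pixels'][130:250,220:340]
cv2.imwrite('pics/z19.png',((cv2.resize(a,(600,600),interpolation=cv2.INTER_CUBIC)/255.)**.5*255).astype(np.uint8))
E
```

```text
dp [-0.08, -0.12, 3.3] ang [0.02, -0.01, -0.03] rows 1.7
```

View pics/z19.png

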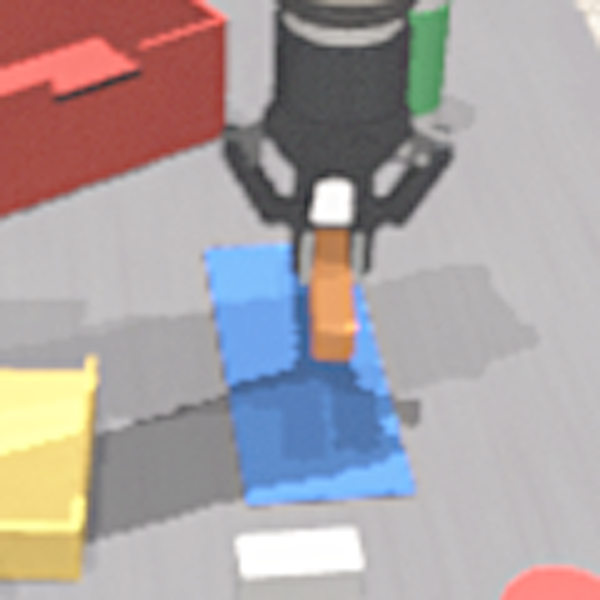

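Emit:
{"api": "jog_arm", "payload": {"dp": [[0, -0.2, 0.8], [0, -0.2, 1.8], [0, -0.2, 2.6], [0, -0.2, 3.0], [0, -0.2, 3.2]], "angular": [[0, 0, 0], [0, 0, 0], [0, 0, 0], [0, 0, 0], [0, 0, 0]], "claw": [10, 10, 10, 10, 10]}}

```text
t: 15.35
eef_pos: [0.6538, -0.0638, -0.0239]
tool_rot: [-0.0, 0.747, 0.665, -0.0]
contact_force: [0.1, -0.5, -2.2]
gripper_width: 0.245
```

Emit:
{"api": "jog_arm", "payload": {"dp": [[0, 0, 0.05], [0, 0, 0.05], [0, 0, 0.05], [0, 0, 0.05], [0, 0, 0.05]], "angular": [[0, 0, 0], [0, 0, 0], [0, 0, 0], [0, 0, 0], [0, 0, 0]], "claw": [10, 20, 35, 45, 45]}}

```text
t: 15.85
eef_pos: [0.6546, -0.0641, -0.024]
tool_rot: [0.0, 0.747, 0.665, 0.0]
contact_force: [0.5, -0.1, -0.4]
gripper_width: 0.529
```

Emit:
{"api": "jog_arm", "payload": {"dp": [[0, 0, -0.5], [0, 0, -1.5], [0, 0, -3], [0, 0, -5], [0, 0, -7]], "angular": [[0, 0, 0], [0, 0, 0], [0, 0, 0], [0, 0, 0], [0, 0, 0]], "claw": [45, 45, 45, 45, 45]}}

```text
t: 16.35
eef_pos: [0.6535, -0.0639, 0.1527]
tool_rot: [-0.0, 0.747, 0.665, 0.0]
contact_force: [1.0, 0.5, 0.1]
gripper_width: 0.525
```

```bash
python3 - <<'E'
from m import *
s=cam('side');save(s,'s20');w=cam('wrist');save(w,'w20')
E
```

```text
(no output)
```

View pics/s20.png

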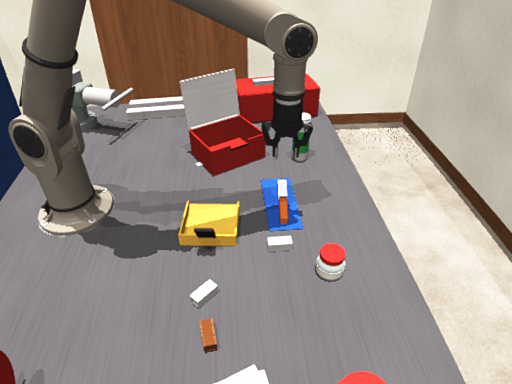

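View pics/w20.png

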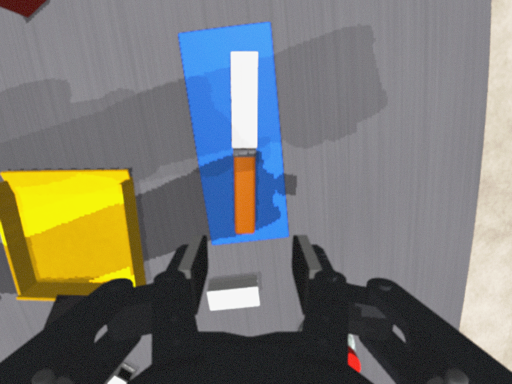

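```bash
python3 - <<'E'
from m import *
t=cam('top')
P=[(580,268,.038),(568,405,.038),(447,260,.036),(433,392,.036)]
Q=[onz(t,90+u/2.9,120+v/2.9,z) for u,v,z in P]
for q in Q: print(q.round(4))
print(np.linalg.norm(Q[0]-Q[1]),np.linalg.norm(Q[2]-Q[3]),np.linalg.norm(Q[0]-Q[2]))
r=(Q[0]+Q[1])/2;l=(Q[2]+Q[3])/2;print(r,l,np.degrees(np.arctan2(*(l-r)[[1,0]])), np.degrees(np.arctan2(*(Q[0]-Q[1])[[1,0]]))+90)
h=cv2.cvtColor(t['pixels'],cv2.COLOR_BGR2HSV);im=t['pixels']
roi=np.zeros(h.shape[:2],bool);roi[160:270,205:400]=1
w=(h[...,1]<40)&(h[...,2]>190)&roi
for A,c,rr in quad(t,w,.028): print(A,c.round(1),np.round(rr[0],1),np.round(rr[1],1),round(rr[2],1))
y=(h[...,0]>=20)&(h[...,0]<=35)&(h[...,1]>120)&roi
# handle black
cv2.imwrite('pics/z21.png',cv2.resize(im[200:270,230:310],(800,700//1)[:2] if 0 else (686,600),interpolation=cv2.INTER_CUBIC))
E
```

```text
[ 0.5034 -0.2052  0.038 ]
[ 0.3427 -0.1856  0.038 ]
[ 0.5161 -0.0473  0.036 ]
[ 0.3604 -0.029   0.036 ]
0.16188782474072852 0.15676753279538796 0.15839904159319296
[ 0.42302233 -0.19537763  0.038     ] [ 0.43823    -0.03815451  0.036     ] 84.47515446078161 83.04835235757473
132.5 [337.8 236.8] [ 418.3 -366. ] [63.8 24.8] 42.8
145.5 [396.  212.2] [ 496.9 -564.1] [34.2 94.5] 85.0
122.0 [293.1 180. ] [ 620.9 -221.1] [65.9 27.5] 2.7
165.0 [226.  170.2] [660.7  15.8] [96.7 26.6] 83.1
```

View pics/z21.png

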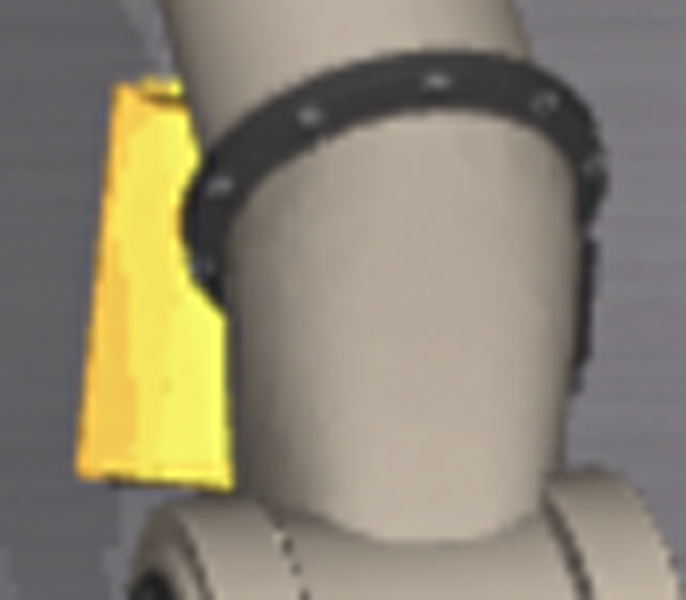

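```bash
python3 - <<'E'
from m import *
go([.6205,-.2205,.10],Rdown(3))
E
```

```text
dp [-6.4, -0.75, 2.23] ang [0.08, -0.08, 16.07] rows 9.4
```

Emit:
{"api": "jog_arm", "payload": {"dp": [[-1.3, 0, 0], [-2.6, -0.2, 0], [-3.9, -0.4, 0], [-5.2, -0.6, 0], [-6.4, -0.8, 0]], "angular": [[0, 0, 1.6], [0, 0, 3.2], [0, 0, 4.8], [0, 0, 6.4], [0, 0, 8]], "claw": [60, 60, 60, 60, 60]}}

```text
t: 17.0
eef_pos: [0.6143, -0.2222, 0.1496]
tool_rot: [-0.0, 0.93, 0.367, -0.001]
contact_force: [0.5, -0.0, -0.4]
gripper_width: 0.703
```

Emit:
{"api": "jog_arm", "payload": {"dp": [[0, 0, 0], [0, 0, 0], [0, 0, 0], [0, 0, 0], [0, 0, 0]], "angular": [[0, 0, 1.6], [0, 0, 3.2], [0, 0, 4.8], [0, 0, 6.4], [0, 0, 8]], "claw": [60, 60, 60, 60, 60]}}

```text
t: 17.5
eef_pos: [0.6148, -0.2204, 0.1495]
tool_rot: [-0.0, 1.0, 0.027, -0.001]
contact_force: [-0.2, -0.3, 0.1]
gripper_width: 0.699
```

Emit:
{"api": "jog_arm", "payload": {"dp": [[0, 0, 0], [0, 0, 0], [0, 0, 0], [0, 0, 0], [0, 0, 0]], "angular": [[0, 0, 0], [0, 0, 0], [0, 0, 0], [0, 0, 0], [0, 0, 0]], "claw": [60, 60, 60, 60, 60]}}

```text
t: 18.0
eef_pos: [0.6155, -0.2208, 0.1501]
tool_rot: [-0.0, 1.0, 0.03, -0.0]
contact_force: [-0.2, -0.3, -0.2]
gripper_width: 0.706
```

```bash
python3 - <<'E'
from m import *
w=cam('wrist');save(w,'w22');print(tool()[0],get_obs()['q'])
h=cv2.cvtColor(w['pixels'],cv2.COLOR_BGR2HSV)
m=(h[...,1]<40)&(h[...,2]>225)
for A,c,rr in quad(w,m,.028,150): print(A,c.round(1),np.round(rr[0],1),np.round(rr[1],1),round(rr[2],1))
go([.6205,-.2205,-.026],Rdown(3))
E
```

```text
[ 0.61554999 -0.22077292  0.15016478] [ 0.34952314  0.48707611 -0.13898553  1.64317536  0.07625755  1.01666291
 -1.32513738]
257.5 [494.4 328.2] [ 420.6 -567.2] [96.8 15.2] 23.2
1156.0 [505.7 309.1] [ 442.8 -579.5] [194.5  18.6] 22.1
998.0 [249.4 163. ] [ 628.2 -218.7] [48.6 28.3] 0.8
1811.0 [ 36.7 121.1] [663.   7.] [86.  27.9] 83.2
409.0 [333.6  62.8] [ 732.7 -301.2] [73.5 39.2] 26.7
dp [0.2, 0.0, 7.05] ang [-0.0, 0.0, 0.08] rows 3.5
```

View pics/w22.png

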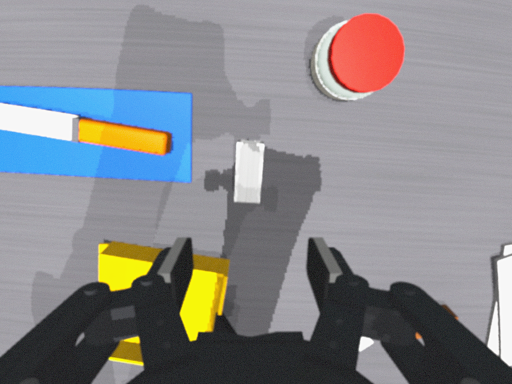

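```bash
python3 - <<'E'
from m import *
w=cam('wrist')
for p in [(236,140),(265,142),(234,203),(261,203),(249,172)]: print(onz(w,*p,.028))
go([.6205,-.2195,-.026],Rdown(2))
E
```

```text
[ 0.65415363 -0.20409601  0.028     ]
[ 0.65388189 -0.23412583  0.028     ]
[ 0.58562887 -0.20507943  0.028     ]
[ 0.58738619 -0.23465897  0.028     ]
[ 0.62126026 -0.21947368  0.028     ]
dp [0.2, -0.04, 7.05] ang [-0.0, 0.0, 0.28] rows 3.5
```

Emit:
{"api": "jog_arm", "payload": {"dp": [[0.2, 0, 1.5], [0.2, 0, 3.3], [0.2, 0, 5], [0.2, 0, 6.3], [0.2, 0, 7]], "angular": [[0, 0, 0.2], [0, 0, 0.2], [0, 0, 0.2], [0, 0, 0.2], [0, 0, 0.2]], "claw": [60, 60, 55, 50, 50], "grip_force": 60}}

```text
t: 18.6
eef_pos: [0.6186, -0.2198, -0.028]
tool_rot: [-0.001, 1.0, 0.021, -0.002]
contact_force: [0.0, 0.4, -0.1]
gripper_width: 0.579
```

Emit:
{"api": "jog_arm", "payload": {"dp": [[0, 0, 0], [0, 0, 0], [0, 0, 0], [0, 0, 0], [0, 0, 0]], "angular": [[0, 0, 0], [0, 0, 0], [0, 0, 0], [0, 0, 0], [0, 0, 0]], "claw": [45, 30, 15, 15, 15]}}

```text
t: 19.1
eef_pos: [0.622, -0.2208, -0.023]
tool_rot: [0.0, 1.0, 0.021, 0.001]
contact_force: [-0.5, 0.3, 6.8]
gripper_width: 0.313
```

Emit:
{"api": "jog_arm", "payload": {"dp": [[0, 0, -0.5], [0, 0, -1.5], [0, 0, -3], [0, 0, -4], [0, 0, -5]], "angular": [[0, 0, 0], [0, 0, 0], [0, 0, 0], [0, 0, 0], [0, 0, 0]], "claw": [15, 15, 15, 15, 15]}}

```text
t: 19.6
eef_pos: [0.6207, -0.2204, 0.1026]
tool_rot: [0.0, 1.0, 0.021, 0.001]
contact_force: [0.9, -0.8, -1.4]
gripper_width: 0.309
```

```bash
python3 - <<'E'
from m import *
w=cam('wrist');save(w,'w23');print(tool()[0])
u=np.array([.110,.994,0]);v=np.array([-.994,.110,0]);O=np.array([.4315,-.119,0])
T=O-.005*u-.035*v;print(T)
go(T+[0,0,.10],Rdown(84))
E
```

```text
[ 0.62333789 -0.22119311  0.10707403]
[ 0.46574 -0.12782  0.     ]
dp [-6.15, -3.99, 0.23] ang [0.08, -0.05, -16.33] rows 9.5
```

View pics/w23.png

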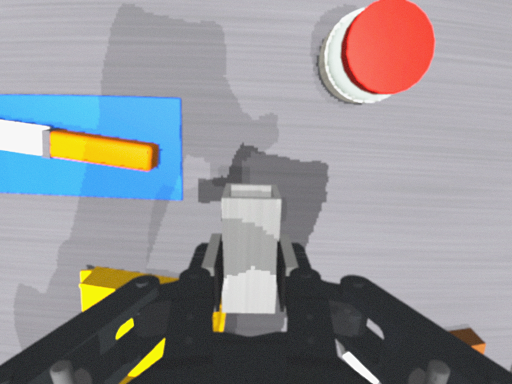

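Emit:
{"api": "jog_arm", "payload": {"dp": [[-1.2, -0.8, 0], [-2.4, -1.6, 0], [-3.7, -2.4, 0], [-4.9, -3.2, 0], [-6.2, -4, 0]], "angular": [[0, 0, -1.6], [0, 0, -3.2], [0, 0, -4.8], [0, 0, -6.4], [0, 0, -8]], "claw": [15, 15, 15, 15, 15]}}

```text
t: 20.15
eef_pos: [0.4605, -0.1262, 0.1007]
tool_rot: [0.0, 0.931, 0.364, 0.0]
contact_force: [0.2, 0.2, -0.3]
gripper_width: 0.307
```

Emit:
{"api": "jog_arm", "payload": {"dp": [[0, 0, 0], [0, 0, 0], [0, 0, 0], [0, 0, 0], [0, 0, 0]], "angular": [[0, 0, -1.6], [0, 0, -3.2], [0, 0, -4.8], [0, 0, -6.4], [0, 0, -8.3]], "claw": [15, 15, 15, 15, 15]}}

```text
t: 20.65
eef_pos: [0.4615, -0.127, 0.1007]
tool_rot: [0.0, 0.747, 0.665, -0.0]
contact_force: [0.1, 0.6, -0.7]
gripper_width: 0.31
```

Emit:
{"api": "jog_arm", "payload": {"dp": [[0, 0, 0], [0, 0, 0], [0, 0, 0], [0, 0, 0], [0, 0, 0]], "angular": [[0, 0, 0], [0, 0, 0], [0, 0, 0], [0, 0, 0], [0, 0, 0]], "claw": [15, 15, 15, 15, 15]}}

```text
t: 21.15
eef_pos: [0.4616, -0.1268, 0.1002]
tool_rot: [0.0, 0.749, 0.662, -0.0]
contact_force: [-0.4, -0.9, -0.9]
gripper_width: 0.309
```

```bash
python3 - <<'E'
from m import *
w=cam('wrist');save(w,'w24');s=cam('side');save(s,'s24')
u=np.array([.110,.994,0]);v=np.array([-.994,.110,0]);O=np.array([.4315,-.119,0])
T=O-.005*u-.035*v
go(T+[0,0,-.016],Rdown(84));print(tool()[0],tool()[1].as_matrix()[:,0])
for x,y,z in [(53,-75,4),(53,75,4),(-73,-75,40),(-73,75,40),(84,0,14)]: print((x,y,z),proj(w,O+(x*u+y*v)/1000+[0,0,z/1000]).round())
E
```

```text
dp [-0.02, 0.17, 4.65] ang [-0.0, 0.0, -0.21] rows 2.3
[ 0.46158079 -0.12678531  0.10016917] [ 1.22854223e-01  9.92424726e-01 -6.19417098e-05]
(53, -75, 4) [298. 125.]
(53, 75, 4) [138. 128.]
(-73, -75, 40) [299. 265.]
(-73, 75, 40) [141. 266.]
(84, 0, 14) [215.  91.]
```

View pics/w24.png

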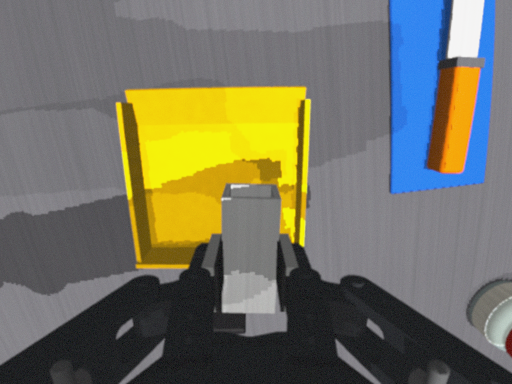

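View pics/s24.png

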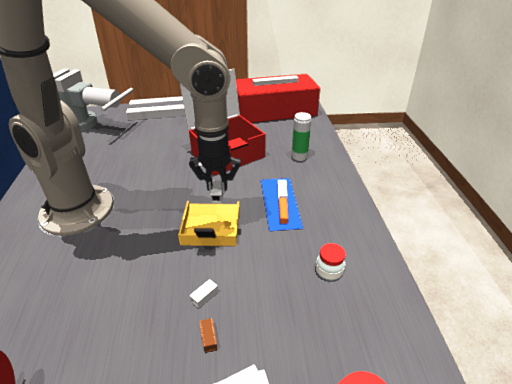

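Emit:
{"api": "jog_arm", "payload": {"dp": [[0.1, 0.1, 1], [0.1, 0.1, 2.3], [0.1, 0.1, 3.4], [0.1, 0.1, 4.2], [0.1, 0.1, 4.6]], "angular": [[0, 0, -0.2], [0, 0, -0.2], [0, 0, -0.2], [0, 0, -0.2], [0, 0, -0.2]], "claw": [15, 15, 15, 15, 15]}}

```text
t: 21.75
eef_pos: [0.4633, -0.1244, -0.0165]
tool_rot: [-0.001, 0.743, 0.669, -0.001]
contact_force: [-0.3, -0.4, -0.6]
gripper_width: 0.31
```

Emit:
{"api": "jog_arm", "payload": {"dp": [[0, 0, 0], [0, 0, 0], [0, 0, 0], [0, 0, 0], [0, 0, 0]], "angular": [[0, 0, 0], [0, 0, 0], [0, 0, 0], [0, 0, 0], [0, 0, 0]], "claw": [15, 30, 38, 38, 38]}}

```text
t: 22.25
eef_pos: [0.4649, -0.125, -0.0141]
tool_rot: [0.001, 0.743, 0.669, 0.0]
contact_force: [-0.1, -0.3, 0.7]
gripper_width: 0.45
```

Emit:
{"api": "jog_arm", "payload": {"dp": [[0, 0, -0.5], [0, 0, -1.5], [0, 0, -3], [0, 0, -4], [0, 0, -5]], "angular": [[0, 0, 0], [0, 0, 0], [0, 0, 0], [0, 0, 0], [0, 0, 0]], "claw": [38, 38, 38, 50, 60]}}

```text
t: 22.75
eef_pos: [0.4645, -0.1246, 0.1126]
tool_rot: [0.001, 0.743, 0.669, 0.0]
contact_force: [1.1, 0.2, -0.3]
gripper_width: 0.699
```

```bash
python3 - <<'E'
from m import *
w=cam('wrist');save(w,'w25');t=cam('top');save(t,'t25')
h=cv2.cvtColor(t['pixels'],cv2.COLOR_BGR2HSV)
roi=np.zeros(h.shape[:2],bool);roi[160:290,270:390]=1
m=(h[...,1]<40)&(h[...,2]>190)&roi
for A,c,rr in quad(t,m,.028): print(A,c.round(1),np.round(rr[0],1),np.round(rr[1],1),round(rr[2],1))
E
```

```text
132.5 [337.8 236.8] [ 418.3 -366. ] [63.8 24.8] 42.8
51.0 [289.2 204.1] [ 531.3 -201.1] [57.7 21.4] 2.6
44.5 [275.3 190.1] [ 585.7 -157.6] [18.2 39.8] 4.3
```

View pics/w25.png

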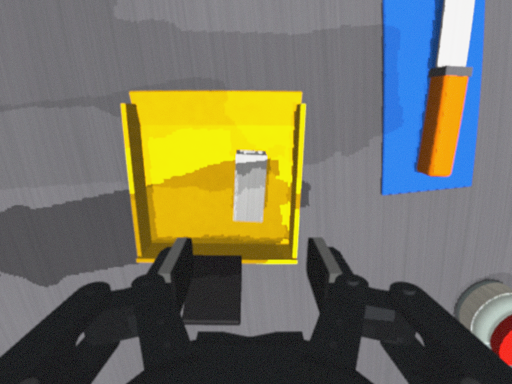

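```bash
python3 - <<'E'
from m import *
go([.4183,-.366,.10],Rdown(43))
E
```

```text
dp [-9.79, -0.93, 0.58] ang [0.08, -0.01, 8.19] rows 4.9
```

Emit:
{"api": "jog_arm", "payload": {"dp": [[-1.8, 0, 0], [-3.8, -0.2, 0], [-5.8, -0.4, 0], [-7.8, -0.7, 0], [-9.8, -0.9, 0]], "angular": [[0, 0, 1.6], [0, 0, 3.2], [0, 0, 4.8], [0, 0, 6.5], [0, 0, 8.2]], "claw": [60, 60, 60, 60, 60]}}

```text
t: 23.35
eef_pos: [0.4152, -0.3663, 0.1103]
tool_rot: [-0.0, 0.932, 0.363, -0.0]
contact_force: [-0.0, -0.3, 0.5]
gripper_width: 0.701
```

Emit:
{"api": "jog_arm", "payload": {"dp": [[0, 0, 0], [0, 0, 0], [0, 0, 0], [0, 0, 0], [0, 0, 0]], "angular": [[0, 0, 0], [0, 0, 0], [0, 0, 0], [0, 0, 0], [0, 0, 0]], "claw": [60, 60, 60, 60, 60]}}

```text
t: 23.85
eef_pos: [0.4171, -0.3633, 0.1102]
tool_rot: [-0.0, 0.93, 0.367, 0.0]
contact_force: [0.2, -0.0, -0.3]
gripper_width: 0.703
```

```bash
python3 - <<'E'
from m import *
w=cam('wrist');save(w,'w26');print(tool()[0],get_obs()['q'])
h=cv2.cvtColor(w['pixels'],cv2.COLOR_BGR2HSV)
m=(h[...,1]<40)&(h[...,2]>190)
for A,c,rr in quad(w,m,.028,150): print(A,c.round(1),np.round(rr[0],1),np.round(rr[1],1),round(rr[2],1))
go([.4183,-.366,-.022],Rdown(43))
E
```

```text
[ 0.41699872 -0.36357949  0.11026196] [ 0.80150895  0.38751809 -0.24487952  1.91455413  0.12147301  0.85370892
 -0.32468064]
1096.5 [375.2 360.8] [ 358.1 -625.3] [102.   40.2] 78.0
7110.0 [470.9 280.5] [ 508.6 -623.8] [ 89.7 169.6] 3.9
270.0 [253.5 164.2] [ 431.5 -351. ] [22.5 27.5] 42.4
dp [-0.03, 0.11, 5.29] ang [-0.0, -0.0, 0.02] rows 2.6
```

View pics/w26.png

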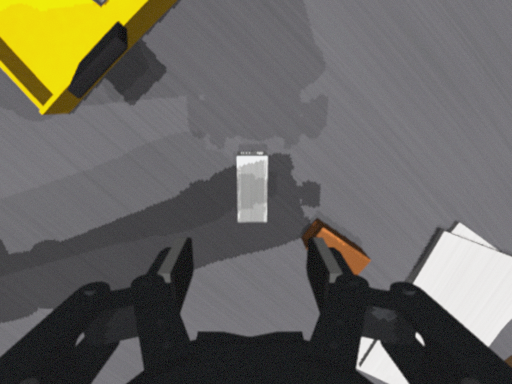

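Emit:
{"api": "jog_arm", "payload": {"dp": [[0, 0.1, 1.3], [0, 0.1, 2.8], [0, 0.1, 4], [0, 0.1, 4.9], [0, 0.1, 5.2]], "angular": [[0, 0, 0], [0, 0, 0], [0, 0, 0], [0, 0, 0], [0, 0, 0]], "claw": [48, 48, 48, 48, 48]}}

```text
t: 24.4
eef_pos: [0.4171, -0.3649, -0.022]
tool_rot: [-0.002, 0.93, 0.367, -0.001]
contact_force: [-0.9, 0.5, 0.4]
gripper_width: 0.558
```

Emit:
{"api": "jog_arm", "payload": {"dp": [[0, 0, 0], [0, 0, 0], [0, 0, 0], [0, 0, 0], [0, 0, 0]], "angular": [[0, 0, 0], [0, 0, 0], [0, 0, 0], [0, 0, 0], [0, 0, 0]], "claw": [45, 30, 15, 15, 15]}}

```text
t: 24.9
eef_pos: [0.4193, -0.3672, -0.0183]
tool_rot: [0.001, 0.931, 0.366, 0.001]
contact_force: [-1.0, 0.9, 7.3]
gripper_width: 0.304
```

Emit:
{"api": "jog_arm", "payload": {"dp": [[0, 0, -0.5], [0, 0, -1.5], [0, 0, -3], [0, 0, -4], [0, 0, -5]], "angular": [[0, 0, 0], [0, 0, 0], [0, 0, 0], [0, 0, 0], [0, 0, 0]], "claw": [15, 15, 15, 15, 15]}}

```text
t: 25.4
eef_pos: [0.4182, -0.3667, 0.1075]
tool_rot: [0.001, 0.931, 0.366, 0.0]
contact_force: [0.1, -0.4, -0.8]
gripper_width: 0.306
```

```bash
python3 - <<'E'
from m import *
w=cam('wrist');save(w,'w27')
u=np.array([.110,.994,0]);v=np.array([-.994,.110,0]);O=np.array([.4315,-.119,0])
T=O-.005*u+.018*v
go(T+[0,0,.105],Rdown(84));print(tool()[0])
E
```

```text
dp [6.5, -7.41, 0.21] ang [0.08, 0.02, -8.21] rows 4.9
[ 0.42031701 -0.36818927  0.11144245]
```

View pics/w27.png

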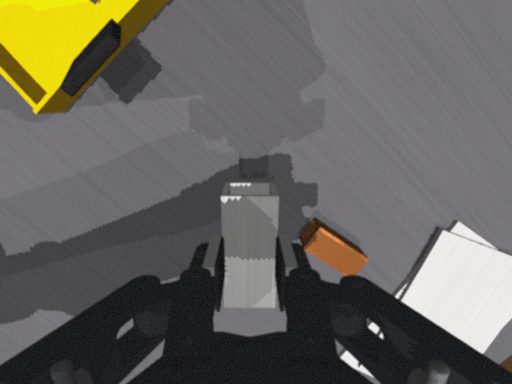

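Emit:
{"api": "jog_arm", "payload": {"dp": [[1.3, -1.5, -0.4], [2.6, -3, -0.5], [3.9, -4.5, -0.5], [5.2, -6, -0.3], [6.5, -7.4, 0]], "angular": [[0, 0, -1.6], [0, 0, -3.2], [0, 0, -4.8], [0, 0, -6.5], [0, 0, -8.2]], "claw": [15, 15, 15, 15, 15]}}

```text
t: 25.95
eef_pos: [0.4108, -0.1188, 0.1062]
tool_rot: [0.001, 0.741, 0.671, 0.0]
contact_force: [2.0, -0.1, -1.2]
gripper_width: 0.307
```

Emit:
{"api": "jog_arm", "payload": {"dp": [[0, 0, 0], [0, 0, 0], [0, 0, 0], [0, 0, 0], [0, 0, 0]], "angular": [[0, 0, 0], [0, 0, 0], [0, 0, 0], [0, 0, 0], [0, 0, 0]], "claw": [15, 15, 15, 15, 15]}}

```text
t: 26.45
eef_pos: [0.4111, -0.1215, 0.1053]
tool_rot: [0.0, 0.744, 0.668, -0.0]
contact_force: [-0.3, -0.4, -0.7]
gripper_width: 0.307
```

```bash
python3 - <<'E'
from m import *
w=cam('wrist');save(w,'w28')
u=np.array([.110,.994,0]);v=np.array([-.994,.110,0]);O=np.array([.4315,-.119,0])
T=O-.005*u+.018*v
go(T+[0,0,-.013],Rdown(84));print(tool()[0])
E
```

```text
dp [-0.02, 0.08, 4.73] ang [0.0, 0.0, -0.03] rows 2.4
[ 0.41104946 -0.12125821  0.10521403]
```

View pics/w28.png

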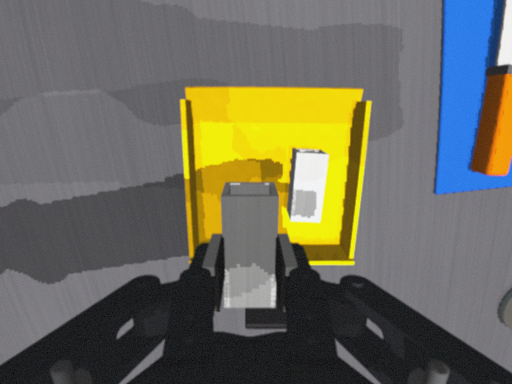

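Emit:
{"api": "jog_arm", "payload": {"dp": [[0, -0.1, 1.2], [0, -0.1, 2.4], [0, -0.1, 3.6], [0, -0.1, 4.3], [0, -0.1, 4.7]], "angular": [[0, 0, 0], [0, 0, 0], [0, 0, 0], [0, 0, 0], [0, 0, 0]], "claw": [15, 15, 15, 15, 15]}}

```text
t: 27.0
eef_pos: [0.4077, -0.1203, -0.0138]
tool_rot: [-0.001, 0.744, 0.669, -0.001]
contact_force: [-0.1, 0.1, -1.1]
gripper_width: 0.303
```

Emit:
{"api": "jog_arm", "payload": {"dp": [[0, 0, 0], [0, 0, 0], [0, 0, 0], [0, 0, 0], [0, 0, 0]], "angular": [[0, 0, 0], [0, 0, 0], [0, 0, 0], [0, 0, 0], [0, 0, 0]], "claw": [15, 30, 36, 36, 36]}}

```text
t: 27.5
eef_pos: [0.409, -0.1203, -0.0118]
tool_rot: [0.001, 0.743, 0.669, 0.0]
contact_force: [0.4, 0.3, 0.1]
gripper_width: 0.424
```

Emit:
{"api": "jog_arm", "payload": {"dp": [[0, 0, -0.5], [0, 0, -1.5], [0, 0, -3], [-1, 0, -4.5], [-2, 0, -6.5]], "angular": [[0, 0, 0], [0, 0, 0], [0, 0, 0], [0, 0, 0], [0, 0, 0]], "claw": [36, 36, 36, 36, 36]}}

```text
t: 28.0
eef_pos: [0.4027, -0.1669, 0.1468]
tool_rot: [-0.001, 0.743, 0.67, 0.0]
contact_force: [1.3, -0.9, -0.7]
gripper_width: 0.423
```

```bash
python3 - <<'E'
from m import *
w=cam('wrist');save(w,'w29');t=cam('top');save(t,'t29');print(tool()[0])
u=np.array([.110,.994,0]);v=np.array([-.994,.110,0]);O=np.array([.4315,-.119,0])
for x,y,z in [(84,75,14),(84,-75,14),(-73,-75,40),(-73,75,40),(-109,25,94),(-109,-25,94)]: print((x,y,z),proj(w,O+(x*u+y*v)/1000+[0,0,z/1000]).round())
E
```

```text
[ 0.40682381 -0.17106557  0.15101691]
(84, 75, 14) [200.  44.]
(84, -75, 14) [351.  46.]
(-73, -75, 40) [345. 204.]
(-73, 75, 40) [202. 203.]
(-109, 25, 94) [249. 260.]
(-109, -25, 94) [304. 260.]
```

View pics/w29.png

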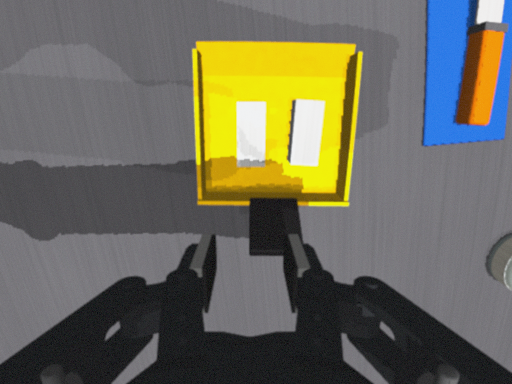

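View pics/t29.png

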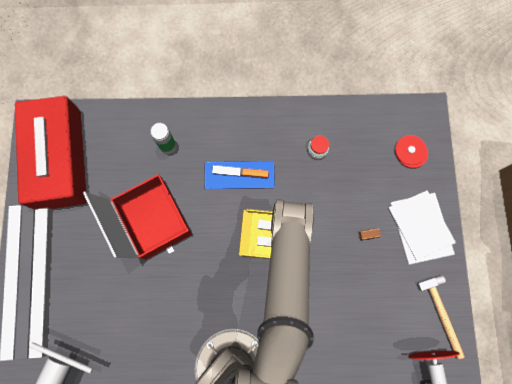

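```bash
cat >> h.py <<'E'
K=np.array([0,0,1.])
def Rtray(yaw,pitch=0):
    """tool rotation holding tray by handle; tray at yaw deg, nose-down pitch deg"""
    M=np.stack([[0,1,0],[.866,0,.5],[.5,0,-.866]],1) # tray-frame axes columns x,y,z
    M=R.from_matrix(M)
    return R.from_euler('z',yaw,degrees=True)*R.from_euler('y',pitch,degrees=True)*M
E
python3 - <<'E'
from m import *
C=np.array([.4213,-.2114,.067]);r=Rtray(83.7);tz=r.as_matrix()[:,2];print(tz)
print(C+.04*tz);go(C-.08*tz,r)
P,r0=tool(); print((C-.08*tz))
E
```

```text
[ 0.05486836  0.49699141 -0.86601905]
[ 0.42349473 -0.19152034  0.03235924]
dp [-3.14, 0.75, 0.61] ang [-4.65, 4.82, -17.51] rows 10.9
[ 0.41691053 -0.25115931  0.13628152]
```

Emit:
{"api": "jog_arm", "payload": {"dp": [[-0.6, 0.1, -0.6], [-1.2, 0.3, -0.6], [-1.8, 0.4, -0.6], [-2.4, 0.6, -0.6], [-3.1, 0.7, -0.5]], "angular": [[-0.4, 0.4, -1.5], [-0.8, 0.8, -3], [-1.2, 1.25, -4.5], [-1.6, 1.65, -6], [-2, 2.1, -7.5]], "claw": [45, 45, 45, 45, 45]}}

```text
t: 28.6
eef_pos: [0.4131, -0.2454, 0.1586]
tool_rot: [0.004, 0.492, 0.862, 0.12]
contact_force: [1.0, -0.2, 0.0]
gripper_width: 0.524
```

```bash
python3 - <<'E'
from m import *
C=np.array([.4213,-.2114,.067]);r=Rtray(83.7);tz=r.as_matrix()[:,2]
go(C-.08*tz,r);print(get_obs()['q'],tool()[0])
E
```

```text
dp [-0.37, -0.17, 0.84] ang [-2.71, 2.68, -10.22] rows 6.4
[ 1.0823251   0.27358174 -0.57274136  2.01100324 -0.12003183  0.89580117
  1.13565387] [ 0.41314339 -0.24544331  0.15861436]
```

Emit:
{"api": "jog_arm", "payload": {"dp": [[0, 0, 0], [-0.1, 0, 0], [-0.2, 0, 0], [-0.3, -0.1, 0], [-0.3, -0.1, 0]], "angular": [[-0.4, 0.4, -1.5], [-0.8, 0.8, -3], [-1.2, 1.2, -4.5], [-1.6, 1.6, -6], [-2, 2, -7.5]], "claw": [45, 45, 45, 45, 45]}}

```text
t: 29.1
eef_pos: [0.414, -0.2536, 0.1566]
tool_rot: [0.01, 0.177, 0.958, 0.227]
contact_force: [0.6, 0.1, -0.0]
gripper_width: 0.527
```

Emit:
{"api": "jog_arm", "payload": {"dp": [[0, 0, 0], [0, 0, 0], [0, 0, 0], [0, 0, 0], [0, 0, 0]], "angular": [[-0.4, 0.4, -1.4], [-0.7, 0.7, -2.6], [-0.7, 0.7, -2.6], [-0.7, 0.7, -2.6], [-0.7, 0.7, -2.6]], "claw": [45, 45, 45, 45, 45]}}

```text
t: 29.6
eef_pos: [0.4143, -0.2527, 0.1565]
tool_rot: [0.012, 0.063, 0.964, 0.258]
contact_force: [0.7, 0.5, -0.2]
gripper_width: 0.528
```

```bash
python3 - <<'E'
from m import *
C=np.array([.4213,-.2114,.067]);r=Rtray(83.7);tz=r.as_matrix()[:,2]
go(C-.08*tz,r);go(C+.04*tz,r);print(get_obs()['q'],tool()[0])
w=cam('wrist');save(w,'w30');s=cam('side');save(s,'s30')
print(proj(w,C),proj(s,C))
E
```

```text
dp [-0.1, -0.34, 0.74] ang [-0.01, 0.0, -0.23] rows 0.4
dp [-0.1, -0.33, 5.54] ang [-0.01, 0.0, -0.23] rows 2.8
[ 1.29291666  0.53717744 -0.75324902  1.8131927  -0.11565844  1.16590938
  2.06945628] [ 0.41432945 -0.25274153  0.15645484]
[240.54560364 188.5575677 ] [203.71824638 232.41546841]
```

View pics/w30.png

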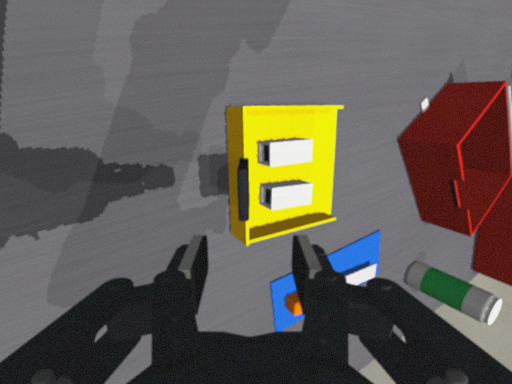

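View pics/s30.png

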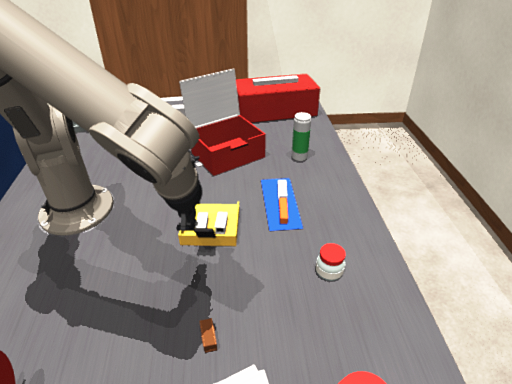

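Emit:
{"api": "jog_arm", "payload": {"dp": [[-0.1, -0.27, 0.7], [-0.1, -0.27, 2], [-0.1, -0.27, 3.5], [-0.1, -0.27, 4.7], [-0.1, -0.27, 5.4]], "angular": [[0, 0, -0.2], [0, 0, -0.2], [0, 0, -0.2], [0, 0, -0.2], [0, 0, -0.2]], "claw": [45, 45, 45, 45, 45]}}

```text
t: 30.2
eef_pos: [0.4226, -0.1903, 0.0345]
tool_rot: [0.013, 0.053, 0.964, 0.259]
contact_force: [0.1, 0.4, 0.1]
gripper_width: 0.522
```

```bash
python3 - <<'E'
from m import *
C=np.array([.4213,-.2114,.067]);r=Rtray(83.7);tz=r.as_matrix()[:,2]
go(C+.04*tz,r)
w=cam('wrist');save(w,'w31');s=cam('side');cv2.imwrite('pics/s31.png',cv2.resize(s['pixels'][170:260,160:280],(800,600),interpolation=cv2.INTER_CUBIC))
E
```

```text
dp [-0.04, -0.08, 0.05] ang [0.01, -0.02, -0.02] rows 0.1
```

View pics/w31.png

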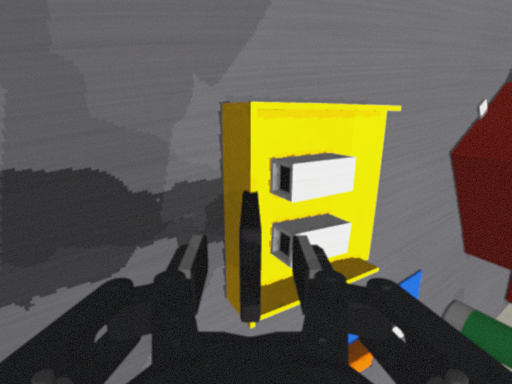

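View pics/s31.png

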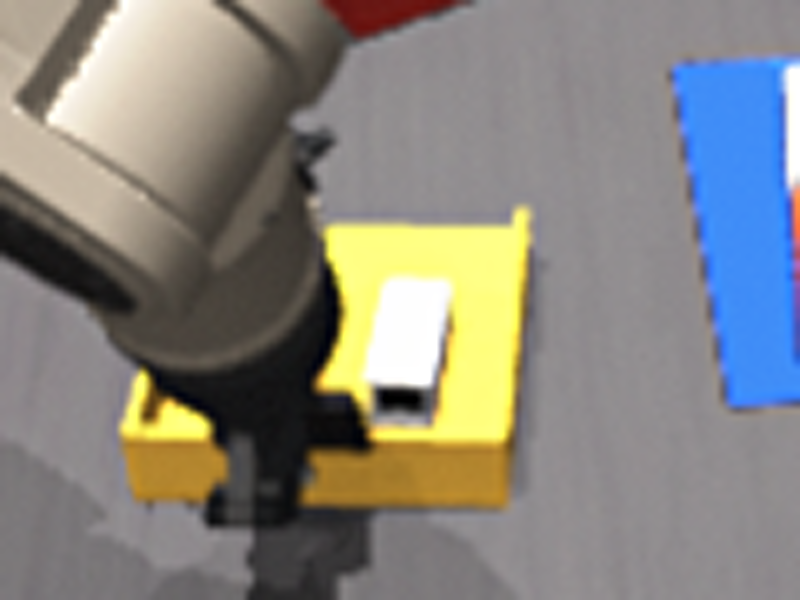

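```bash
python3 - <<'E'
from m import *
P,r=tool();w=cam('wrist');s=cam('side')
u=np.array([.110,.994,0]);v=np.array([-.994,.110,0]);O=np.array([.4315,-.119,0])
for d in [0,-.02,-.042]: 
  p=P+r.apply([0,0,d]);print(d,proj(w,p).round(),((proj(s,p)-[160,170])*6.667).round())
for x,y,z in [(-109,25,94),(-109,-25,94),(-77,25,40),(-77,-25,40)]:
  p=O+(x*u+y*v)/1000+[0,0,z/1000];print((x,y,z),proj(w,p).round(),((proj(s,p)-[160,170])*6.667).round())
E
```

```text
0 [249. 224.] [302. 435.]
-0.02 [248. 236.] [295. 422.]
-0.042 [248. 254.] [287. 408.]
(-109, 25, 94) [241. 235.] [214. 395.]
(-109, -25, 94) [243. 332.] [344. 396.]
(-77, 25, 40) [245. 193.] [242. 435.]
(-77, -25, 40) [246. 264.] [364. 436.]
```

Emit:
{"api": "jog_arm", "payload": {"dp": [[0, 0, 0], [0, 0, 0], [0, 0, 0], [0, 0, 0], [0, 0, 0]], "angular": [[0, 0, 0], [0, 0, 0], [0, 0, 0], [0, 0, 0], [0, 0, 0]], "claw": [30, 20, 10, 2, 2], "grip_force": 120}}

```text
t: 30.9
eef_pos: [0.4242, -0.1921, 0.0371]
tool_rot: [0.014, 0.054, 0.964, 0.259]
contact_force: [-1.5, 0.1, 10.6]
gripper_width: 0.09
```

Emit:
{"api": "jog_arm", "payload": {"dp": [[0, 0, 0], [0, 0, 0], [0, 0, 0], [0, 0, 0], [0, 0, 0]], "angular": [[0, 0, 0], [0, 0, 0], [0, 0, 0], [0, 0, 0], [0, 0, 0]], "claw": [2, 2, 2, 2, 2]}}

```text
t: 31.4
eef_pos: [0.4242, -0.1921, 0.0371]
tool_rot: [0.014, 0.054, 0.964, 0.259]
contact_force: [-2.1, 0.0, 10.2]
gripper_width: 0.089
```

```bash
python3 - <<'E'
from m import *
P,r=tool();w=cam('wrist');save(w,'w32');print(P,r.as_matrix().round(3),get_obs()['contact_force'],get_obs()['gripper_width']*85.4)
E
```

```text
[ 0.42423892 -0.19213931  0.03712144] [[-0.994  0.096  0.056]
 [ 0.111  0.86   0.497]
 [-0.     0.5   -0.866]] [-1.05131949  0.63639675  9.8101879 ] 7.721321385506631
```

View pics/w32.png

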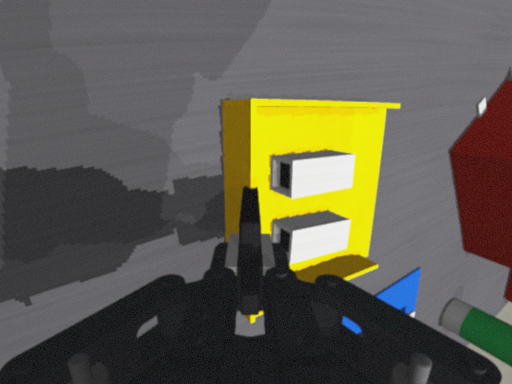

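```bash
cat >> h.py <<'E'
import json,os
def set_grip(O,yaw):
    P,r=tool();T=R.from_euler('z',yaw,degrees=True)
    json.dump([list(T.inv().apply(P-np.array(O))),list((T.inv()*r).as_quat())],open('grip.json','w'))
def tray_to(O,yaw,pitch=0):
    """tool pose for tray origin O, yaw, nose-down pitch"""
    p,q=json.load(open('grip.json'));T=R.from_euler('z',yaw,degrees=True)*R.from_euler('y',pitch,degrees=True)
    return np.array(O)+T.apply(p),T*R.from_quat(q)
def lip_to(L,yaw,pitch):
    T=R.from_euler('z',yaw,degrees=True)*R.from_euler('y',pitch,degrees=True)
    return tray_to(np.array(L)-T.apply([.084,0,.014]),yaw,pitch)
E
python3 - <<'E'
from h import *
set_grip([.4315,-.119,0],83.7);print(open('grip.json').read())
go(*tray_to([.4315,-.119,.16],83.7))
go(*tray_to([.4315,-.119,.04],83.7))
E
```

```text
[[-0.07352391897032516, -0.0007743369589935594, 0.037108566236433584], [0.6834626503406696, 0.6824880037939323, 0.18298183420813002, 0.18332097156765728]]
dp [-0.0, 3.2, -5.54] ang [0.0, 0.0, -0.0] rows 3.2
dp [-0.0, 0.8, -1.39] ang [0.0, 0.0, -0.0] rows 0.8
```

Emit:
{"api": "jog_arm", "payload": {"dp": [[0, 0.15, -0.28], [0, 0.35, -0.6], [0, 0.6, -1.04], [0, 0.8, -1.4], [0, 0.9, -1.56]], "angular": [[0, 0, 0], [0, 0, 0], [0, 0, 0], [0, 0, 0], [0, 0, 0]], "claw": [2, 2, 2, 2, 2]}}

```text
t: 31.95
eef_pos: [0.4243, -0.1929, 0.0821]
tool_rot: [0.015, 0.054, 0.965, 0.258]
contact_force: [0.3, -0.7, -4.2]
gripper_width: 0.086
```

```bash
python3 - <<'E'
from m import *
print(tool()[0],get_obs()['contact_force'])
s=cam('side');cv2.imwrite('pics/s33.png',cv2.resize(s['pixels'][150:260,160:300],(763,600),interpolation=cv2.INTER_CUBIC))
w=cam('wrist');save(w,'w33')
E
```

```text
[ 0.4242766  -0.19286669  0.08213532] [ 0.34291015 -0.66621393 -4.1844406 ]
```

View pics/s33.png

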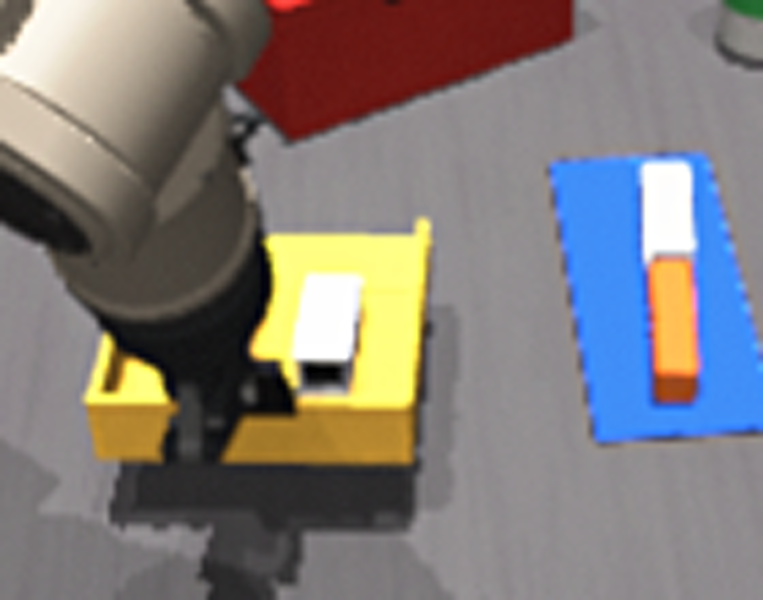

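View pics/w33.png

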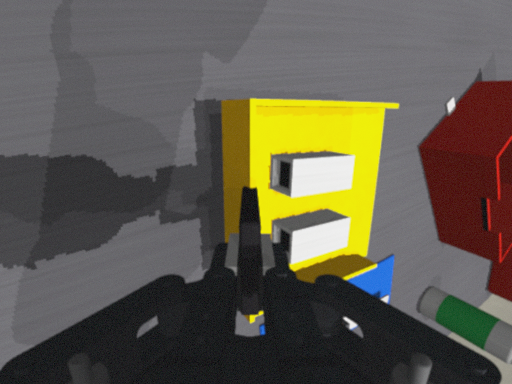

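```bash
python3 - <<'E'
from m import *
p,r=lip_to([.507,.245,.18],117.6,0);print(p);go(p,r)
p,r=tray_to([.45,-.08,.16],95,0);print(p);go(p,r)
E
```

```text
[0.58066643 0.10576049 0.20310857]
dp [-4.9, 13.31, 2.05] ang [-0.03, 3.39, -5.87] rows 7.2
[ 0.45717942 -0.15317665  0.19710857]
dp [-1.14, 3.79, -3.15] ang [-0.02, 1.14, -1.95] rows 2.5
```

Emit:
{"api": "jog_arm", "payload": {"dp": [[-0.1, 0.5, -0.6], [-0.3, 1.3, -1.3], [-0.6, 2.2, -2], [-0.9, 3.1, -2.6], [-1.1, 3.8, -3.1]], "angular": [[0, 0.2, -0.4], [0, 0.5, -0.8], [0, 0.7, -1.2], [0, 0.9, -1.6], [0, 1.1, -1.9]], "claw": [2, 2, 2, 2, 2]}}

```text
t: 32.55
eef_pos: [0.4563, -0.1512, 0.1964]
tool_rot: [-0.011, -0.04, 0.965, 0.258]
contact_force: [-0.0, 0.5, -2.8]
gripper_width: 0.092
```

```bash
python3 - <<'E'
from m import *
p,r=lip_to([.507,.245,.18],117.6,0);go(p,r);print(get_obs()['q'])
E
```

```text
dp [-5.81, 8.65, 4.68] ang [-0.01, 2.28, -3.95] rows 5.7
[ 1.14887556  0.49868889 -0.84774642  1.79718206 -0.11701027  1.22074195
  2.03058407]
```

Emit:
{"api": "jog_arm", "payload": {"dp": [[-0.6, 0.9, 0.4], [-1.3, 1.9, 0.9], [-2.1, 3.1, 1.6], [-2.9, 4.3, 2.3], [-3.6, 5.4, 2.9]], "angular": [[0, 0.25, -0.4], [0, 0.5, -0.9], [0, 0.8, -1.4], [0, 1.1, -1.9], [0, 1.4, -2.4]], "claw": [2, 2, 2, 2, 2]}}

```text
t: 33.05
eef_pos: [0.5332, 0.0094, 0.1994]
tool_rot: [-0.043, -0.156, 0.953, 0.255]
contact_force: [0.4, -0.2, -3.4]
gripper_width: 0.093
```

```bash
python3 - <<'E'
from m import *
p,r=lip_to([.507,.245,.18],117.6,0);go(p,r);print(get_obs()['q'])
E
```

```text
dp [-3.03, 2.71, 1.39] ang [0.0, 0.86, -1.55] rows 2.1
[ 0.81417344  0.58130432 -0.90638256  1.70321997 -0.05671814  1.21552009
  1.8789284 ]
```

Emit:
{"api": "jog_arm", "payload": {"dp": [[-0.9, 0.8, 0.4], [-1.8, 1.6, 0.8], [-2.5, 2.3, 1.2], [-3, 2.7, 1.4], [-3, 2.7, 1.4]], "angular": [[0, 0.25, -0.4], [0, 0.5, -0.8], [0, 0.7, -1.2], [0, 0.9, -1.5], [0, 0.9, -1.5]], "claw": [2, 2, 2, 2, 2]}}

```text
t: 33.55
eef_pos: [0.58, 0.1074, 0.2032]
tool_rot: [-0.064, -0.23, 0.938, 0.252]
contact_force: [-0.2, -0.1, -4.5]
gripper_width: 0.09
```

```bash
python3 - <<'E'
from m import *
for p in [20,40,60,75]: go(*lip_to([.507,.245,.155],117.6,p))
print(get_obs()['q'],tool()[0])
s=cam('side');save(s,'s34');w=cam('wrist');save(w,'w34');t=cam('top');save(t,'t34')
E
```

```text
dp [0.01, 1.09, -0.63] ang [4.03, -0.05, -0.01] rows 2.3
dp [0.02, 3.15, -1.44] ang [8.03, -0.05, -0.0] rows 4.7
dp [0.02, 5.36, -1.5] ang [12.03, -0.06, 0.0] rows 7.0
dp [0.03, 6.96, -1.04] ang [15.03, -0.06, 0.0] rows 8.7
[ 0.58762111  0.66981635 -0.91182598  1.56502951  0.00420556  1.2660676
  1.80857465] [0.58002437 0.10737772 0.20316918]
```

View pics/s34.png

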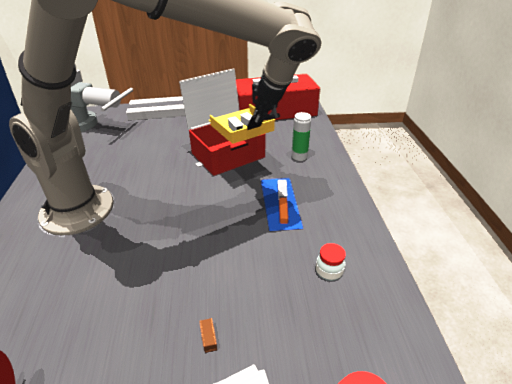

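View pics/t34.png

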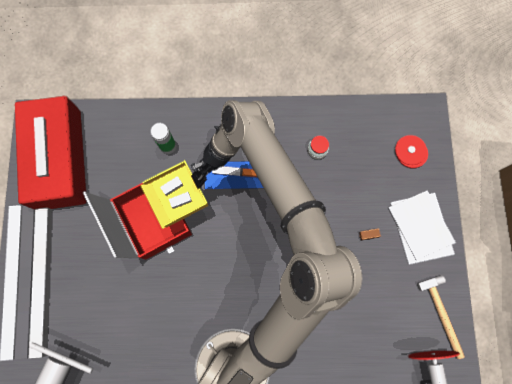

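View pics/w34.png

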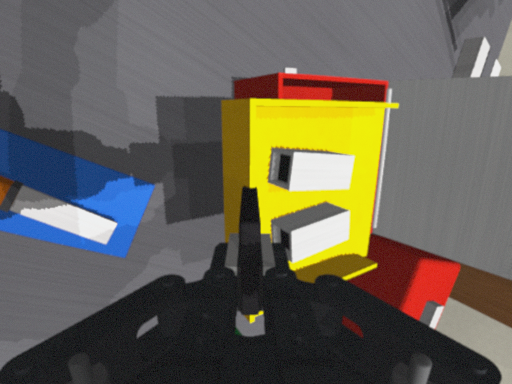

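```bash
python3 - <<'E'
from m import *
t=cam('top')
cv2.imwrite('pics/z35.png',cv2.resize(t['pixels'][150:270,80:240],(800,600),interpolation=cv2.INTER_CUBIC))
T=R.from_euler('z',117.6,degrees=True)
P,r=tool();p,q=json.load(open('grip.json'));O=P-T.apply(p);print(O)
for x,y,z in [(84,75,14),(84,-75,14),(-73,75,40),(-73,-75,40)]: 
   print((proj(t,O+T.apply(np.array([x,y,z])/1000))-[80,150])*5)
d=np.array([-.464,.886,0]);e=np.array([-.886,-.464,0]);F=np.array([.537,.187,0])
for x,y,z in [(0,.11,.1),(0,-.11,.1),(.18,.11,.1),(.18,-.11,.1)]: print('box',(proj(t,F+d*x+e*y+[0,0,z])-[80,150])*5)
E
```

```text
[0.54516239 0.16691914 0.16537592]
[411.1814737  385.09225369]
[307.50454226 179.73681067]
[630.63140179 258.86636952]
[522.1298582   55.02718336]
box [541.42485189 400.6352984 ]
box [394.29304602 116.21925489]
box [293.12740906 533.45477889]
box [150.86083679 241.49734237]
```

View pics/z35.png

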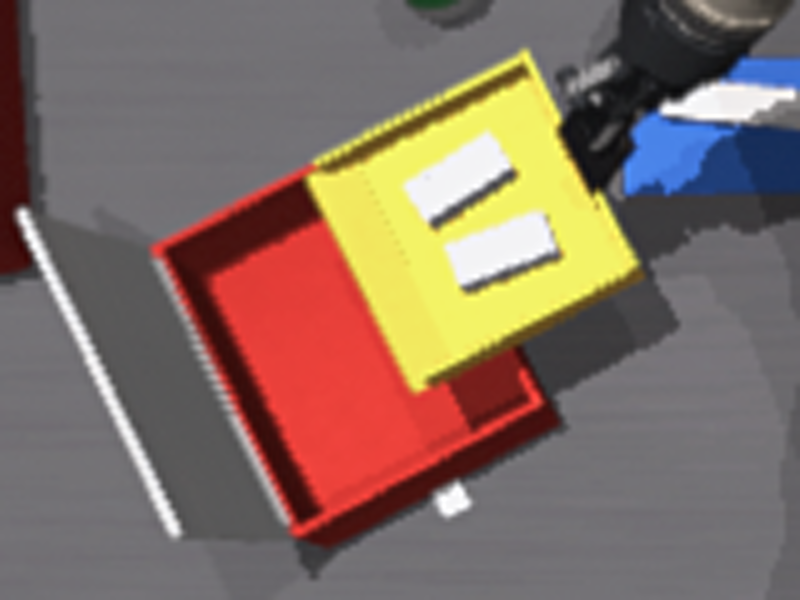

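Emit:
{"api": "jog_arm", "payload": {"dp": [[0, 0.1, -0.1], [0, 0.3, -0.2], [0, 0.55, -0.35], [0, 0.8, -0.5], [0, 1.1, -0.65]], "angular": [[0.6, 0, 0], [1.5, 0, 0], [2.4, 0, 0], [3.2, 0, 0], [4, 0, 0]], "claw": [2, 2, 2, 2, 2]}}

```text
t: 34.25
eef_pos: [0.5728, 0.1161, 0.2315]
tool_rot: [-0.023, -0.233, 0.969, 0.083]
contact_force: [0.4, 0.4, -4.7]
gripper_width: 0.093
```

```bash
python3 - <<'E'
from m import *
for p in [30,40,50,60,75]: go(*lip_to([.507,.245,.155],117.6,p))
print(get_obs()['q'],tool()[0])
s=cam('side');cv2.imwrite('pics/s36.png',cv2.resize(s['pixels'][50:200,165:365],(800,600),interpolation=cv2.INTER_CUBIC))
E
```

```text
dp [-0.08, 0.94, -0.74] ang [1.97, -0.06, -0.09] rows 1.1
dp [-0.07, 1.82, -1.41] ang [3.97, -0.07, -0.09] rows 2.3
dp [-0.05, 2.82, -1.91] ang [5.97, -0.08, -0.09] rows 3.5
dp [-0.04, 3.88, -2.23] ang [7.97, -0.09, -0.08] rows 4.6
dp [-0.03, 5.54, -2.35] ang [10.97, -0.1, -0.07] rows 6.4
[ 0.42502518  0.4631239  -0.85557008  1.64667164  0.1854469   1.20616628
  1.59568219] [0.57278298 0.11611324 0.23145628]
```

View pics/s36.png

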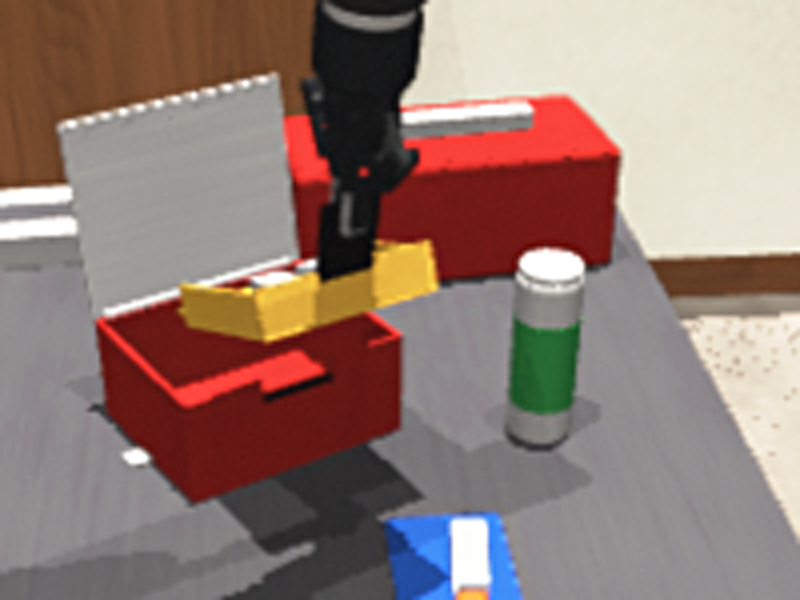

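Emit:
{"api": "jog_arm", "payload": {"dp": [[0, 0.3, -0.3], [0, 0.65, -0.55], [0, 1.0, -0.85], [0, 1.4, -1.1], [0, 1.8, -1.4]], "angular": [[0.8, 0, 0], [1.6, 0, 0], [2.4, 0, 0], [3.2, 0, 0], [4, 0, 0]], "claw": [2, 2, 2, 2, 2]}}

```text
t: 34.8
eef_pos: [0.5552, 0.1506, 0.2734]
tool_rot: [0.018, -0.234, 0.968, -0.086]
contact_force: [0.2, 0.8, -4.1]
gripper_width: 0.09
```

```bash
python3 - <<'E'
from m import *
for p in [50,60,75]: go(*lip_to([.507,.245,.155],117.6,p))
print(get_obs()['q'],tool()[0])
E
```

```text
dp [-0.06, 0.77, -0.83] ang [1.99, -0.1, -0.07] rows 1.2
dp [-0.05, 1.66, -1.5] ang [3.99, -0.11, -0.06] rows 2.3
dp [-0.03, 3.17, -2.18] ang [6.99, -0.12, -0.05] rows 4.1
[ 0.15590245  0.33849534 -0.80959908  1.68389875  0.43386528  1.28201684
  1.27715217] [0.55520419 0.15056699 0.27336048]
```

Emit:
{"api": "jog_arm", "payload": {"dp": [[0, 0.3, -0.35], [0, 0.6, -0.65], [0, 0.95, -0.95], [0, 1.3, -1.25], [0, 1.65, -1.5]], "angular": [[0.8, 0, 0], [1.6, 0, 0], [2.4, 0, 0], [3.2, 0, 0], [4, 0, 0]], "claw": [2, 2, 2, 2, 2]}}

```text
t: 35.3
eef_pos: [0.534, 0.193, 0.3034]
tool_rot: [0.058, -0.227, 0.939, -0.252]
contact_force: [0.9, 0.1, -2.9]
gripper_width: 0.085
```

```bash
python3 - <<'E'
from m import *
for p in [60,75]: go(*lip_to([.507,.245,.155],117.6,p))
print(get_obs()['q'],tool()[0],get_obs()['contact_force'])
s=cam('side');cv2.imwrite('pics/s37.png',cv2.resize(s['pixels'][50:200,165:365],(800,600),interpolation=cv2.INTER_CUBIC))
w=cam('wrist');save(w,'w37')
E
```

```text
dp [-0.04, 0.0, 0.02] ang [-0.01, -0.11, -0.04] rows 0.1
dp [-0.02, 1.19, -1.14] ang [2.99, -0.12, -0.03] rows 1.7
[-0.16353254  0.35889774 -0.78202499  1.6846829   0.7105961   1.50695616
  0.93954691] [0.53399575 0.19303555 0.30337352] [ 0.88838302  0.06142098 -2.89046537]
```

View pics/s37.png

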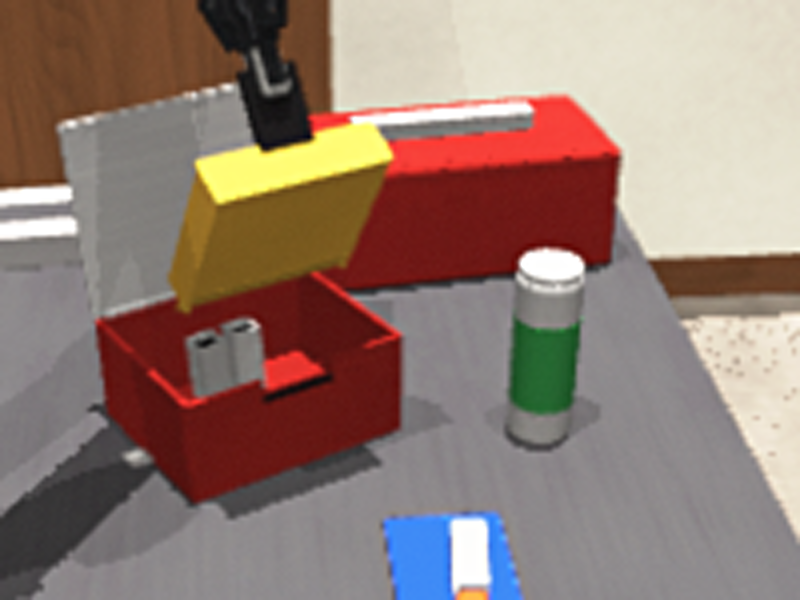

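View pics/w37.png

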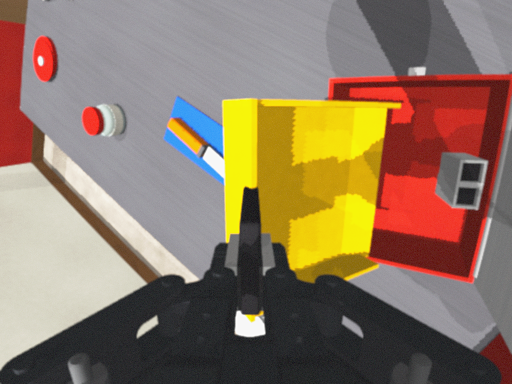

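Emit:
{"api": "jog_arm", "payload": {"dp": [[0, -0.4, 0.3], [0, -0.8, 0.5], [0, -1.3, 0.7], [0, -1.8, 0.8], [0, -2.3, 0.85]], "angular": [[-1.6, 0, 0], [-3.2, 0, 0], [-4.8, 0, 0], [-6.4, 0, 0], [-8, 0, 0]], "claw": [2, 2, 2, 2, 2]}}

```text
t: 35.9
eef_pos: [0.5633, 0.1375, 0.3151]
tool_rot: [-0.021, -0.233, 0.968, 0.088]
contact_force: [0.3, 0.5, -2.9]
gripper_width: 0.087
```

```bash
python3 - <<'E'
from m import *
for p in [20,0]: go(*lip_to([.507,.245,.175],117.6,p))
print(get_obs()['q'],tool()[0])
go(*tray_to([.45,-.08,.16],95,0))
E
```

```text
dp [-0.04, -1.2, 2.4] ang [0.07, 0.0, -0.1] rows 1.3
dp [-0.04, -2.26, 4.34] ang [-3.93, 0.02, -0.09] rows 2.4
[ 0.39582546  0.37852216 -0.84486001  1.55199478  0.10202917  1.34401848
  1.60514092] [0.56329762 0.13749316 0.31508575]
dp [9.06, -9.14, 3.13] ang [-3.88, -1.54, 4.17] rows 6.6
```

Emit:
{"api": "jog_arm", "payload": {"dp": [[0.7, -1, 0.1], [2, -2.4, 0.3], [3.4, -3.8, 0.6], [4.8, -5.2, 1], [6.2, -6.6, 1.6]], "angular": [[-0.9, -0.2, 0.4], [-1.8, -0.5, 1], [-2.6, -0.8, 1.8], [-3.2, -1.1, 2.5], [-3.6, -1.3, 3.1]], "claw": [2, 2, 2, 2, 2]}}

```text
t: 36.4
eef_pos: [0.4955, -0.0727, 0.2467]
tool_rot: [-0.013, -0.087, 0.966, 0.244]
contact_force: [1.2, -0.8, -2.9]
gripper_width: 0.093
```

```bash
python3 - <<'E'
from m import *
go(*tray_to([.4315,-.119,.10],83.7,0))
go(*tray_to([.4315,-.119,.003],83.7,0))
t=cam('top');save(t,'t38')
E
```

```text
dp [3.71, -5.76, 1.81] ang [-0.31, -1.43, 2.95] rows 3.5
dp [3.78, -7.6, 5.22] ang [-0.31, -1.43, 2.95] rows 5.0
```

View pics/t38.png

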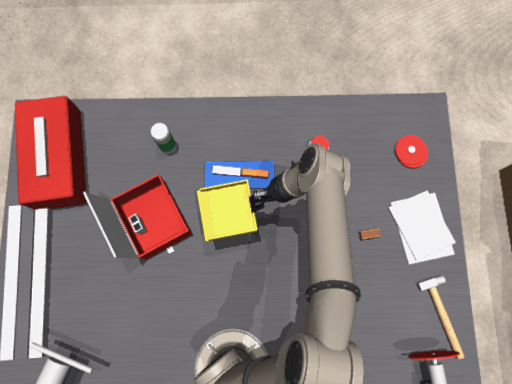

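Emit:
{"api": "jog_arm", "payload": {"dp": [[0.7, -1.1, 0.3], [1.5, -2.3, 0.7], [2.3, -3.5, 1.1], [3.1, -4.7, 1.5], [3.7, -5.7, 1.8]], "angular": [[-0.1, -0.3, 0.6], [-0.1, -0.6, 1.2], [-0.2, -0.9, 1.8], [-0.3, -1.2, 2.4], [-0.3, -1.4, 2.9]], "claw": [2, 2, 2, 2, 2]}}

```text
t: 36.95
eef_pos: [0.4238, -0.1901, 0.1372]
tool_rot: [0.012, 0.051, 0.965, 0.257]
contact_force: [0.6, -0.1, -2.5]
gripper_width: 0.087
```

Emit:
{"api": "jog_arm", "payload": {"dp": [[0, 0, 0], [0, 0, 0], [0, 0, 0], [0, 0, 0], [0, 0, 0]], "angular": [[0, 0, 0], [0, 0, 0], [0, 0, 0], [0, 0, 0], [0, 0, 0]], "claw": [2, 2, 2, 2, 2]}}

```text
t: 37.45
eef_pos: [0.4264, -0.1861, 0.1392]
tool_rot: [0.012, 0.046, 0.965, 0.257]
contact_force: [0.1, -0.5, -1.6]
gripper_width: 0.087
```

```bash
python3 - <<'E'
from m import *
go(*tray_to([.4315,-.119,.001],83.7,0))
s=cam('side');cv2.imwrite('pics/s39.png',cv2.resize(s['pixels'][120:270,140:340],(800,600),interpolation=cv2.INTER_CUBIC))
print(get_obs()['q'],tool()[0])
E
```

```text
dp [0.06, -2.23, 3.38] ang [-0.04, -0.1, 0.16] rows 2.0
[ 1.1431838   0.48026746 -0.66837849  1.91506073 -0.21108192  1.06456073
  2.09919714] [ 0.42625011 -0.18614551  0.13908627]
```

View pics/s39.png

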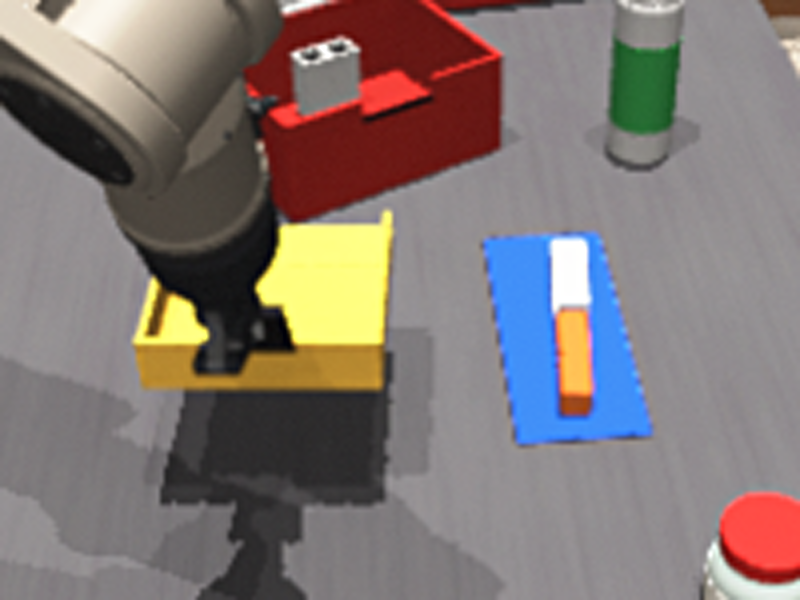

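Emit:
{"api": "jog_arm", "payload": {"dp": [[0, -0.5, 0.8], [0, -1.1, 1.7], [0, -1.6, 2.5], [0, -2, 3], [0, -2.15, 3.25]], "angular": [[0, 0, 0], [0, 0, 0], [0, 0, 0], [0, 0, 0], [0, 0, 0]], "claw": [2, 2, 2, 2, 2]}}

```text
t: 38.0
eef_pos: [0.4246, -0.1926, 0.0403]
tool_rot: [0.011, 0.047, 0.965, 0.258]
contact_force: [-0.4, -0.1, -1.8]
gripper_width: 0.088
```

Emit:
{"api": "jog_arm", "payload": {"dp": [[0, -0.02, 0.05], [0, -0.04, 0.1], [0, -0.06, 0.13], [0, -0.06, 0.13], [0, -0.06, 0.13]], "angular": [[0, 0, 0], [0, 0, 0], [0, 0, 0], [0, 0, 0], [0, 0, 0]], "claw": [2, 2, 2, 2, 2]}}

```text
t: 38.5
eef_pos: [0.4252, -0.1926, 0.0383]
tool_rot: [0.012, 0.047, 0.965, 0.257]
contact_force: [0.3, -0.2, -2.2]
gripper_width: 0.086
```

```bash
python3 - <<'E'
from m import *
go(*tray_to([.4315,-.119,.0],83.7,0));print(tool()[0],get_obs()['contact_force'])
E
```

```text
dp [0.04, -0.01, 0.05] ang [-0.04, -0.1, 0.14] rows 0.1
[ 0.42515423 -0.19258053  0.03827857] [ 0.29950965 -0.15816916 -2.22003179]
```

Just above the bench; ease down slightly, release, and back off along the plate.

Emit:
{"api": "jog_arm", "payload": {"dp": [[0, -0.03, 0.05], [0, -0.05, 0.09], [0, -0.05, 0.09], [0, -0.05, 0.09], [0, -0.05, 0.09]], "angular": [[0, 0, 0], [0, 0, 0], [0, 0, 0], [0, 0, 0], [0, 0, 0]], "claw": [2, 2, 10, 20, 35]}}

```text
t: 39.0
eef_pos: [0.425, -0.1923, 0.0354]
tool_rot: [0.012, 0.047, 0.965, 0.257]
contact_force: [-0.5, 0.3, -0.0]
gripper_width: 0.394
```

Emit:
{"api": "jog_arm", "payload": {"dp": [[0, 0, 0], [0, 0, -0.5], [0, 0, -1.5], [0, 0, -3], [0, 0, -5]], "angular": [[0, 0, 0], [0, 0, 0], [0, 0, 0], [0, 0, 0], [0, 0, 0]], "claw": [38, 38, 38, 38, 38]}}

```text
t: 39.5
eef_pos: [0.418, -0.2537, 0.1447]
tool_rot: [0.01, 0.046, 0.965, 0.259]
contact_force: [1.6, -1.1, -0.1]
gripper_width: 0.444
```

Emit:
{"api": "jog_arm", "payload": {"dp": [[0, 0, -2], [0, 0, -3], [0, 0, -3.5], [0, 0, -4], [0, 0, -4]], "angular": [[0, 0, 0], [0, 0, 0], [0, 0, 0], [0, 0, 0], [0, 0, 0]], "claw": [0, 0, 0, 0, 0]}}

```text
t: 40.0
eef_pos: [0.4146, -0.3043, 0.2308]
tool_rot: [0.012, 0.047, 0.965, 0.257]
contact_force: [-0.9, 0.6, -0.1]
gripper_width: 0.002
```

```bash
python3 - <<'E'
from m import *
s=cam('side');save(s,'s40');w=cam('wrist');save(w,'w40');print(tool()[0],get_obs()['q'])
d=np.array([-.464,.886,0]);F=np.array([.537,.187,0])
# behind lid, fingers shut
for b in [.27,.25]: print(F+d*b)
go([.45,-.1,.42],Rdown(117.6-90)); go([.45,-.1,.42],Rdown(117.6)); go([.45,-.1,.42],Rdown(117.6+90))
E
```

```text
[ 0.41409678 -0.30290689  0.22946906] [ 1.23454314  0.47987398 -0.61607838  1.6568131  -0.17463527  1.36904519
  2.16887954]
[0.41172 0.42622 0.     ]
[0.421  0.4085 0.    ]
dp [-0.63, 10.92, -2.5] ang [2.22, -7.64, 28.52] rows 17.2
dp [-0.63, 10.92, -2.5] ang [5.46, -3.01, 11.1] rows 7.4
dp [-0.63, 10.92, -2.5] ang [5.83, 1.69, -6.47] rows 5.6
```

View pics/s40.png

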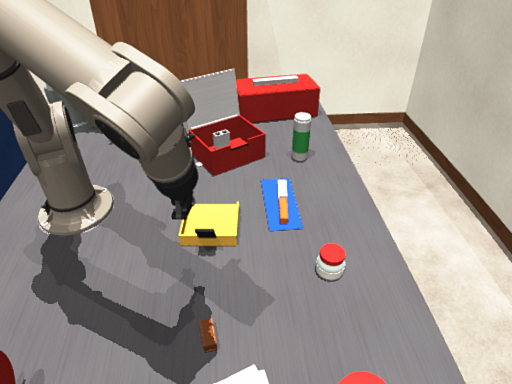

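```bash
python3 - <<'E'
from m import *
P,r0=tool();r=Rdown(117.6)
go([.48,-.05,.42],r)
E
```

```text
dp [-1.63, 12.75, -1.46] ang [5.46, -3.01, 11.1] rows 7.4
```

Emit:
{"api": "jog_arm", "payload": {"dp": [[0, 0.6, -1.2], [-0.2, 2.2, -2.2], [-0.6, 4, -2.5], [-0.9, 6, -2.5], [-1.2, 8, -2.3]], "angular": [[0.7, -0.4, 1.4], [1.4, -0.8, 2.8], [2.1, -1.1, 4.2], [2.8, -1.5, 5.6], [3.5, -1.9, 7]], "claw": [0, 0, 0, 0, 0]}}

```text
t: 40.6
eef_pos: [0.4568, -0.1683, 0.3768]
tool_rot: [0.005, 0.349, 0.932, 0.1]
contact_force: [2.0, 0.2, 0.4]
gripper_width: 0.001
```

```bash
python3 - <<'E'
from m import *
go([.48,-.05,.42],Rdown(117.6));print(tool()[0],get_obs()['q'])
E
```

```text
dp [2.48, 4.41, -0.75] ang [2.04, -1.1, 4.26] rows 2.8
[ 0.45682609 -0.16825045  0.37678807] [ 0.97794707  0.0835934  -0.63865063  1.69747709 -0.15425581  1.36578057
  1.22641959]
```

Emit:
{"api": "jog_arm", "payload": {"dp": [[0.6, 1.1, -0.2], [1.2, 2.2, -0.4], [1.8, 3.3, -0.6], [2.5, 4.4, -0.8], [2.5, 4.4, -0.8]], "angular": [[0.6, -0.3, 1.2], [1.2, -0.6, 2.4], [1.7, -0.9, 3.5], [2, -1.1, 4.2], [2, -1.1, 4.2]], "claw": [0, 0, 0, 0, 0]}}

```text
t: 41.1
eef_pos: [0.4792, -0.0456, 0.4212]
tool_rot: [0.0, 0.51, 0.86, 0.004]
contact_force: [-0.5, 0.6, 0.2]
gripper_width: -0.004
```

```bash
python3 - <<'E'
from m import *
d=np.array([-.464,.886,0]);F=np.array([.537,.187,0])
go(F+d*.28+[0,0,.42],Rdown(117.6));print(tool()[0],get_obs()['q'])
t=cam('top');save(t,'t41')
E
```

```text
dp [18.25, 6.7, 0.15] ang [0.07, -0.03, 0.22] rows 9.7
[ 0.47920833 -0.04556399  0.42121662] [ 0.72441711  0.06430348 -0.78520623  1.61035597  0.0402021   1.48114694
  0.43750975]
```

View pics/t41.png

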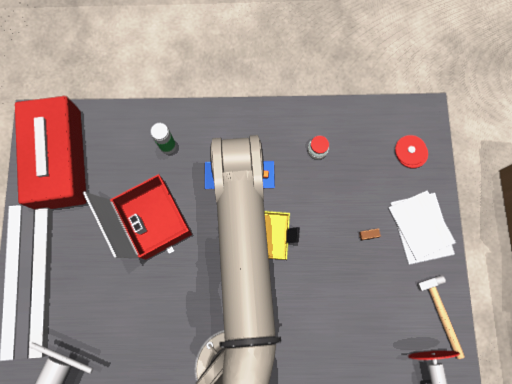

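Emit:
{"api": "jog_arm", "payload": {"dp": [[1, 0.4, 0], [2.6, 1, 0], [4.3, 1.6, 0], [6, 2.2, 0], [7.6, 2.8, 0]], "angular": [[0, 0, 0.1], [0, 0, 0.2], [0, 0, 0.2], [0, 0, 0.2], [0, 0, 0.2]], "claw": [0, 0, 0, 0, 0]}}

```text
t: 41.65
eef_pos: [0.4501, 0.1479, 0.4201]
tool_rot: [-0.0, 0.522, 0.853, 0.002]
contact_force: [-0.1, -0.1, -0.3]
gripper_width: -0.0
```

Emit:
{"api": "jog_arm", "payload": {"dp": [[1.7, 0.6, 0], [3.4, 1.2, 0], [5, 1.8, 0], [6.6, 2.4, 0], [8, 3, 0]], "angular": [[0, 0, 0], [0, 0, 0], [0, 0, 0], [0, 0, 0], [0, 0, 0]], "claw": [0, 0, 0, 0, 0]}}

```text
t: 42.15
eef_pos: [0.4266, 0.3603, 0.4205]
tool_rot: [-0.0, 0.522, 0.853, 0.002]
contact_force: [0.6, -0.7, 0.3]
gripper_width: -0.003
```

```bash
python3 - <<'E'
from m import *
d=np.array([-.464,.886,0]);F=np.array([.537,.187,0])
go(F+d*.28+[0,0,.42],Rdown(117.6));print(tool()[0],get_obs()['q'])
E
```

```text
dp [3.02, 0.67, 0.03] ang [0.03, -0.02, -0.1] rows 1.5
[0.42655358 0.3602899  0.42046973] [ 0.02071014  0.30622976 -1.08024917  1.44453776  0.2689681   1.54693164
 -0.57237861]
```

Emit:
{"api": "jog_arm", "payload": {"dp": [[1, 0.3, 0], [2, 0.5, 0], [3, 0.7, 0], [3, 0.7, 0], [3, 0.7, 0]], "angular": [[0, 0, 0], [0, 0, 0], [0, 0, 0], [0, 0, 0], [0, 0, 0]], "claw": [0, 0, 0, 0, 0]}}

```text
t: 42.65
eef_pos: [0.4084, 0.4338, 0.4209]
tool_rot: [0.0, 0.521, 0.853, 0.001]
contact_force: [0.8, 0.1, -0.5]
gripper_width: 0.001
```

```bash
python3 - <<'E'
from m import *
d=np.array([-.464,.886,0]);F=np.array([.537,.187,0])
go(F+d*.28+[0,0,.233],Rdown(117.6));print(tool()[0],get_obs()['q'])
t=cam('top');save(t,'t42');s=cam('side');save(s,'s42');w=cam('wrist');save(w,'w42')
E
```

```text
dp [0.06, -0.04, 7.52] ang [0.03, -0.02, -0.09] rows 3.8
[0.40835473 0.43375721 0.42093922] [-0.1682829   0.38663336 -1.06563328  1.35961374  0.33698733  1.58359721
 -0.72152655]
```

View pics/s42.png

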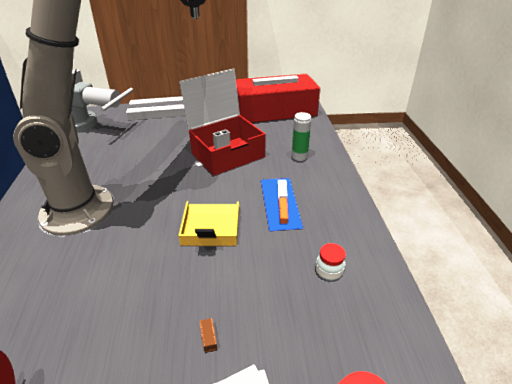

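View pics/w42.png

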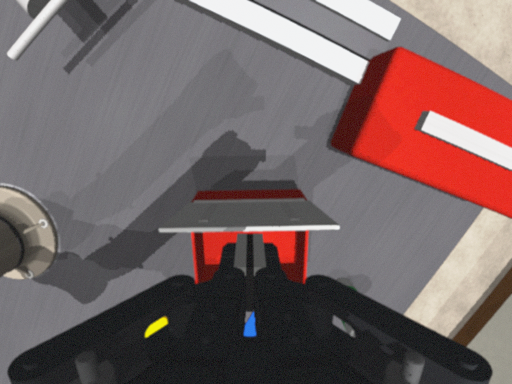

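View pics/t42.png

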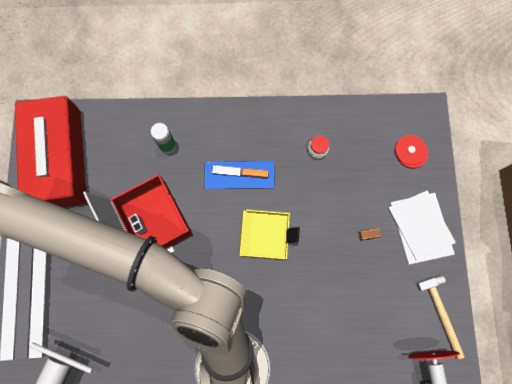

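```bash
python3 - <<'E'
from m import *
d=np.array([-.464,.886,0]);F=np.array([.537,.187,0]);w=cam('wrist')
for a in [5,8,10]:
  a_=np.deg2rad(a);print(a,proj(w,F+d*(.18+.18*np.sin(a_))+[0,0,.1+.18*np.cos(a_)]))
P,r=tool()
for z in [.42,.3,.28,.25,.233]: print(z,proj(w,[P[0],P[1],z]),proj(w,[P[0],P[1],z]-.011*d))
t=cam('top')
s=cam('side')
for a in [5,8,10]:
  a_=np.deg2rad(a);q=F+d*(.18+.18*np.sin(a_))+[0,0,.1+.18*np.cos(a_)];e=np.array([-.886,-.464,0])*.11;print(a,proj(s,q+e),proj(s,q-e),proj(t,q-e))
E
```

```text
5 [250.10239834 240.9715958 ]
8 [250.01160146 233.56521985]
10 [249.94981115 228.52259838]
0.42 [251.26576178 221.64489349] [251.42553683 236.53708438]
0.3 [250.25252964 179.82952617] [250.36527423 189.73017602]
0.28 [250.15190259 175.68360944] [250.25915175 185.0534297 ]
0.25 [250.02106117 170.29469575] [250.12095426 178.96538271]
0.233 [249.95580131 167.60764988] [250.0519377  175.92592182]
5 [180.29223863  81.48565784] [235.81328168  68.75354547] [ 87.53087925 188.68336434]
8 [179.25423919  80.95507215] [234.54415257  68.31694629] [ 84.74011395 190.24130554]
10 [178.58298445  80.68332624] [233.71335411  68.10280289] [ 82.92248087 191.29399657]
```

Emit:
{"api": "jog_arm", "payload": {"dp": [[0, 0, 1.2], [0, 0, 2.8], [0, 0, 4.5], [0, 0, 6], [0, 0, 7]], "angular": [[0, 0, 0], [0, 0, 0], [0, 0, 0], [0, 0, 0], [0, 0, 0]], "claw": [0, 0, 0, 0, 0]}}

```text
t: 43.45
eef_pos: [0.4088, 0.4334, 0.2449]
tool_rot: [0.0, 0.522, 0.853, 0.001]
contact_force: [0.1, 0.1, 0.1]
gripper_width: -0.002
```

```bash
python3 - <<'E'
from m import *
d=np.array([-.464,.886,0]);F=np.array([.537,.187,0])
go(F+d*.23+[0,0,.245],Rdown(117.6));go(F+d*.197+[0,0,.235],Rdown(117.6));print(tool()[0],get_obs()['q'])
s=cam('side');cv2.imwrite('pics/s43.png',cv2.resize(s['pixels'][40:190,160:360],(800,600),interpolation=cv2.INTER_CUBIC))
w=cam('wrist');save(w,'w43')
E
```

```text
dp [-1.91, -0.01, -0.01] ang [0.03, -0.01, -0.11] rows 1.0
dp [-3.23, 0.0, 0.39] ang [0.03, -0.01, -0.11] rows 1.6
[0.4087835  0.43343634 0.24486318] [-0.17469991  0.48268041 -1.02263938  1.64416648  0.43085125  1.2570484
 -0.80982857]
```

View pics/s43.png

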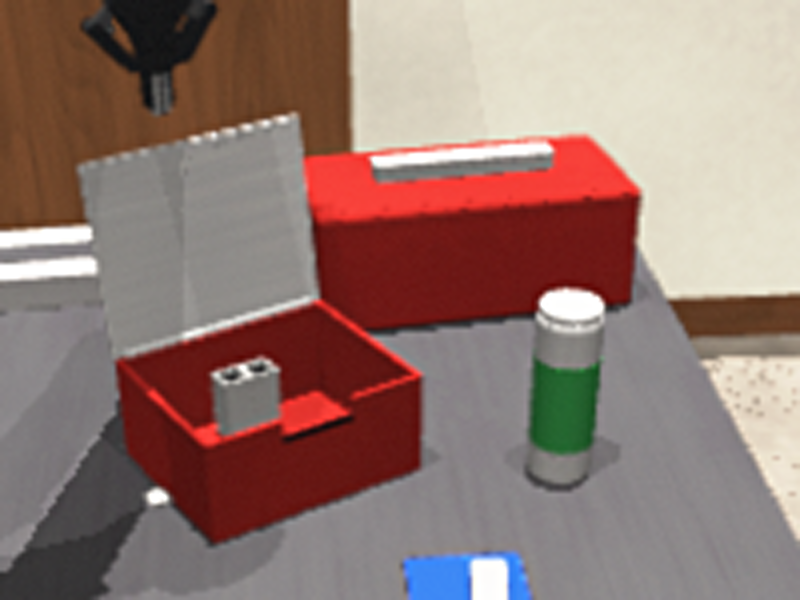

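View pics/w43.png

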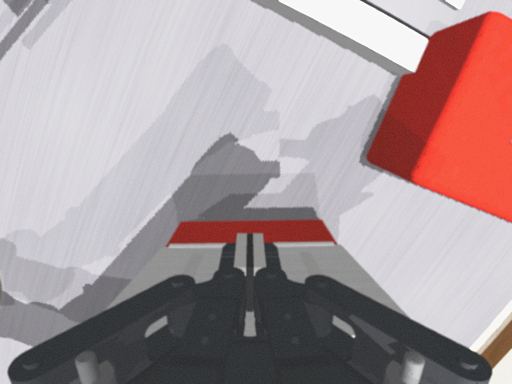

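```bash
python3 - <<'E'
from m import *
s=cam('side');P,r=tool();w=cam('wrist')
for z in [.245,.26,.27,.28,.29]: print(z,proj(s,[P[0],P[1],z]))
print(tri(s,(199,68),w,(250,236)))
E
```

```text
0.245 [200.0314579   77.12851928]
0.26 [199.66627597  73.27145933]
0.27 [199.42118491  70.67520365]
0.28 [199.17479122  68.05889758]
0.29 [198.92710135  65.42242014]
(array([0.40673088, 0.43825587, 0.27860168]), np.float64(0.0022918606852892565))
```

Emit:
{"api": "jog_arm", "payload": {"dp": [[-0.6, 0, 0.6], [-1.4, 0, 0.8], [-2.2, 0, 0.8], [-2.8, 0, 0.75], [-3.3, 0, 0.75]], "angular": [[0, 0, 0], [0, 0, 0], [0, 0, 0], [0, 0, 0], [0, 0, 0]], "claw": [0, 0, 0, 0, 0]}}

```text
t: 44.15
eef_pos: [0.4473, 0.3631, 0.2313]
tool_rot: [0.001, 0.522, 0.853, 0.005]
contact_force: [-1.7, 2.1, 1.9]
gripper_width: 0.002
```

```bash
python3 - <<'E'
from m import *
print(tool()[0],get_obs()['contact_force'])
s=cam('side');cv2.imwrite('pics/s44.png',cv2.resize(s['pixels'][40:190,160:360],(800,600),interpolation=cv2.INTER_CUBIC))
w=cam('wrist');save(w,'w44')
E
```

```text
[0.44734308 0.36307237 0.23128908] [-1.72233099  2.09935805  1.9174158 ]
```

View pics/s44.png

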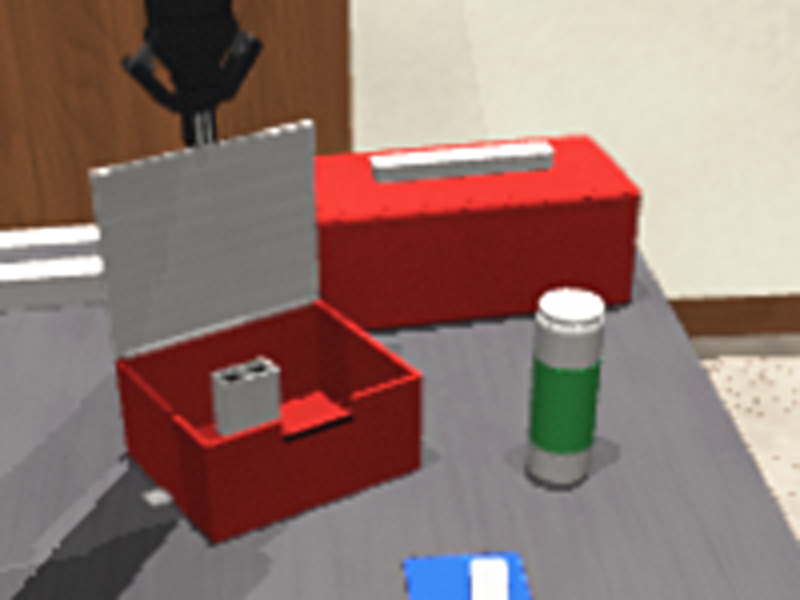

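View pics/w44.png

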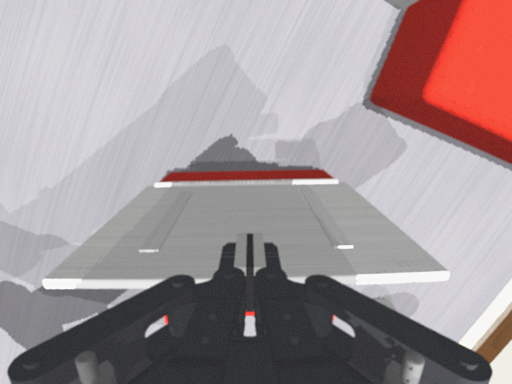

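Emit:
{"api": "jog_arm", "payload": {"dp": [[-0.8, 0, 0.05], [-1.65, 0, 0.15], [-2.45, 0, 0.4], [-3.25, 0, 0.7], [-3.95, 0, 1.2]], "angular": [[0, 0, 0], [0, 0, 0], [0, 0, 0], [0, 0, 0], [0, 0, 0]], "claw": [0, 0, 0, 0, 0]}}

```text
t: 44.75
eef_pos: [0.4925, 0.2749, 0.1996]
tool_rot: [0.001, 0.522, 0.853, 0.004]
contact_force: [0.6, 1.6, 1.6]
gripper_width: 0.001
```

```bash
python3 - <<'E'
from m import *
print(tool()[0],get_obs()['contact_force'])
s=cam('side');cv2.imwrite('pics/s45.png',cv2.resize(s['pixels'][40:190,160:360],(800,600),interpolation=cv2.INTER_CUBIC))
E
```

```text
[0.49246335 0.2749335  0.19955453] [0.62326363 1.57982065 1.6139385 ]
```

View pics/s45.png

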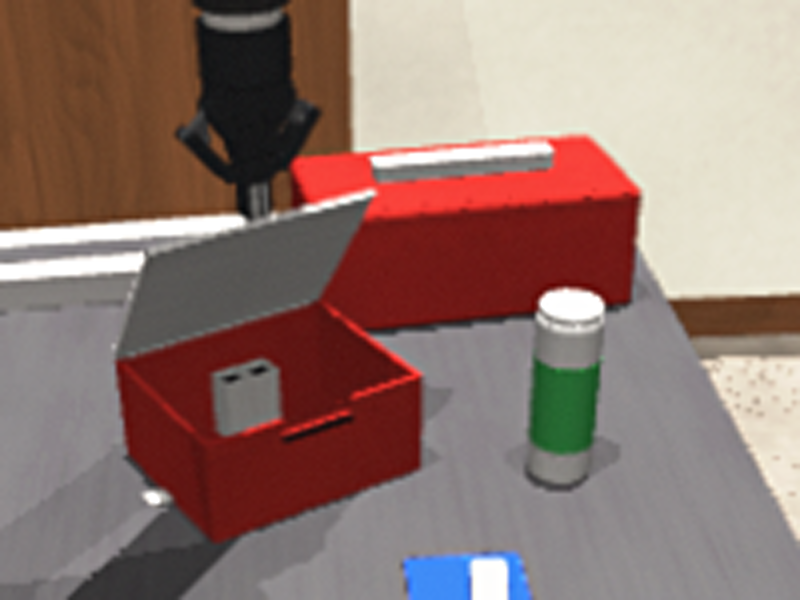

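Emit:
{"api": "jog_arm", "payload": {"dp": [[-0.65, 0, 0.5], [-1.2, 0, 1.1], [-1.75, 0, 1.8], [-2.1, 0, 2.5], [-2.4, 0, 3.2]], "angular": [[0, 0, 0], [0, 0, 0], [0, 0, 0], [0, 0, 0], [0, 0, 0]], "claw": [0, 0, 0, 0, 0]}}

```text
t: 45.3
eef_pos: [0.5192, 0.2198, 0.1162]
tool_rot: [0.0, 0.522, 0.853, 0.002]
contact_force: [1.0, 0.3, 1.4]
gripper_width: 0.001
```

Emit:
{"api": "jog_arm", "payload": {"dp": [[-0.1, 0, 0.3], [-0.2, 0, 0.6], [-0.3, 0, 1.0], [-0.3, 0, 1.3], [-0.3, 0, 1.5]], "angular": [[0, 0, 0], [0, 0, 0], [0, 0, 0], [0, 0, 0], [0, 0, 0]], "claw": [0, 0, 0, 0, 0]}}

```text
t: 45.8
eef_pos: [0.5225, 0.2147, 0.0802]
tool_rot: [0.0, 0.522, 0.853, 0.003]
contact_force: [0.3, -1.0, 1.9]
gripper_width: -0.001
```

```bash
python3 - <<'E'
from m import *
print(tool()[0],get_obs()['contact_force'])
s=cam('side');cv2.imwrite('pics/s46.png',cv2.resize(s['pixels'][40:190,160:360],(800,600),interpolation=cv2.INTER_CUBIC))
E
```

```text
[0.52251163 0.2147279  0.08016246] [ 0.27199218 -0.99315563  1.9202424 ]
```

View pics/s46.png

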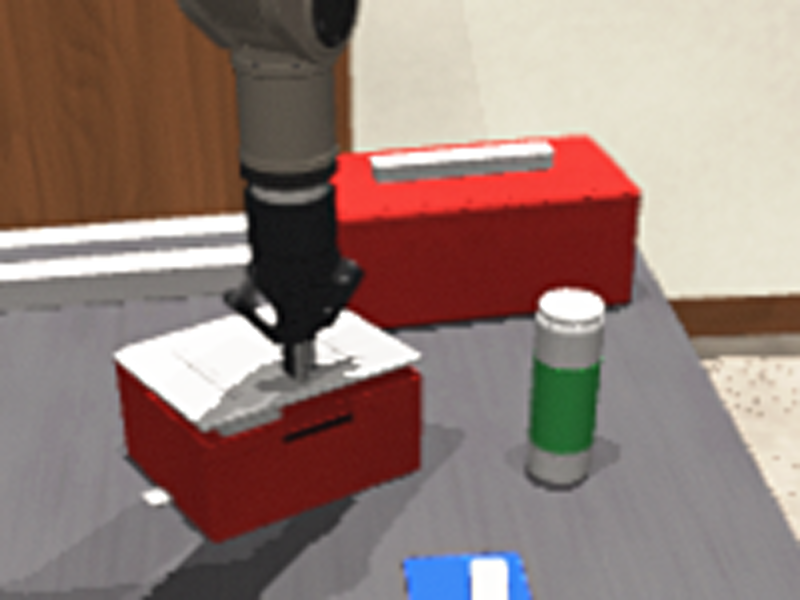

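Emit:
{"api": "jog_arm", "payload": {"dp": [[0, 0, 0.1], [0, 0, 0.2], [0, 0, 0.3], [0, 0, 0.35], [0, 0, 0.4]], "angular": [[0, 0, 0], [0, 0, 0], [0, 0, 0], [0, 0, 0], [0, 0, 0]], "claw": [0, 0, 0, 0, 0]}}

```text
t: 46.35
eef_pos: [0.5228, 0.2147, 0.0707]
tool_rot: [0.0, 0.522, 0.853, 0.003]
contact_force: [-0.9, 0.4, 0.6]
gripper_width: 0.002
```

Emit:
{"api": "jog_arm", "payload": {"dp": [[0, 0, 0.1], [0, 0, 0.2], [0, 0, 0.3], [0, 0, 0.3], [0, 0, 0.3]], "angular": [[0, 0, 0], [0, 0, 0], [0, 0, 0], [0, 0, 0], [0, 0, 0]], "claw": [0, 0, 0, 0, 0]}}

```text
t: 46.85
eef_pos: [0.5232, 0.2148, 0.0681]
tool_rot: [0.002, 0.522, 0.853, 0.002]
contact_force: [-12.9, -11.0, 46.6]
gripper_width: 0.003
```

```bash
python3 - <<'E'
from m import *
print(tool()[0],get_obs()['contact_force'])
s=cam('side');cv2.imwrite('pics/s47.png',cv2.resize(s['pixels'][110:180,185:270],(765,630)[:2] if 0 else (728,600),interpolation=cv2.INTER_CUBIC))
E
```

```text
[0.52320834 0.21477212 0.06807006] [-12.94615179 -11.02005451  46.62783346]
```

View pics/s47.png

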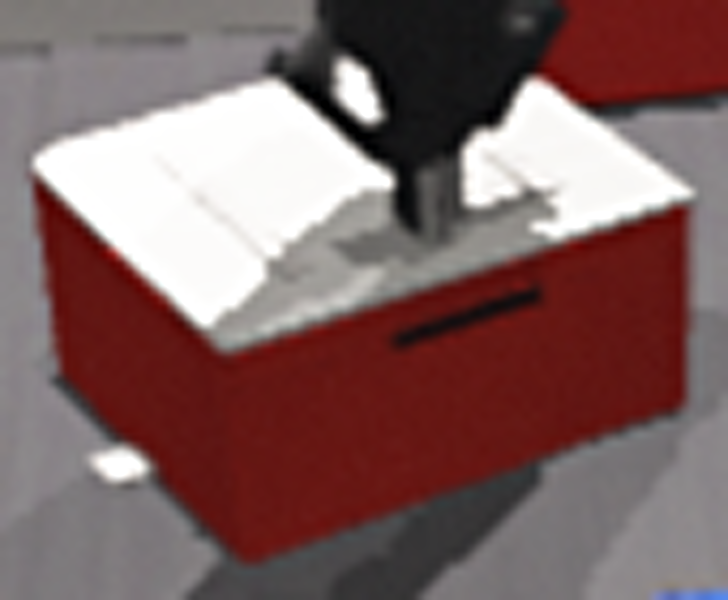

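Emit:
{"api": "jog_arm", "payload": {"dp": [[0, 0, -0.5], [0, 0, -1.2], [0, 0, -2.5], [0, 0, -4], [0, 0, -6]], "angular": [[0, 0, 0], [0, 0, 0], [0, 0, 0], [0, 0, 0], [0, 0, 0]], "claw": [0, 0, 0, 0, 0]}}

```text
t: 47.4
eef_pos: [0.5209, 0.2134, 0.2135]
tool_rot: [-0.001, 0.522, 0.853, 0.002]
contact_force: [1.4, -0.2, -1.1]
gripper_width: 0.001
```

Emit:
{"api": "jog_arm", "payload": {"dp": [[-1, 0, -2], [-2.5, 0, -4], [-4, 0, -5], [-6, 0, -6], [-8, 0, -6]], "angular": [[0, 0, 0], [0, 0, 0], [0, 0, 0], [0, 0, 0], [0, 0, 0]], "claw": [0, 0, 0, 0, 0]}}

```text
t: 47.9
eef_pos: [0.6064, 0.0504, 0.3648]
tool_rot: [0.002, 0.521, 0.854, 0.005]
contact_force: [1.3, 0.4, -0.1]
gripper_width: 0.002
```

Emit:
{"api": "jog_arm", "payload": {"dp": [[0, 0, 0], [0, 0, 0], [0, 0, 0], [0, 0, 0], [0, 0, 0]], "angular": [[0, 0, 0], [0, 0, 0], [0, 0, 0], [0, 0, 0], [0, 0, 0]], "claw": [0, 0, 0, 0, 0]}}

```text
t: 48.4
eef_pos: [0.6046, 0.0513, 0.3606]
tool_rot: [0.0, 0.521, 0.854, 0.003]
contact_force: [0.0, 0.2, -0.1]
gripper_width: -0.0
```

```bash
python3 - <<'E'
from m import *
print(tool()[0],get_obs()['contact_force'],get_obs()['t'])
s=cam('side');save(s,'s48');t=cam('top');save(t,'t48')
a=s['pixels'][110:180,185:270];b=cv2.imread('pics/side0.png')[110:180,185:270]
cv2.imwrite('pics/z48.png',cv2.resize(np.hstack([a,b]),(800,330),interpolation=cv2.INTER_CUBIC))
E
```

```text
[0.60464757 0.05130913 0.36062999] [ 0.04017977  0.20293365 -0.13145052] 48.4
```

View pics/s48.png

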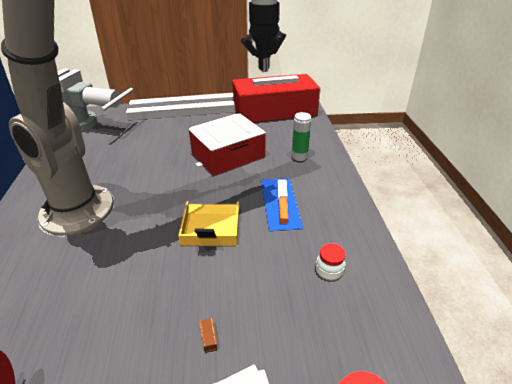

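View pics/t48.png

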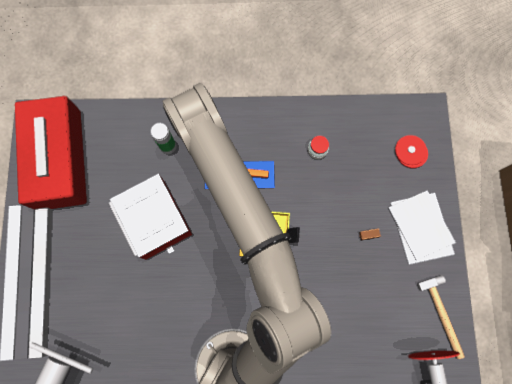

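View pics/z48.png

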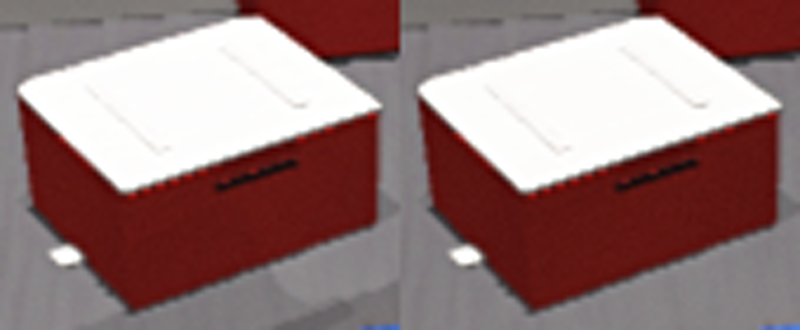

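```bash
python3 -c "
from station import *
print(hand_in(), get_obs()['t'])"
```

```text
the job is handed in; nothing more can be done
the job is handed in; nothing more can be done
```

The whole job was done in the order asked and handed in at about 48 s of the 210 s allowed, but one force reading went over 40 N (first item below).

- **Lid:** I pushed the bar's blade about 34 mm into the slot, levered the lid up and pushed it on until it stood about 10° past vertical. The bar went back on its blue mat.
- **Offcuts:** Only two were on the bench, and neither seemed to have been knocked. I put both in the yellow tray, carried it over the box and tipped them in together over the lip. The pictures showed both in the box and the tray empty.
- **Tray and lid:** The tray is upright on the bench, about where it started. I pushed the lid shut from behind with closed fingers.
- **Last check:** The side picture of the lid matches the one from the start. The bar lies on the mat, and the spray can, jar and brown look-alike have not moved.

**What disagreed or went less well:**
- **Force when closing:** The last push on the lid with the fingertips read about 47 N up, with about 17 N sideways. The 40 N limit is stated for the arm and gripper body, so fingertip contact may not count. The wrist limit of 120 N was not reached.
- **Fingertip position:** The cameras put the fingertips about 33 mm short of the reported tool point. My first grip on the bar closed above it because of this. I corrected for it from the pictures.
- **Bench contact:** While I gripped each offcut, the force read about 7 N upward, probably the fingertips touching the bench. That contact suggested a smaller fingertip offset, about 20 mm.
- **White square:** I left alone a small flat white square by the box, about 16 mm across, because it does not fit an offcut's size.

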